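Fasten the clip tray to its mounting board and rack the clay tools

TASK

Set up the stall's tool rack: push the loose wooden clip tray square into the corner of the two fences on its mounting board, so that it sits flush against both, then tighten both clamp screws fully home with the screwdriver (not with the fingers) so that their straps hold it down. Snap every clay tool on the table lengthwise into a pair of spring clips of its own, pressed right down onto the saddles and centred in the clips, and stand the screwdriver back in its block. Leave the other things on the table where they are.

Things in the scene. Friction and masses are not known exactly. Their poses are not given: they have to be found in the camera images.
- mount_board: plywood mounting board, 170 (x) x 250 (y) x 6 mm, fixed on the table; origin under its centre. Two wooden fences, 9.5 mm high, stand on it: along the far edge (face at x = +57 mm, looking to -x) and along the left edge (20 mm wide, face at y = +105 mm, looking to -y). Two steel hold-down straps with brass screws (axes at x = 68, y = +57 and -47 mm) sit on the far fence and overhang its face by 9 mm, 3 mm clear of the tray while loose
- fence_corner (a point): the inner corner of the two fences, on the board's upper face; axes as the board's (x away from the robot into the far fence, y into the left fence, z up)
- clip_tray: loose wooden panel 100 (x) x 200 (y) x 10 mm, 0.35 to 0.55 kg, lying on the mounting board; origin under its centre, axes as the board's when home. A raised front edge (10 mm thick at x = -50 to -40 mm, 9.5 mm above the panel) can be pushed or pinched. It carries four pairs of spring clips, 34 mm high. Its back edge slides under the straps while the screws are loose
- tray_corner (a point): the tray's far left lower corner, at (50, 100, 0) mm in the tray; home means it lies on fence_corner
- screw_left (a joint): turn of the left (+y) clamp screw, rad, 0 = loose, grows as it is driven clockwise seen from above; starts at 0 to 0.9, its strap meets the tray at about 3.2 and presses harder from there on; turned firmly it stops at 3.3 to 3.5, fully home, and stays. It sinks 1 mm per rad with its strap and resists with about 0.06 N m
- screw_left_top (a point): centre of the top of the left (+y) screw's brass head (26 mm across, 11 mm high; about 36 mm above the table when loose), z up, turning with the screw; its x and y axes run along the cross slot (cross recess 21 mm across, its slots 4.4 mm wide at the bottom and flared to 9.6 mm at the top, floor 8 mm down). Same slot every 90 degrees
- strap_left: steel hold-down strap 34 x 30 x 5 mm under the left (+y) screw, and the screw on it; origin in its underside on the screw's axis. Not to be touched with the fingers
- screw_right (a joint): turn of the right (-y) clamp screw, rad, 0 = loose, grows as it is driven clockwise seen from above; starts at 0 to 0.9, its strap meets the tray at about 3.2 and presses harder from there on; turned firmly it stops at 3.3 to 3.5, fully home, and stays. It sinks 1 mm per rad with its strap and resists with about 0.06 N m
- screw_right_top (a point): centre of the top of the right (-y) screw's brass head (26 mm across, 11 mm high; about 36 mm above the table when loose), z up, turning with the screw; its x and y axes run along the cross slot (cross recess 21 mm across, its slots 4.4 mm wide at the bottom and flared to 9.6 mm at the top, floor 8 mm down). Same slot every 90 degrees
- strap_right: steel hold-down strap 34 x 30 x 5 mm under the right (-y) screw, and the screw on it; origin in its underside on the screw's axis. Not to be touched with the fingers
- screwdriver: short cross-bit screwdriver, 155 mm long, 0.12 to 0.2 kg, standing bit down in its block; origin (point bit_tip too) at the bit's tip, z up along the shaft. Square dark wooden handle 26 x 26 mm from 72 to 148 mm above the tip, flats square to x and y; brass collar 33 mm wide at 66 to 72 mm; shaft 10 mm; the bit's four wings lie along x and y, 12.4 mm across, 3 mm thick, 1.8 mm at the tip. Its tip stands 6 mm above the table in the block, and goes 8 mm into the screw's slot
- driver_block: fixed pale wooden block 58 x 58 x 72 mm with an upright through hole 21 mm wide, flared by 4 mm at the mouth; origin under its centre. The screwdriver's collar rests on its top
- clay_tool_1: clay-trimming tool (pale wood, rounded loop), 138 mm long, 50 g, may be absent; eight-sided handle 16 mm across flats from x = -48 to +42 mm; the steel loop, up to 22 mm wide, ends at x = +82 mm; origin on its axis at the handle's middle, x along the tool towards the loop. Lies on the cloth or on the white board to the right (6 mm higher, with a square edge); it may be rolled over
- clay_tool_2: clay-trimming tool (mid-brown wood, square-ended loop), 138 mm long, 50 g, may be absent; eight-sided handle 16 mm across flats from x = -48 to +42 mm; the steel loop, up to 22 mm wide, ends at x = +82 mm; origin on its axis at the handle's middle, x along the tool towards the loop. Lies on the cloth or on the white board to the right (6 mm higher, with a square edge); it may be rolled over
- clay_tool_3: clay-trimming tool (dark wood, triangular loop), 138 mm long, 50 g, may be absent; eight-sided handle 16 mm across flats from x = -48 to +42 mm; the steel loop, up to 22 mm wide, ends at x = +82 mm; origin on its axis at the handle's middle, x along the tool towards the loop. Lies on the cloth or on the white board to the right (6 mm higher, with a square edge); it may be rolled over
- clay_tool_4: clay-trimming tool (reddish wood, small pointed loop), 138 mm long, 50 g, may be absent; eight-sided handle 16 mm across flats from x = -48 to +42 mm; the steel loop, up to 22 mm wide, ends at x = +82 mm; origin on its axis at the handle's middle, x along the tool towards the loop. Lies on the cloth or on the white board to the right (6 mm higher, with a square edge); it may be rolled over
- clip_1 (a point): seat of clip pair 1 of the tray (leftmost, y = +78 mm in the tray): where a seated tool's axis lies, 30 mm above the tray's underside and 8 mm above the saddles, midway between the two clips (at x = -32 and +32 mm, each 10 mm wide); a seated tool's origin lies here, its x axis along this one, either way round. The sprung lips stand 11 mm apart 7 mm above this point, and give way to a push from above of about 6 to 10 N
- clip_2 (a point): seat of clip pair 2 of the tray (second, y = +26 mm in the tray): where a seated tool's axis lies, 30 mm above the tray's underside and 8 mm above the saddles, midway between the two clips (at x = -32 and +32 mm, each 10 mm wide); a seated tool's origin lies here, its x axis along this one, either way round. The sprung lips stand 11 mm apart 7 mm above this point, and give way to a push from above of about 6 to 10 N
- clip_3 (a point): seat of clip pair 3 of the tray (third, y = -26 mm in the tray): where a seated tool's axis lies, 30 mm above the tray's underside and 8 mm above the saddles, midway between the two clips (at x = -32 and +32 mm, each 10 mm wide); a seated tool's origin lies here, its x axis along this one, either way round. The sprung lips stand 11 mm apart 7 mm above this point, and give way to a push from above of about 6 to 10 N
- clip_4 (a point): seat of clip pair 4 of the tray (rightmost, y = -78 mm in the tray): where a seated tool's axis lies, 30 mm above the tray's underside and 8 mm above the saddles, midway between the two clips (at x = -32 and +32 mm, each 10 mm wide); a seated tool's origin lies here, its x axis along this one, either way round. The sprung lips stand 11 mm apart 7 mm above this point, and give way to a push from above of about 6 to 10 N
- clay_bell_1: yellow clay bell, 59 mm high, a bystander; origin under it
- coil_copper: coil of copper wire 68 mm wide, 7 mm high, a bystander
- card_tray: wooden tray of cards 62 x 98 x 25 mm, a bystander
Mind the look-alikes: they are no part of the job. What is shaped like the screwdriver but orange is not meant.

How it is judged:
By the outcome, as a careful person would: the job done as asked, in the order asked, and still so for the second after the job is handed in, with the robot touching nothing.
Of clay_tool_1, clay_tool_2, clay_tool_3, clay_tool_4 only 2 to 4 are there at a start; the rules pass over those that are not, and their reading is None.
At some moment in a run one of clay_tool_1, clay_tool_2, clay_tool_3, clay_tool_4 may be knocked a few centimetres aside while the robot is not near it.
It also fails if it takes over 210 s, if anything falls off the work surface, if the arm or the gripper's body presses on something with over 40 N, if the wrist force passes 120 N, or if a joint passes its speed limit or range.

ROBOT

A 6-joint arm with a two-finger parallel gripper is mounted at the origin on a cart in front of the work surface, level with it; the furniture and walls round the work are solid. World frame = base frame: x ahead of the robot, y to its left, z up, the work surface at z = 0. Lengths are in m, angles in rad, forces in N, time in s.
With the tool pointing down it reaches from about 0.35 to 0.775 m from the base axis. Payload 7.3 kg.
Tool frame: the origin (TCP) lies on the centre line of the jaws, within the pads' length; the fingertips stand 25 mm ahead of it and the grasp point (between the pads) lies 6 mm ahead of it; z points along the fingers, y is the direction in which the jaws open and shut (so a half turn about z gives the same grasp; the last joint's range is limited). The gripper opens to 92 mm and grips with 3 to 60 N. Pads are 19 mm wide; open, the fingers measure 130 mm over their backs; the gripper's body (75 mm by 190 mm) begins 47 mm behind the grasp point.
Start: joints at [1.006, 0.342, 1.524, -0, 1.275, -0.146], TCP at [0.213, 0.48, 0.223] pointing down, gripper open.
Joint ranges: [-2.53, 2.53], [-0.77, 2.02], [0.04, 2.7], [-1, 4.14], [0.28, 2.66], [-3.11, 3.11]. Speed limits (rad/s): [2.57, 2.57, 3.14, 3.14, 3.14, 3.14].

INTERFACE

Orientations are given as [roll, pitch, yaw] about the fixed x, y, z axes, in that order (R = Rz(yaw) Ry(pitch) Rx(roll)).
In Python, from cell import telemetry, read_camera, workorder gives the robot as it stands.
- The arm moves only by the shell command python3 -m creep 'ROWS' [FORCE]. ROWS is JSON, one flat list of numbers, 5 for each row, row after row: the opening, from 0 (shut) to 1 (fully open), then the shift along the world's x, y, z in m, then the turn about the world's z in rad. A call has 1 to 12 rows; each row shifts and turns the pose as measured when the row begins; what a row does not reach is not made up. A row lasts 1/8 s, in which the tool goes at most 62.5 mm and 10.7 degrees, less where a joint would pass 70% of its speed; a pose out of reach is approached as far as the arm can. A call is refused whole if a number of a shift passes 0.0625 or a number of a turn 0.188, either way. A call with a gripper value outside its range is refused whole. The fingers move at their own pace and stop on an object; FORCE is the grip in N (left out, the last holds). Time passes only in rows, so rows that do not move let the fingers close. It gives the time, the measured TCP pose, the force and the opening at its end, in the units of the state.
- telemetry.observe(): the state, without advancing time (a new reading comes with each control period).
- read_camera(name): name is "scene" or "side" or "wrist"; returns a dict with "image" (420x560x3 uint8, red, green, blue), "fovy" (degrees; the focal length in pixels is half the picture's height over the tangent of half this angle, whatever the lens; pixels are square), "cx", "cy" (the principal point, pixels), "distortion" ([k1, k2, p1, p2, k3] as OpenCV has them; the pictures are not rectified), "R" (3x3) and "t" (3): a world point X has camera coordinates R X + t. Camera axes: x right, y down, z forward; pixel columns grow to the right and rows downward; lengths in m; the calibration is good to about 2 mm. A picture is of the moment at which its call begins. There is no depth.
- workorder.hand_in(): hands the job in, once; it reports no verdict.
The state is a dict: "time": time; "qpos": joint angles; "qvel": joint speeds; "joint_efforts": joint torques, N m; "tool_pos": TCP position; "tool_rot": TCP orientation; "contact_force": force on the tool from outside, world axes, zero at the start; "torque": the same for the moment, N m; "opening": finger opening in m.
Only numpy, scipy, OpenCV 4.12 (cv2) and the standard library are available. Lean on these libraries where they do the work, as an engineer would, in place of code of your own. Each camera call takes 0.05 s, during which the arm holds its last target.

## Working session

There is one attempt and no reset: what is moved stays moved. The work goes in short steps, Python scripts to look and compute and a shell command to move; the robot and the scene stay as the last step left them, time stands still between calls to the robot, and variables do not carry over. Pictures are saved under pics/ and viewed, and the job is handed in when it is done.

```bash
mkdir -p pics; ls; cat > h.py <<'E'
import numpy as np, cv2, json
from cell import telemetry, read_camera
def K(c):
    h,w=c["image"].shape[:2]; f=h/2/np.tan(np.radians(c["fovy"])/2)
    return np.array([[f,0,c["cx"]],[0,f,c["cy"]],[0,0,1.]])
def snap(n,fn=None):
    c=read_camera(n)
    if fn: cv2.imwrite("pics/"+fn,cv2.cvtColor(c["image"],cv2.COLOR_RGB2BGR))
    return c
def plane(c,uv,z):
    uv=np.array(uv,float).reshape(-1,1,2)
    n=cv2.undistortPoints(uv,K(c),np.array(c["distortion"])).reshape(-1,2)
    R=np.array(c["R"]);t=np.array(c["t"]);o=-R.T@t
    d=np.c_[n,np.ones(len(n))]@R
    return o+d*((z-o[2])/d[:,2])[:,None]
def proj(c,X):
    R=np.array(c["R"]);t=np.array(c["t"],float)
    return cv2.projectPoints(np.array(X,float).reshape(-1,1,3),cv2.Rodrigues(R)[0],t,K(c),np.array(c["distortion"]))[0].reshape(-1,2)
def tri(c1,p1,c2,p2):
    A=[];b=[]
    for c,p in((c1,p1),(c2,p2)):
        n=cv2.undistortPoints(np.array(p,float).reshape(-1,1,2),K(c),np.array(c["distortion"])).ravel()
        R=np.array(c["R"]);t=np.array(c["t"])
        A+=[R[0]-n[0]*R[2],R[1]-n[1]*R[2]];b+=[n[0]*t[2]-t[0],n[1]*t[2]-t[1]]
    x,r,_,_=np.linalg.lstsq(np.array(A),np.array(b),rcond=None);return x,r
def crop(c,x0,y0,x1,y1,s,fn):
    im=c["image"][y0:y1,x0:x1]
    cv2.imwrite("pics/"+fn,cv2.cvtColor(cv2.resize(im,None,fx=s,fy=s,interpolation=cv2.INTER_CUBIC),cv2.COLOR_RGB2BGR))
E
python3 - <<'E'
from h import *
for n in("scene","side","wrist"):
    c=snap(n,n+"0.png"); print(n,c["fovy"],c["cx"],c["cy"],c["distortion"],-np.array(c["R"]).T@c["t"])
print(telemetry.observe())
E
```

```text
pics
scene 47.45182754706878 276.24042134134993 201.2578735671223 [0.04018954 0.         0.         0.         0.        ] [-0.33656648 -0.89243289  0.59622576]
side 54.36043695175612 281.06382714951354 203.89548090455298 [-0.11494644  0.          0.          0.          0.        ] [ 0.24714244 -0.83061331  0.49955991]
wrist 68.97154565693695 279.6904539211796 205.27645147257638 [-0.06288032  0.          0.          0.          0.        ] [0.14261051 0.51019361 0.38393735]
{'time': 0.15, 'qpos': array([ 1.00597983e+00,  3.42562393e-01,  1.52474921e+00, -1.28858863e-05,
        1.27538606e+00, -1.45983549e-01]), 'qvel': array([ 1.69864256e-03, -6.58231676e-04, -3.49598882e-03, -4.61127852e-05,
        9.30301671e-04, -1.79413156e-03]), 'joint_efforts': array([ 1.50003183e-03, -4.31470621e+01, -2.44352782e+01,  7.17301969e-02,
        5.37308562e-02, -9.99148847e-05]), 'tool_pos': array([0.21333665, 0.47939   , 0.22222165]), 'tool_rot': array([-3.14049760e+00, -1.48548741e-04,  2.72276338e+00]), 'contact_force': array([ 0.41126647, -0.25184969, -0.26228916]), 'torque': array([-0.03068751, -0.04010042, -0.00301657]), 'opening': 0.09187367968520894}
```

View pics/scene0.png

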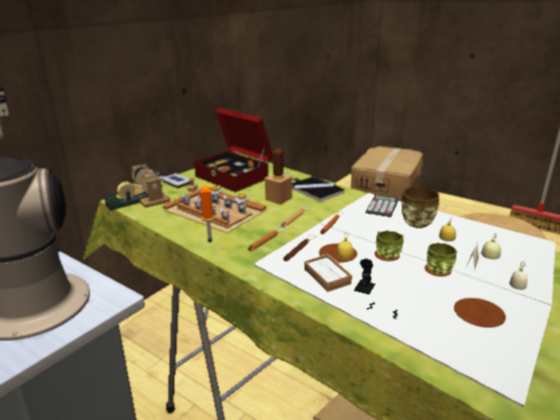

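View pics/side0.png

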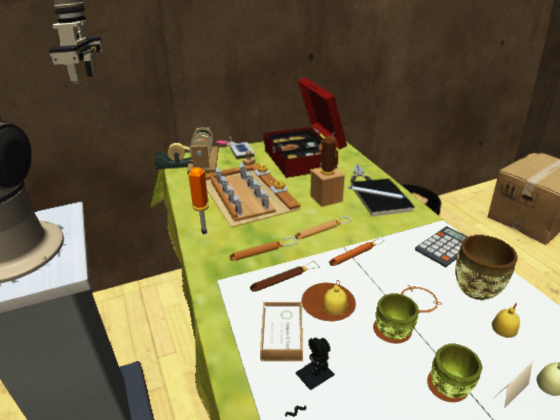

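View pics/wrist0.png

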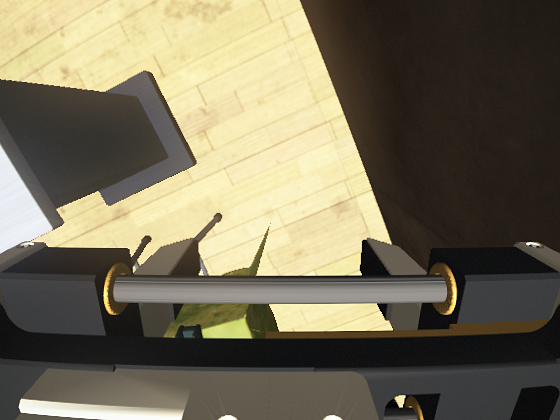

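The side view shows the mounting board and tray at about (250,195), the dark screwdriver in its block at (328,170), and the orange look-alike at (200,195). Four tools are in view: brown (258,250), pale (322,229), dark (280,277) and reddish (355,252). Next I'll enlarge these areas.

```bash
python3 - <<'E'
from h import *
c=snap("side"); crop(c,150,120,350,270,4,"s1.png"); crop(c,215,200,395,300,4,"s2.png")
c=snap("scene"); crop(c,150,130,350,260,4,"c1.png")
E
```

```text
(no output)
```

View pics/s1.png

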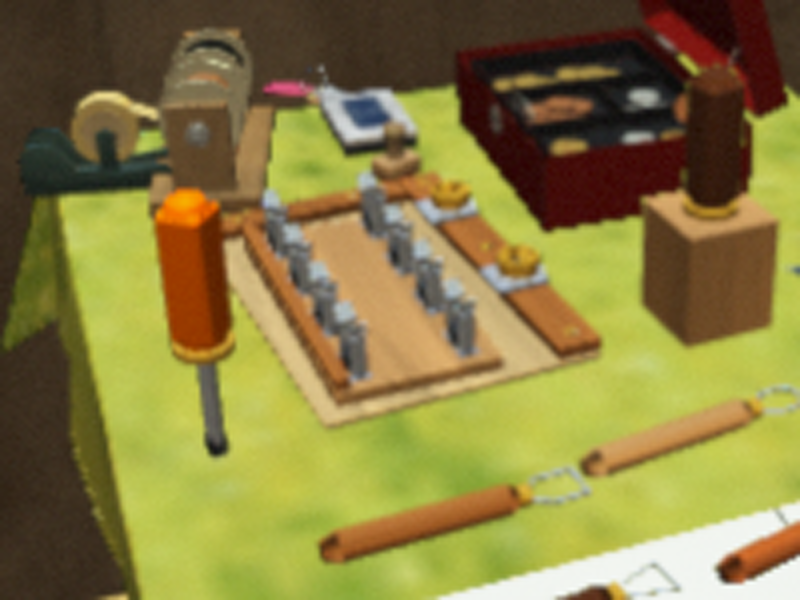

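View pics/s2.png

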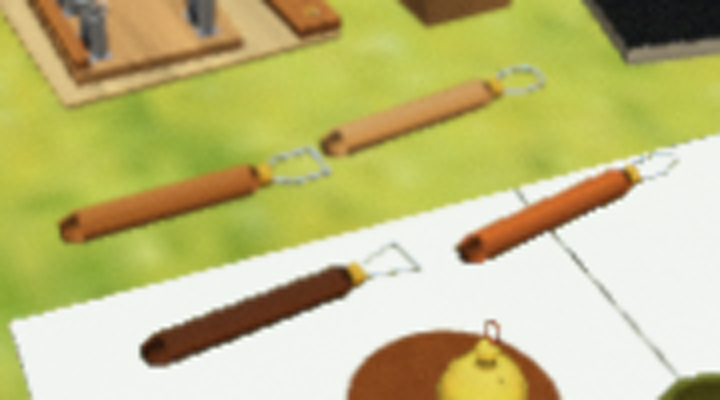

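View pics/c1.png

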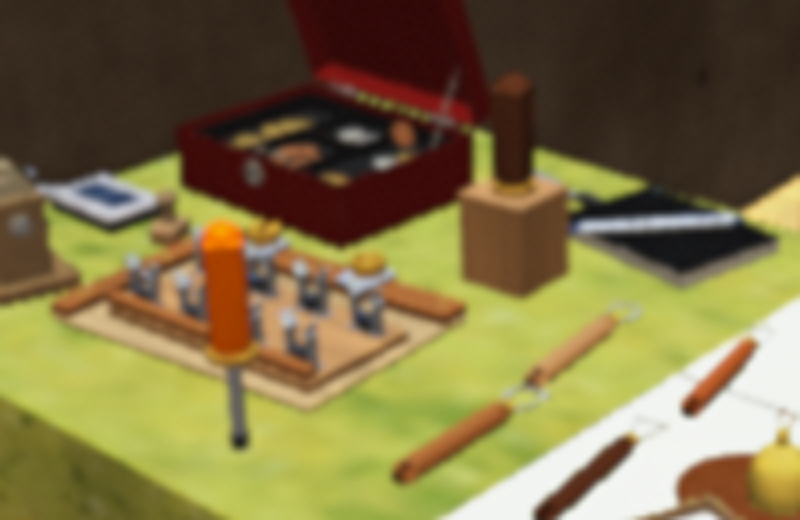

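The crops show the tray clear of both fences, the dark driver upright in its block, and the orange one apparently standing on its bit. I'll measure these now.

```bash
python3 - <<'E'
from h import *
s=snap("side");c=snap("scene")
S=lambda x,y:(150+x/4,120+y/4)
S2=lambda x,y:(215+x/4,200+y/4)
C=lambda x,y:(150+x/4,130+y/4)
print("orange tip",tri(s,S(217,450),c,C(238,443)),"top",tri(s,S(190,198),c,C(222,232)))
print("driver top",tri(s,S(717,78),c,C(512,82)),"block top ctr",tri(s,S(710,208),c,C(514,190)))
print("block corners",plane(s,[S(643,200),S(690,240),S(776,222),S(720,190)],.072))
print("screwL",tri(s,S(451,190),c,C(264,228)),"screwR",tri(s,S(519,258),c,C(369,263)))
print("board corners z6: FR",plane(s,[S(330,420)],.006),"far right fence", plane(s,[S(600,345)],.0155),"back-left",plane(s,[S(434,178)],.0155))
print("tray front right top z25.5 / panel",plane(s,[S(335,398)],.006),plane(s,[S(500,360)],.016), plane(s,[S(246,228)],.0255), plane(s,[S(348,385)],.0255))
for n,a,b,z in(("brown",(75,230),(262,172),.008),("pale",(332,142),(493,90),.008),("dark",(152,350),(353,273),.014),("red",(470,247),(631,175),.014)):
    P=plane(s,[S2(*a),S2(*b)],z); print(n,P.round(4).tolist(),np.linalg.norm(P[1]-P[0]),np.degrees(np.arctan2(*(P[1]-P[0])[1::-1])))
E
```

```text
orange tip (array([ 0.39258207, -0.11538406,  0.00403939]), array([1.42008898e-07])) top (array([ 0.39557606, -0.11387326,  0.14914599]), array([1.04121468e-05]))
driver top (array([ 0.69669651, -0.10527124,  0.15558931]), array([1.51903812e-06])) block top ctr (array([ 0.69702803, -0.10461279,  0.07350227]), array([8.04255048e-06]))
block corners [[ 0.67052927 -0.07173931  0.072     ]
 [ 0.67009905 -0.1279876   0.072     ]
 [ 0.72573747 -0.13016837  0.072     ]
 [ 0.71828731 -0.07993514  0.072     ]]
screwL (array([0.60097723, 0.05826313, 0.03598588]), array([9.25463465e-07])) screwR (array([ 0.60269521, -0.04366371,  0.03372474]), array([5.59250939e-06]))
board corners z6: FR [[ 0.45572997 -0.11669272  0.006     ]] far right fence [[ 0.61574278 -0.12466418  0.0155    ]] back-left [[0.61394296 0.12167861 0.0155    ]]
tray front right top z25.5 / panel [[ 0.4654048  -0.09715172  0.006     ]] [[ 0.55755589 -0.11534696  0.016     ]] [[0.47073937 0.08698817 0.0255    ]] [[ 0.4673503  -0.11702615  0.0255    ]]
brown [[0.4201, -0.2273, 0.008], [0.5211, -0.2236, 0.008]] 0.10101583684264437 2.1216859669753436
pale [[0.5646, -0.2157, 0.008], [0.6652, -0.2104, 0.008]] 0.10072603119227712 2.9795319733510213
dark [[0.4206, -0.328, 0.014], [0.5227, -0.3197, 0.014]] 0.10246867178440679 4.6537848013539795
red [[0.5806, -0.3269, 0.014], [0.6817, -0.3135, 0.014]] 0.10203283290865243 7.498820374189206
```

The pairs of views agree: screws 102 to 104 mm apart in y (should be 104), head tops near z = 36 mm, block top near 72 mm, and the tray about 20 mm short in x and in y. I'll move the arm above the tray.

```bash
python3 -m creep '[1,0.03,-0.06,0.015,0.1, 1,0.03,-0.06,0.015,0.1, 1,0.03,-0.06,0.015,0.1, 1,0.03,-0.06,0.015,0.1, 1,0.03,-0.06,0.015,0, 1,0.03,-0.06,0.015,0, 1,0.03,-0.06,0,0, 1,0.03,-0.06,0,0, 1,0.0,0,0,0]'
```

```text
time: 1.48
tool_pos: [0.4334, 0.0342, 0.3058]
tool_rot: [-3.14, 0.006, 3.139]
contact_force: [-0.1, -0.0, 0.2]
opening: 0.0918
```

```bash
python3 - <<'E'
from h import *
c=snap("wrist","w1.png");print(-np.array(c["R"]).T@c["t"],np.array(c["R"]).round(2)); print(telemetry.observe()["qpos"],telemetry.observe()["tool_pos"])
E
```

```text
[0.35510817 0.03466075 0.46713468] [[ 0.    1.   -0.  ]
 [ 0.96 -0.    0.28]
 [ 0.28 -0.   -0.96]]
[-9.38497854e-02  1.10522280e-01  1.59775743e+00 -1.58901216e-04
  1.42774237e+00 -1.66386271e+00] [0.43254655 0.03597281 0.30584982]
```

View pics/w1.png

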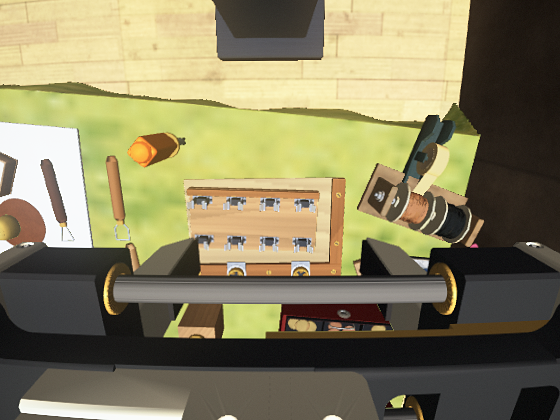

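```bash
python3 - <<'E'
from h import *
c=snap("wrist"); crop(c,170,165,360,285,4,"w1c.png")
E
```

```text
(no output)
```

View pics/w1c.png

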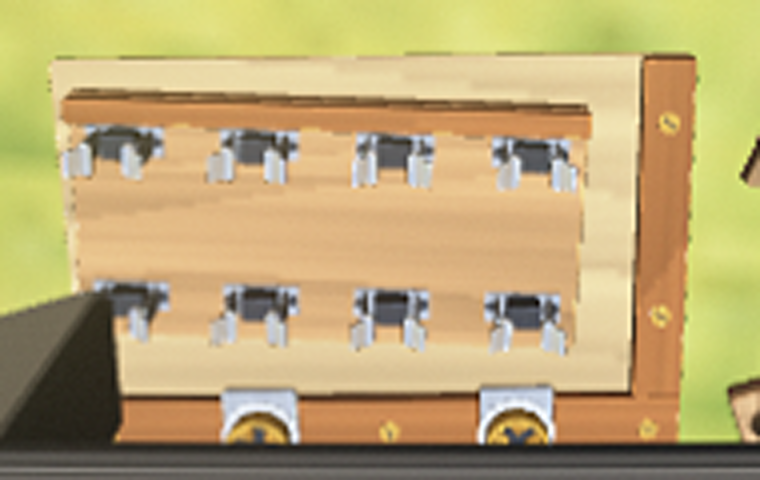

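```bash
python3 - <<'E'
from h import *
c=snap("wrist"); W=lambda x,y:(170+x/4,165+y/4)
print("board front corners",plane(c,[W(53,57),W(642,57)],.006))
print("fence top left outer",plane(c,[W(695,57)],.0155), "left face top", plane(c,[W(645,60),W(636,380)],.0155))
print("corner",plane(c,[W(632,393)],.006),plane(c,[W(200,396),W(400,396),W(600,394)],.006))
P=plane(c,[W(65,99),W(590,110)],.0255);print("tray ridge outer top",P,np.linalg.norm(P[0]-P[1]),np.degrees(np.arctan2(-(P[1]-P[0])[0],(P[1]-P[0])[1])))
print("inner",plane(c,[W(65,122),W(590,137)],.0255))
print("clips front tops",plane(c,[W(103,152),W(247,157),W(392,164),W(537,165)],.04))
print("tray right side top z16", plane(c,[W(580,150),W(572,345)],.016))
E
```

```text
board front corners [[ 0.44856007 -0.11173513  0.006     ]
 [ 0.44821624  0.11543789  0.006     ]]
fence top left outer [[0.44618417 0.13388289 0.0155    ]] left face top [[0.44741866 0.11501791 0.0155    ]
 [0.58034094 0.11813101 0.0155    ]]
corner [[0.59111499 0.11846164 0.006     ]] [[ 0.59305194 -0.06246569  0.006     ]
 [ 0.59258468  0.02141193  0.006     ]
 [ 0.59156057  0.10505943  0.006     ]]
tray ridge outer top [[ 0.46052782 -0.1022548   0.0255    ]
 [ 0.46439481  0.09367559  0.0255    ]] 0.19596854199055197 -1.1306727218142685
inner [[ 0.46940345 -0.10299409  0.0255    ]
 [ 0.47482138  0.09405997  0.0255    ]]
clips front tops [[ 0.47691916 -0.08529913  0.04      ]
 [ 0.47870138 -0.03253742  0.04      ]
 [ 0.48123664  0.0203314   0.04      ]
 [ 0.48149139  0.07322515  0.04      ]]
tray right side top z16 [[0.48260949 0.09162479 0.016     ]
 [0.56445383 0.09133681 0.016     ]]
```

```bash
python3 - <<'E'
from h import *
s=snap("side");c=snap("scene");w=snap("wrist")
S=lambda x,y:(150+x/4,120+y/4)
C=lambda x,y:(150+x/4,130+y/4)
W=lambda x,y:(170+x/4,165+y/4)
print(plane(w,[W(258,432),W(516,432)],.036))
for k,z in((S(434,178),.0155),(S(600,345),.0155),(S(330,420),.006),(S(225,240),.006)): print(plane(s,[k],z))
for k,z in((C(205,240),.0155),(C(464,315),.0155),(C(312,405),.006),(C(62,310),.006)): print('c',plane(c,[k],z))
print(telemetry.observe()["tool_pos"],telemetry.observe()["tool_rot"])
# where tcp appears in the side view
for X in ([.433,.036,.306],[.433,.036,.281]): print(proj(s,[X]),proj(w,[X]))
crop(s,150,50,400,220,3,"s3.png")
E
```

```text
[[ 0.59344147 -0.03170004  0.036     ]
 [ 0.59262528  0.07037442  0.036     ]]
[[0.61394296 0.12167861 0.0155    ]]
[[ 0.61574278 -0.12466418  0.0155    ]]
[[ 0.45572997 -0.11669272  0.006     ]]
[[0.46251565 0.11420735 0.006     ]]
c [[0.59104423 0.11267538 0.0155    ]]
c [[ 0.60099641 -0.13254107  0.0155    ]]
c [[ 0.45379925 -0.12254223  0.006     ]]
c [[0.45653273 0.12286572 0.006     ]]
[0.43166791 0.03902025 0.30620862] [-3.14099277  0.00621833 -3.13570343]
[[188.8742326   71.81849516]] [[274.50389916 257.6942624 ]]
[[190.17092398  83.58197141]] [[275.14122456 240.73879704]]
```

View pics/s3.png

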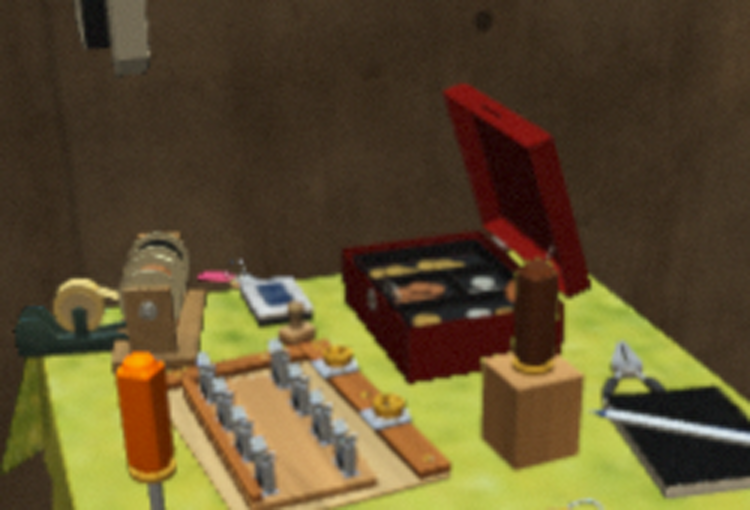

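The arm was still settling between those pictures, so mixing them was wrong. I'll let it settle and measure again from one picture.

```bash
python3 -m creep '[1,-0.03,-0.035,0.02,0, 1,-0.03,0,0,0, 1,0,0,0,0, 1,0,0,0,0, 1,0,0,0,0]'; python3 - <<'E'
from h import *
import pickle
print(telemetry.observe()["tool_pos"],telemetry.observe()["tool_rot"])
c=snap("wrist"); pickle.dump(c,open("w2.pkl","wb")); crop(c,170,180,360,300,4,"w2c.png")
print(telemetry.observe()["tool_pos"],telemetry.observe()["tool_rot"],telemetry.observe()["qvel"])
E
```

```text
time: 2.4
tool_pos: [0.3705, 0.0078, 0.327]
tool_rot: [-3.141, 0.008, -3.125]
contact_force: [0.2, -1.1, 0.4]
opening: 0.0918
[0.37045364 0.00784412 0.32695319] [-3.14086018  0.00788378 -3.1248373 ]
[0.37047479 0.00781475 0.3269154 ] [-3.14094455  0.0077891  -3.12491789] [-0.00785751  0.00213795 -0.00070013 -0.00265944  0.00308948 -0.00282601]
```

View pics/w2c.png

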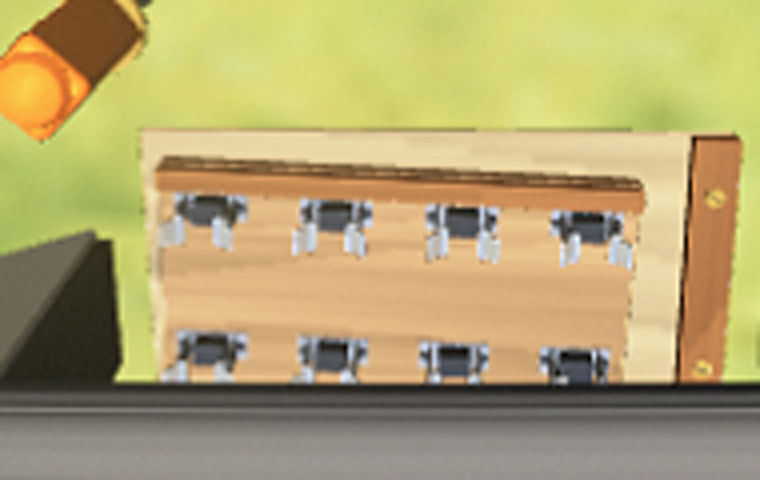

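```bash
python3 - <<'E'
from h import *
import pickle
c=pickle.load(open("w2.pkl","rb")); W=lambda x,y:(170+x/4,180+y/4)
print("board front corners",plane(c,[W(142,130),W(695,135)],.006))
print("fence top left outer",plane(c,[W(741,138)],.0155), "left face top", plane(c,[W(693,140),W(681,375)],.0155))
P=plane(c,[W(157,168),W(643,190)],.0255);print("tray ridge outer top",P,np.linalg.norm(P[0]-P[1]),np.degrees(np.arctan2(-(P[1]-P[0])[0],(P[1]-P[0])[1])))
print("inner",plane(c,[W(157,187),W(643,212)],.0255))
print("tray right side top z16", plane(c,[W(632,225),W(622,375)],.016))
print("orange top",plane(c,[W(35,90)],.15))
E
```

```text
board front corners [[ 0.45032731 -0.11441887  0.006     ]
 [ 0.44840135  0.11562941  0.006     ]]
fence top left outer [[0.44628418 0.13248538 0.0155    ]] left face top [[0.44747653 0.11283032 0.0155    ]
 [0.55511839 0.11623643 0.0155    ]]
tray ridge outer top [[ 0.45991413 -0.10428888  0.0255    ]
 [ 0.46580736  0.09194308  0.0255    ]] 0.19632043135172775 -1.7201884434686623
inner [[ 0.46808643 -0.10469917  0.0255    ]
 [ 0.47534743  0.09258264  0.0255    ]]
tray right side top z16 [[0.48499355 0.09014242 0.016     ]
 [0.55515924 0.09041021 0.016     ]]
orange top [[ 0.39138805 -0.10890976  0.15      ]]
```

```bash
python3 -m creep '[0,0.045,-0.04,0,-0.017, 0,0.05,-0.06,0,0, 0,0.05,-0.058,-0.03,0, 0,0,0,-0.055,0, 0,0,0,-0.055,0, 0,0,0,-0.055,0, 0,0,0,-0.05,0, 0,0,0,0,0, 0,0,0,0,0]' 30
```

```text
time: 3.58
tool_pos: [0.5011, -0.1286, 0.081]
tool_rot: [-3.141, 0.011, -3.138]
contact_force: [-0.6, -0.1, -0.2]
opening: 0.0062
```

```bash
python3 - <<'E'
from h import *
print(telemetry.observe()["tool_pos"],telemetry.observe()["tool_rot"],telemetry.observe()["opening"])
c=snap("wrist","w3.png");c=snap("side"); crop(c,150,120,350,270,4,"s4.png")
E
```

```text
[ 0.50111547 -0.12861678  0.08095259] [-3.14108014  0.01078412 -3.13804614] 0.006192903794107589
```

View pics/w3.png

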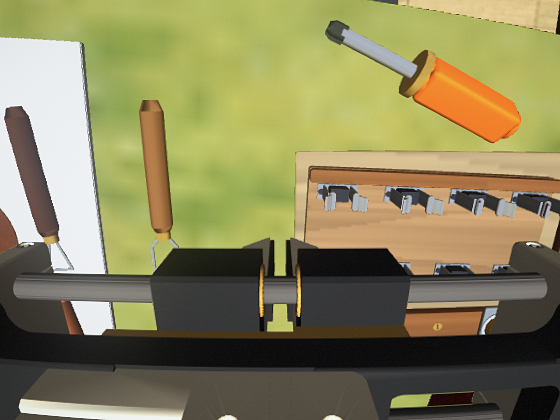

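View pics/s4.png

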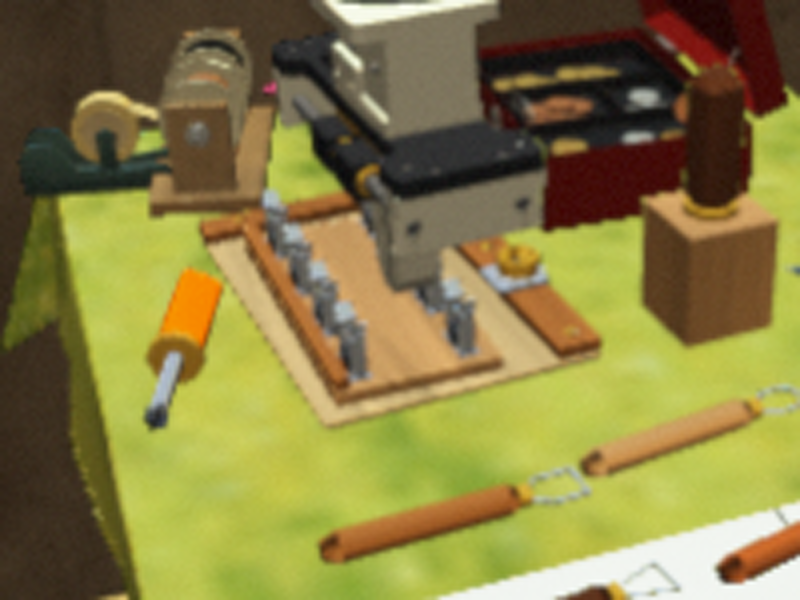

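The side view shows that the free-standing orange look-alike has toppled by itself: the tool stayed above z = 0.25 and never came near it. It lies at crop (185,345), clear of the work, so I leave it. I'll lower the closed fingers beside the tray's right edge.

```bash
python3 -m creep '[0,0.01,-0.025,0,0, 0,0,-0.003,-0.02,0, 0,0,0,-0.02,0, 0,0,0,0,0, 0,0,0,0,0]'; python3 -c "
from h import *
p=telemetry.observe();print(p['tool_pos'],p['opening'],p['contact_force'])
snap('wrist','w4.png')"
```

```text
time: 4.3
tool_pos: [0.5177, -0.16, 0.0512]
tool_rot: [-3.132, 0.029, -3.137]
contact_force: [0.1, 0.2, -0.1]
opening: 0.0005
[ 0.5177405  -0.15995622  0.05116536] 0.0005356638038402122 [ 0.0870331   0.24404816 -0.13957812]
```

View pics/w4.png

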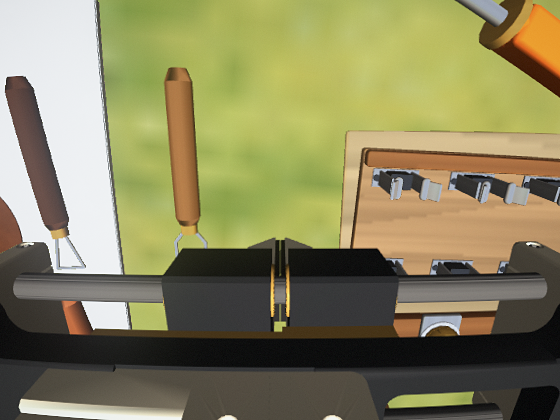

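The fingers are just right of the tray edge, which is at wrist column 362. I'll go down to about z = 33 mm and push in +y.

```bash
python3 -m creep '[0,-0.005,0.0,-0.01,0, 0,0,0,-0.006,0, 0,0,0,0,0]'; python3 -m creep '[0,0,0.008,0,0, 0,0,0.008,0,0, 0,0,0.008,0,0,0,0,0.008,0,0]'
```

```text
time: 4.72
tool_pos: [0.5128, -0.16, 0.0355]
tool_rot: [-3.131, 0.031, -3.137]
contact_force: [0.9, -0.2, -0.0]
opening: 0.0004
time: 5.22
tool_pos: [0.513, -0.1259, 0.0356]
tool_rot: [-3.132, 0.031, -3.137]
contact_force: [-0.8, -0.9, -0.0]
opening: 0.0006
```

```bash
python3 -m creep '[0,0,0.005,0,0, 0,0,0.005,0,0]';python3 -m creep '[0,0,0.005,0,0, 0,0,0.005,0,0]';python3 -m creep '[0,0,0.005,0,0]';python3 -m creep '[0,0,0.004,0,0]'
```

```text
time: 5.48
tool_pos: [0.5131, -0.1147, 0.0357]
tool_rot: [-3.131, 0.031, -3.136]
contact_force: [-0.4, -0.5, -0.1]
opening: 0.0005
time: 5.72
tool_pos: [0.5131, -0.1041, 0.0357]
tool_rot: [-3.131, 0.031, -3.136]
contact_force: [0.4, -0.1, -0.3]
opening: 0.0007
time: 5.85
tool_pos: [0.5131, -0.0988, 0.0357]
tool_rot: [-3.131, 0.032, -3.136]
contact_force: [-0.6, 0.1, 0.1]
opening: 0.0006
time: 5.98
tool_pos: [0.5131, -0.0945, 0.0357]
tool_rot: [-3.131, 0.031, -3.136]
contact_force: [0.7, 0.0, -0.4]
opening: 0.0008
```

```bash
python3 -c "
from h import *
snap('wrist','w5.png');c=snap('side'); crop(c,150,120,350,270,4,'s5.png')"
```

```text
(no output)
```

View pics/w5.png

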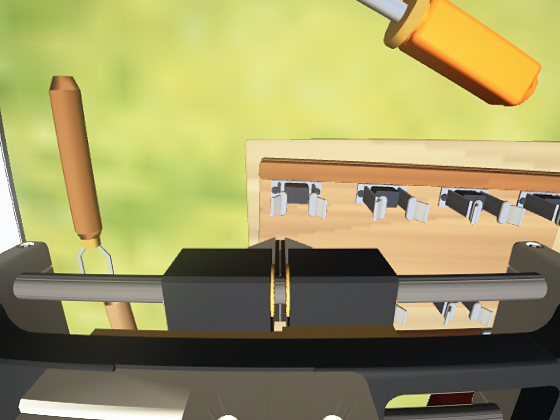

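View pics/s5.png

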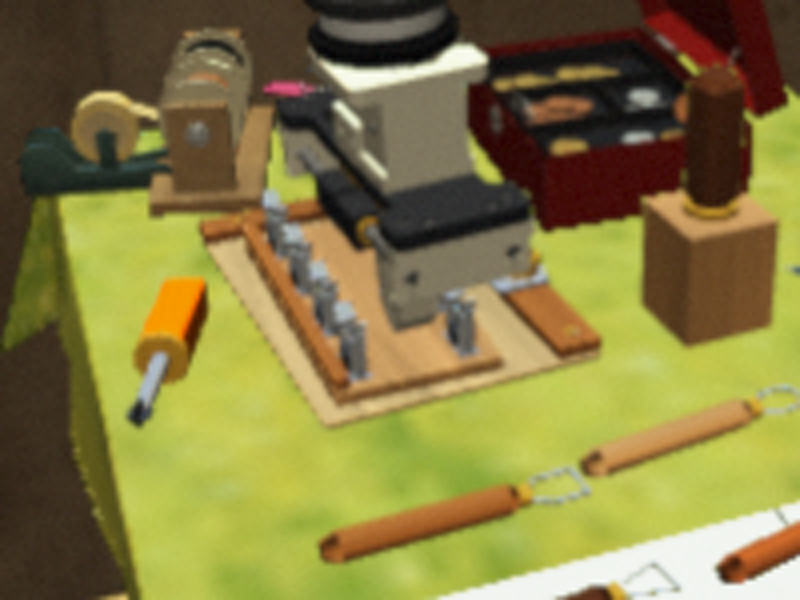

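```bash
python3 -c "
from h import *
c=snap('side');w=snap('wrist');p=telemetry.observe();print(p['tool_pos'],p['tool_rot'])
x,y,z=p['tool_pos']
for dz in(0,-.025): print((proj(c,[[x,y,z+dz],[x-.01,y-.019,z+dz]])-[150,120])*4, proj(w,[[x,y,z+dz]]))
for z in(.0,.016,.0257,.05): print(z,plane(c,[(150+410/4,120+327/4)],z))
print(plane(w,[(258,200)],.016))
crop(c,220,160,300,220,10,'s6.png')
"
```

```text
[ 0.51315348 -0.09480017  0.03572855] [-3.13131548  0.03158037 -3.13615525]
[[411.21129649 330.61170818]
 [406.87472804 350.81838807]] [[279.29203334 255.74991932]]
[[413.27848164 368.7622093 ]
 [409.05361546 389.45205596]] [[279.73353416 238.08890229]]
0.0 [[ 0.53454085 -0.03385184  0.        ]]
0.016 [[ 0.525336   -0.05937067  0.016     ]]
0.0257 [[ 0.51975556 -0.07484146  0.0257    ]]
0.05 [[ 0.50577569 -0.11359818  0.05      ]]
[[ 0.48550244 -0.10823959  0.016     ]]
```

View pics/s6.png

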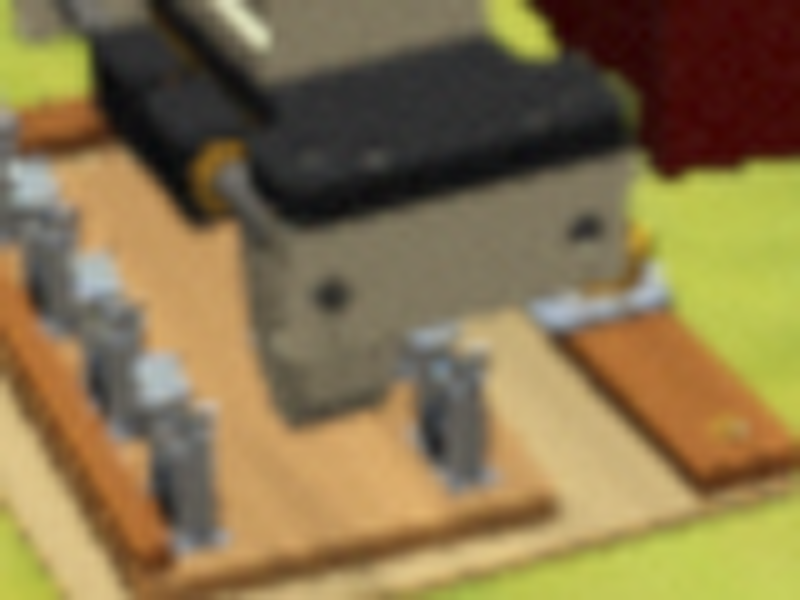

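```bash
python3 -c "
from h import *
c=snap('side')
im=cv2.imread('pics/side0.png'); cv2.imwrite('pics/s0c.png',cv2.resize(im[0:110,20:140],None,fx=5,fy=5,interpolation=cv2.INTER_CUBIC))
a=2.7228;d=np.array([-np.sin(a),np.cos(a),0])
T=np.array([.2133,.4794,.2222])
for s in(-.065,-.046,0,.046,.065):
  for dz in(0,-.025): print(s,dz,(proj(c,[T+s*d+[0,0,dz]])-[20,0])*5)
"
```

```text
-0.065 0 [[363.58237847 377.8380827 ]]
-0.065 -0.025 [[371.90137071 417.77406496]]
-0.046 0 [[351.5999846 385.4600556]]
-0.046 -0.025 [[360.13870369 425.8605621 ]]
0 0 [[321.29335493 404.81186766]]
0 -0.025 [[330.40082157 446.37825511]]
0.046 0 [[289.0150016  425.54088512]]
0.046 -0.025 [[298.74863557 468.33460366]]
0.065 0 [[275.06418977 434.53839902]]
0.065 -0.025 [[285.07494554 477.85791873]]
```

View pics/s0c.png

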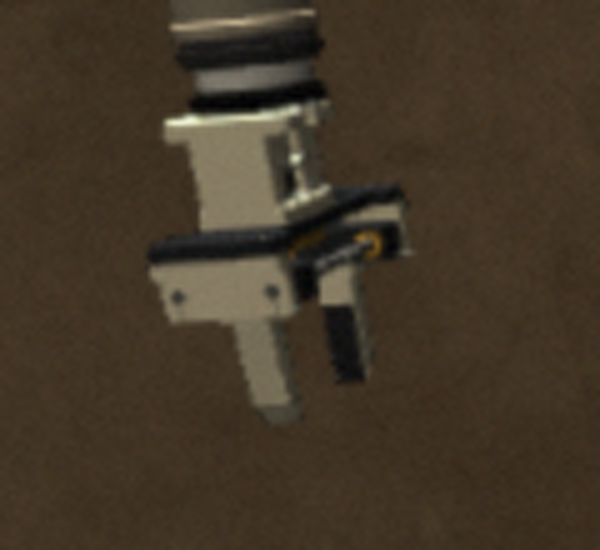

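```bash
python3 -c "
from h import *
c=snap('scene');crop(c,150,110,290,215,5,'c2.png')
p=telemetry.observe();x,y,z=p['tool_pos']
for dz in(0,-.025): print((proj(c,[[x,y,z+dz]])-[150,110])*5)
print(p['qpos'])
"
```

```text
[[423.30221791 500.59387632]]
[[425.81733339 541.98702845]]
[-3.30379536e-01  5.49653583e-01  1.78806357e+00  1.00042195e-03
  7.70630980e-01 -1.90682090e+00]
```

View pics/c2.png

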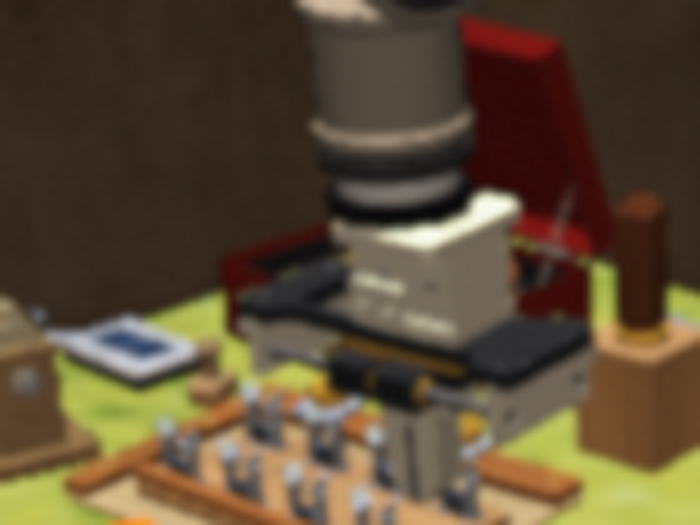

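```bash
python3 -c "
from h import *
s=snap('side');c=snap('scene')
# near-camera low-x corner of right finger: side s6 (300,422), scene c2 (445,498)
print(tri(s,(220+30,160+42.2),c,(150+445/5,110+498/5)))
print(tri(s,(220+38.3,160+40.2),c,(150+465/5,110+490/5)))
"
```

```text
(array([ 0.49591456, -0.12574864,  0.05516884]), array([1.14666865e-05]))
(array([ 0.51685099, -0.12084701,  0.05112096]), array([2.12401065e-05]))
```

The triangulated fingertip is near z = 0.05, but the telemetry implies 0.011. Contact will settle it, so I'll lower gently and watch the force.

```bash
python3 -m creep '[0,0,0,-0.005,0,0,0,0,-0.005,0]';python3 -m creep '[0,0,0,-0.005,0]';python3 -m creep '[0,0,0,-0.004,0]'; python3 -m creep '[0,0,0,-0.003,0]'
```

```text
time: 6.62
tool_pos: [0.5133, -0.0952, 0.0254]
tool_rot: [-3.131, 0.032, -3.137]
contact_force: [-0.5, 1.3, -1.0]
opening: 0.0005
time: 6.75
tool_pos: [0.5132, -0.0953, 0.0199]
tool_rot: [-3.131, 0.032, -3.137]
contact_force: [-0.3, -1.0, 0.5]
opening: 0.0005
time: 6.88
tool_pos: [0.513, -0.0952, 0.0154]
tool_rot: [-3.131, 0.031, -3.137]
contact_force: [-0.0, -0.1, 0.1]
opening: 0.0008
time: 7.0
tool_pos: [0.513, -0.0952, 0.0121]
tool_rot: [-3.131, 0.031, -3.137]
contact_force: [-5.1, 2.7, 27.1]
opening: 0.0002
```

```bash
python3 -m creep '[0,0,0,0.003,0]'; python3 -c "
from h import *
c=snap('scene');crop(c,150,150,290,255,5,'c3.png')
c=snap('side');crop(c,220,160,300,220,10,'s7.png')
"
```

```text
time: 7.12
tool_pos: [0.5129, -0.0952, 0.015]
tool_rot: [-3.132, 0.031, -3.137]
contact_force: [-0.1, -1.0, 0.4]
opening: 0.0005
```

View pics/c3.png

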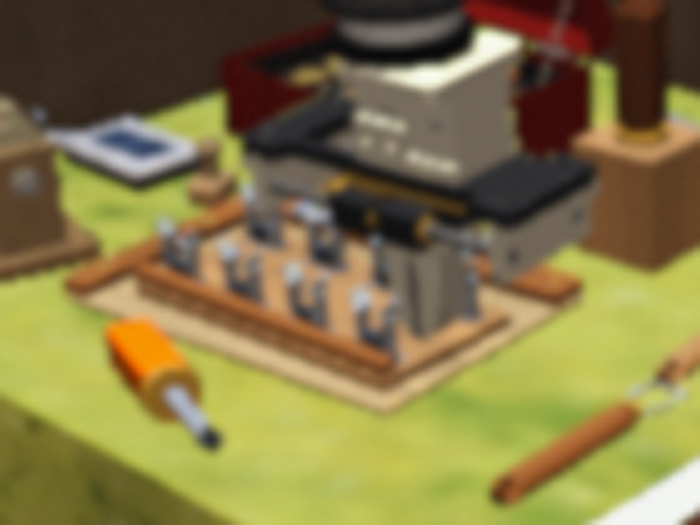

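View pics/s7.png

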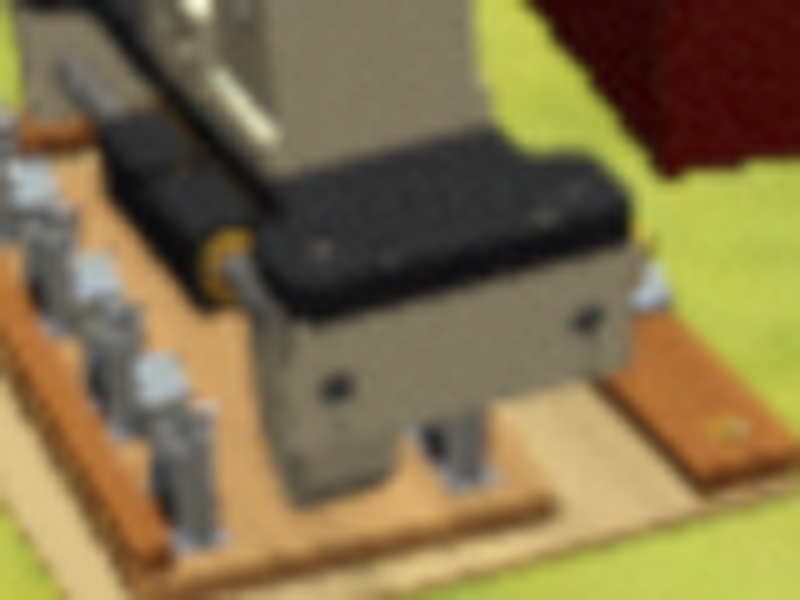

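```bash
python3 -c "
from h import *
c=snap('scene');s=snap('side')
for z in(.0,.0185,.03):
  print(z,plane(s,[(250,210.5),(258.8,207.8)],z).round(4).tolist(),plane(c,[(150+437/5,150+333/5),(150+410/5,150+325/5)],z).round(4).tolist())
print(tri(s,(250,210.5),c,(150+437/5,150+333/5)))
R=np.array(s['R']);print(telemetry.observe()['tool_pos'])
w=snap('wrist','w6.png')
print('cam rel tcp',-np.array(w['R']).T@w['t']-telemetry.observe()['tool_pos'])
"
```

```text
0.0 [[0.5148, -0.0684, 0.0], [0.5377, -0.0662, 0.0]] [[0.5407, -0.0781, 0.0], [0.5395, -0.059, 0.0]]
0.0185 [[0.5048, -0.0967, 0.0185], [0.5269, -0.0945, 0.0185]] [[0.5134, -0.1033, 0.0185], [0.5123, -0.0848, 0.0185]]
0.03 [[0.4987, -0.1142, 0.03], [0.5202, -0.1121, 0.03]] [[0.4965, -0.119, 0.03], [0.4954, -0.1009, 0.03]]
(array([ 0.49771658, -0.11732751,  0.03042402]), array([3.74215138e-06]))
[ 0.51305418 -0.09523793  0.01515657]
cam rel tcp [-0.08232683  0.00128145  0.15939963]
```

View pics/w6.png

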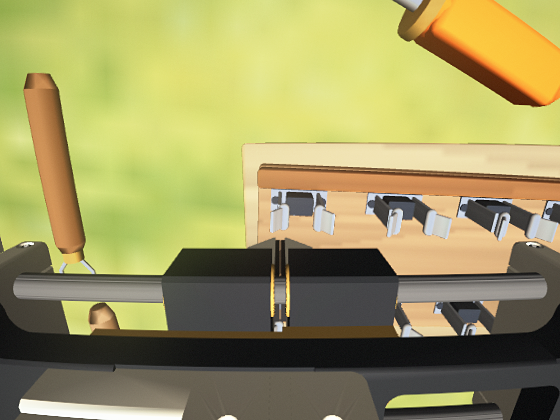

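```bash
python3 -c "
from h import *
w=snap('wrist')
P=plane(w,[(302,205),(415,208)],.04);print(P,np.linalg.norm(P[1]-P[0]))
P=plane(w,[(38,75),(74,255)],.012);print(P,np.linalg.norm(P[1]-P[0]))
P=plane(w,[(244,144),(248,243)],.006);print('board right edge',P)
P=plane(w,[(259,188)],.016);print('tray right ',P)
P=plane(w,[(400,171),(400,193)],.0255);print('ridge ',P)
"
```

```text
[[ 0.47400395 -0.08479294  0.04      ]
 [ 0.47503119 -0.03185146  0.04      ]] 0.05295144629480777
[[ 0.41302059 -0.22160921  0.012     ]
 [ 0.5165234  -0.22175596  0.012     ]] 0.10350291449901433
board right edge [[ 0.45021378 -0.11507369  0.006     ]
 [ 0.50939738 -0.11445155  0.006     ]]
tray right  [[ 0.47236497 -0.10644272  0.016     ]]
ridge  [[ 0.46049923 -0.03547517  0.0255    ]
 [ 0.47184607 -0.03407547  0.0255    ]]
```

Contact with the panel (z = 16 mm) came at tool z of about 12.5 mm, so the real fingertip sits at roughly tool z + 3.5 mm, not 25 mm below. The wrist view gives the right sizes: clip pitch 53 mm (should be 52), handle plus ferrule 103 mm. I'll work with this measured tip offset. Also, the fingers' backs are chamfered at the tips, so I'll push with their flat sides, +x on the front edge first.

```bash
python3 -m creep '[0,0,0,0.05,0,0,-0.04,0.045,0,0,0,-0.05,0.045,0,0, 0,0,0,0,0, 0,0,0,0,0]'; python3 -c "
from h import *
snap('wrist','w7.png')"
```

```text
time: 8.05
tool_pos: [0.4214, -0.0036, 0.0661]
tool_rot: [-3.132, 0.033, -3.138]
contact_force: [0.7, 0.4, 0.2]
opening: 0.0001
```

View pics/w7.png

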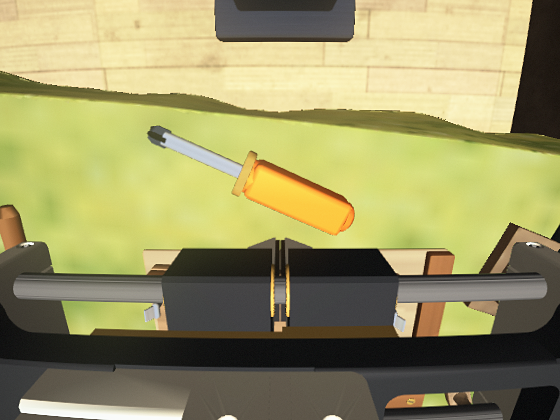

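```bash
python3 -c "
from h import *
w=snap('wrist')
print(plane(w,[(157,137),(245,170)],.01),plane(w,[(245,205),(335,235),(350,215)],.02),plane(w,[(150,250),(450,252)],.006))
print(proj(w,[[.421,-.004,.0696],[.421,-.004,.0411]]))
"
```

```text
[[ 0.35853293 -0.09037573  0.01      ]
 [ 0.38195667 -0.02903089  0.01      ]] [[ 0.40502526 -0.02855949  0.02      ]
 [ 0.42758159  0.03636467  0.02      ]
 [ 0.4120262   0.04615828  0.02      ]] [[ 0.44820837 -0.10855705  0.006     ]
 [ 0.44832338  0.13337351  0.006     ]]
[[278.80953175 258.88450664]
 [279.35427688 238.28815411]]
```

The wrist view shows the orange driver lying in front of the board, its near flank at x of about 0.41 to 0.43. Coming down at x = 0.438, y = -0.02 stays clear of it.

```bash
python3 -m creep '[0,0.017,-0.017,0,0,0,0,0,0,0,0,0,0,-0.02,0,0,0,0,-0.02,0, 0,0,0,-0.012,0, 0,0,0,0,0]'; python3 -m creep '[0,0,0,-0.005,0,0,0,0,0,0]'
```

```text
time: 8.9
tool_pos: [0.4399, -0.0231, 0.0116]
tool_rot: [-3.132, 0.032, 3.139]
contact_force: [0.4, -1.0, 0.6]
opening: 0.0004
time: 9.15
tool_pos: [0.4404, -0.0231, 0.007]
tool_rot: [-3.132, 0.033, 3.139]
contact_force: [0.0, 0.7, -0.3]
opening: 0.0007
```

```bash
python3 -m creep '[0,0.005,0,0,0,0,0.005,0,0,0]';python3 -m creep '[0,0.005,0,0,0,0,0.005,0,0,0]';python3 -m creep '[0,0.005,0,0,0,0,0.005,0,0,0]'; python3 -m creep '[0,0.004,0,0,0]'; python3 -m creep '[0,0.004,0,0,0]'
```

```text
time: 9.4
tool_pos: [0.4513, -0.0232, 0.0077]
tool_rot: [-3.132, 0.034, 3.139]
contact_force: [-0.1, -0.8, -0.6]
opening: 0.0003
time: 9.65
tool_pos: [0.46, -0.023, 0.0076]
tool_rot: [-3.132, 0.03, 3.139]
contact_force: [-5.3, -0.8, 3.8]
opening: 0.0005
time: 9.9
tool_pos: [0.4674, -0.0226, 0.0072]
tool_rot: [-3.133, 0.022, 3.14]
contact_force: [-4.6, -1.3, 2.7]
opening: 0.0002
time: 10.02
tool_pos: [0.4701, -0.0224, 0.0069]
tool_rot: [-3.134, 0.019, 3.14]
contact_force: [-4.6, -0.7, 3.2]
opening: 0.0005
time: 10.15
tool_pos: [0.4727, -0.0221, 0.0067]
tool_rot: [-3.134, 0.015, 3.14]
contact_force: [-4.8, -0.5, 4.2]
opening: 0.0
```

```bash
python3 -m creep '[0,0.005,0,0,0]';python3 -m creep '[0,0.005,0,0,0]'; python3 -m creep '[0,0.005,0,0,0]'; python3 -m creep '[0,0.005,0,0,0]'
```

```text
time: 10.28
tool_pos: [0.4762, -0.0219, 0.0064]
tool_rot: [-3.134, 0.011, 3.141]
contact_force: [-5.8, -0.6, 4.1]
opening: 0.0003
time: 10.4
tool_pos: [0.4798, -0.0216, 0.0062]
tool_rot: [-3.135, 0.008, 3.141]
contact_force: [-4.5, -0.3, 3.0]
opening: 0.0006
time: 10.52
tool_pos: [0.4821, -0.0212, 0.0058]
tool_rot: [-3.136, 0.001, 3.142]
contact_force: [-13.0, -1.7, 9.4]
opening: 0.0003
time: 10.65
tool_pos: [0.482, -0.0207, 0.0051]
tool_rot: [-3.137, -0.011, -3.14]
contact_force: [-18.4, -3.7, 12.5]
opening: 0.0003
```

The tray is now seated against the far fence: the force rose to 18 N at x = 0.482, where 0.4805 was expected. Next I'll lift, turn the gripper 90° and push the right edge in +y.

```bash
python3 -m creep '[0,-0.008,0,0.0,0, 0,0,0,0.03,0, 0,0,0,0.03,0, 0,0,-0.035,0,-0.175, 0,0.015,-0.04,0,-0.175, 0,0.02,-0.045,0,-0.175, 0,0.01,0,0,-0.175, 0,0,0,0,-0.175,0,0,0,0,-0.175, 0,0,0,0,-0.175,0,0,0,0,-0.175]'; python3 -m creep '[0,0,0,0,-0.17,0,0,0,0,0,0,0,0,0,0]'; python3 -c "
from h import *
snap('wrist','w8.png')"
```

```text
time: 12.02
tool_pos: [0.5233, -0.1457, 0.0678]
tool_rot: [3.141, -0.003, 1.697]
contact_force: [1.3, 0.4, 0.7]
opening: 0.0005
time: 12.4
tool_pos: [0.524, -0.1459, 0.0678]
tool_rot: [3.139, -0.002, 1.526]
contact_force: [-0.1, -0.2, -0.3]
opening: 0.0007
```

View pics/w8.png

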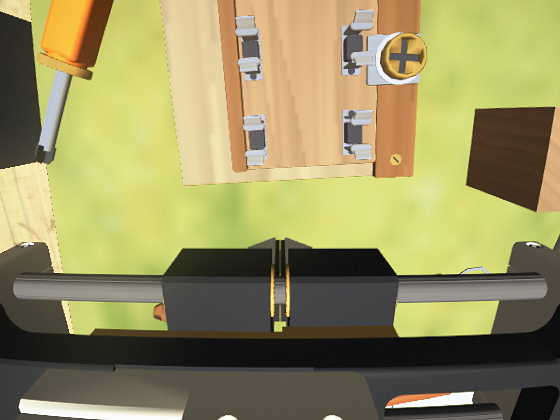

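```bash
python3 -m creep '[0,-0.006,0,-0.02,0.045,0,0,0,-0.02,0,0,0,0,-0.015,0, 0,0,0,-0.004,0, 0,0,0,0,0]'; python3 -m creep '[0,0,0.008,0,0,0,0,0.008,0,0, 0,0,0.004,0,0]';python3 -m creep '[0,0,0.005,0,0,0,0,0.005,0,0]';python3 -m creep '[0,0,0.005,0,0,0,0,0.005,0,0]'
```

```text
time: 13.08
tool_pos: [0.5189, -0.1462, 0.0079]
tool_rot: [3.137, -0.001, 1.58]
contact_force: [0.1, -0.2, 0.8]
opening: 0.0006
time: 13.45
tool_pos: [0.5198, -0.1252, 0.0092]
tool_rot: [3.134, -0.0, 1.58]
contact_force: [-0.2, 0.3, -0.4]
opening: 0.0009
time: 13.7
tool_pos: [0.5201, -0.1146, 0.0097]
tool_rot: [3.133, 0.001, 1.581]
contact_force: [-1.0, -2.9, -1.3]
opening: 0.0004
time: 13.95
tool_pos: [0.52, -0.1049, 0.0097]
tool_rot: [3.134, 0.002, 1.581]
contact_force: [-1.1, -3.3, -0.3]
opening: 0.0004
```

```bash
python3 -m creep '[0,0,0.005,-0.002,0,0,0,0.005,-0.001,0]';python3 -m creep '[0,0,0.005,-0.001,0]';python3 -m creep '[0,0,0.005,0,0]';python3 -m creep '[0,0,0.005,0,0]';python3 -m creep '[0,0,0.005,0,0]'
```

```text
time: 14.2
tool_pos: [0.5209, -0.0966, 0.0077]
tool_rot: [3.131, 0.006, 1.582]
contact_force: [-7.0, -22.0, 5.9]
opening: 0.0007
time: 14.32
tool_pos: [0.5212, -0.0961, 0.0078]
tool_rot: [3.13, 0.013, 1.585]
contact_force: [-10.4, -37.0, 7.9]
opening: 0.0002
time: 14.45
tool_pos: [0.5211, -0.0962, 0.0083]
tool_rot: [3.13, 0.021, 1.587]
contact_force: [-6.8, -30.9, -3.4]
opening: 0.0003
time: 14.58
tool_pos: [0.5211, -0.0963, 0.0085]
tool_rot: [3.13, 0.028, 1.588]
contact_force: [-4.8, -28.5, -4.3]
opening: 0.0008
time: 14.7
tool_pos: [0.5211, -0.0963, 0.0086]
tool_rot: [3.13, 0.035, 1.589]
contact_force: [-4.1, -28.7, -3.2]
opening: 0.0004
```

It stopped hard at y = -0.096 with 29 to 37 N, so the tray's left edge is at about +0.113, matching the wrist estimate of the fence (0.113 to 0.116). I'll back off and look from above.

```bash
python3 -m creep '[0,0,-0.008,0,0, 0,0,0,0.04,0, 0,0,0,0.05,0,0,0,0,0.05,0.17,0,-0.03,0.025,0.05,0.17,0,-0.04,0.025,0.05,0.17,0,-0.04,0.025,0,0.17,0,-0.02,0.025,0,0.17,0,0,0,0,0.17,0,0,0,0,0.17,0,0,0,0,0.17]';python3 -m creep '[0,-0.02,0,0.03,0.17,0,0,0,0,0,0,0,0,0,0]'; python3 -c "
from h import *
import pickle
c=snap('wrist','w9.png'); pickle.dump(c,open('w9.pkl','wb'));print(telemetry.observe()['tool_pos'],telemetry.observe()['tool_rot'])"
```

```text
time: 16.08
tool_pos: [0.39, 0.0011, 0.2485]
tool_rot: [3.126, 0.035, 2.993]
contact_force: [-0.1, 0.4, 0.1]
opening: 0.0003
time: 16.45
tool_pos: [0.3692, 0.0028, 0.2784]
tool_rot: [3.123, 0.034, -3.115]
contact_force: [0.8, -0.2, 0.0]
opening: 0.0007
[0.36921817 0.00272601 0.27842306] [ 3.12262106  0.03422025 -3.11437527]
```

View pics/w9.png

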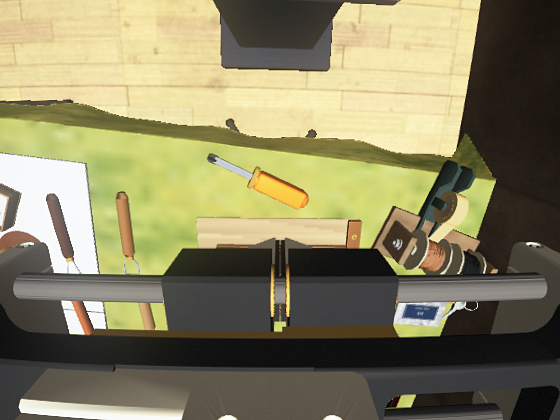

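```bash
python3 -m creep '[1,0,0,0.06,-0.027,1,0,0,0.06,0,1,0,0,0.02,0,1,0,0,0,0,1,0,0,0,0,1,0,0,0,0]'; python3 -c "
from h import *
import pickle
c=snap('wrist','w10.png'); pickle.dump(c,open('w10.pkl','wb'));crop(c,180,185,370,305,4,'w10c.png');print(telemetry.observe()['tool_pos'],telemetry.observe()['tool_rot'])
s=snap('side');crop(s,190,140,310,230,6,'s10.png')"
```

```text
time: 17.25
tool_pos: [0.3678, 0.0041, 0.4151]
tool_rot: [3.118, 0.02, 3.136]
contact_force: [-0.2, -0.2, 0.3]
opening: 0.0556
[0.3677384  0.00402053 0.41504656] [3.11812019 0.01996724 3.13549756]
```

View pics/w10c.png

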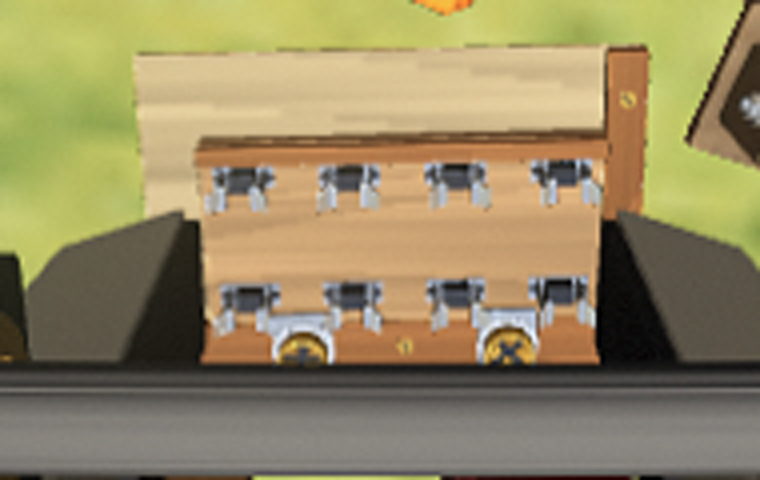

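View pics/s10.png

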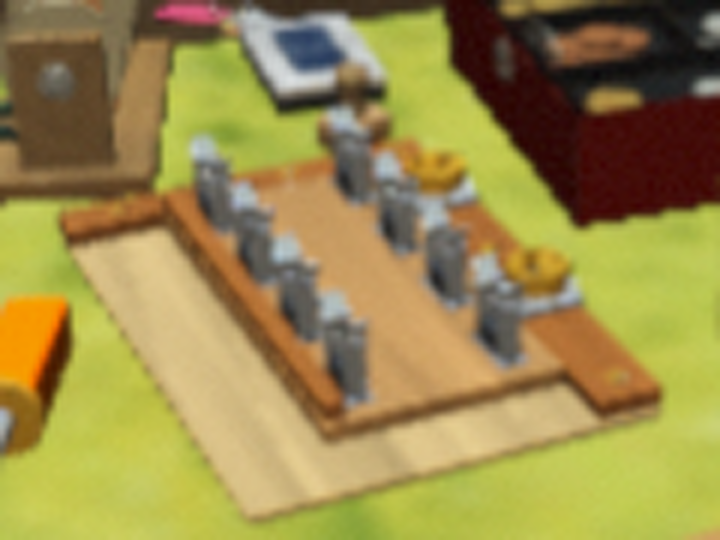

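```bash
python3 - <<'E'
from h import *
import pickle
c=pickle.load(open("w10.pkl","rb")); W=lambda x,y:(180+x/4,185+y/4)
print("board front",plane(c,[W(135,55),W(605,45)],.006).round(4).tolist(), plane(c,[W(648,47)],.0155).round(4).tolist())
P=plane(c,[W(195,149),W(605,140)],.0255);print("ridge",P.round(4).tolist(),np.degrees(np.arctan2((P[1]-P[0])[0],(P[1]-P[0])[1])))
B=plane(c,[W(135,55),W(605,45)],.006);print(np.degrees(np.arctan2((B[1]-B[0])[0],(B[1]-B[0])[1])))
print("screws",plane(c,[W(303,349),W(510,347)],.036).round(4).tolist())
print("orange",plane(c,[W(443,10)],.02))
E
```

```text
board front [[0.45, -0.1144, 0.006], [0.4476, 0.1135, 0.006]] [[0.4461, 0.1324, 0.0155]]
ridge [[0.4915, -0.085, 0.0255], [0.4895, 0.1118, 0.0255]] -0.5667761271957423
-0.6048160457757777
screws [[0.5942, -0.0358, 0.036], [0.5949, 0.0673, 0.036]]
orange [[0.42577156 0.03368689 0.02      ]]
```

The tray edge and board edge agree in angle to 0.04°, and the ridge is at x = 0.4905, as it should be when home. One more confirming push in +x at mid-tray will settle it square.

```bash
python3 -m creep '[0,0.03,0.0,-0.06,0,0,0.03,0,-0.06,0,0,0.03,0,-0.06,0,0,0,0,-0.06,0,0,0,0,-0.06,0,0,0,0,-0.04,0,0,0,0,0,0,0,0,0,0,0]'
```

```text
time: 18.35
tool_pos: [0.4517, 0.0043, 0.0789]
tool_rot: [3.119, 0.023, 3.134]
contact_force: [0.1, -0.4, 0.4]
opening: 0.0006
```

```bash
python3 -m creep '[0,0.008,0.006,-0.03,0,0,0,0,-0.03,0,0,0,0,-0.01,0,0,0,0,0,0]'; python3 -m creep '[0,0.006,0,0,0,0,0.006,0,0,0]';python3 -m creep '[0,0.005,0,0,0]';python3 -m creep '[0,0.006,0,0,0]';python3 -m creep '[0,0.006,0,0,0]'
```

```text
time: 18.85
tool_pos: [0.4664, 0.0095, 0.0149]
tool_rot: [3.122, 0.039, 3.134]
contact_force: [0.2, -0.1, 0.5]
opening: 0.0008
time: 19.1
tool_pos: [0.4805, 0.0091, 0.0174]
tool_rot: [3.122, 0.043, 3.134]
contact_force: [-0.1, 0.4, -0.3]
opening: 0.0008
time: 19.23
tool_pos: [0.4827, 0.0093, 0.0173]
tool_rot: [3.122, 0.036, 3.135]
contact_force: [-17.8, -4.7, 9.8]
opening: 0.0
time: 19.35
tool_pos: [0.4826, 0.0096, 0.0167]
tool_rot: [3.121, 0.022, 3.136]
contact_force: [-23.7, -4.8, 16.2]
opening: 0.0006
time: 19.48
tool_pos: [0.4823, 0.01, 0.0161]
tool_rot: [3.12, 0.008, 3.137]
contact_force: [-19.3, -3.4, 14.3]
opening: 0.0004
```

The stop is at x = 0.482 again, so the tray is home. I'll lift and look at the screwdriver from above.

```bash
python3 -m creep '[0,-0.008,0,0,0,0,0,0,0.06,0,1,0,0,0.06,0,1,0.02,-0.02,0.06,0,1,0.05,-0.04,0.06,0,1,0.05,-0.04,0.06,0,1,0.01,0,0.05,0,1,0,0,0,0,1,0,0,0,0]'; python3 -c "
from h import *
import pickle
c=snap('wrist','w11.png'); pickle.dump(c,open('w11.pkl','wb'));print(telemetry.observe()['tool_pos'],telemetry.observe()['tool_rot'])"
```

```text
time: 20.6
tool_pos: [0.5733, -0.0665, 0.3358]
tool_rot: [3.122, 0.013, 3.138]
contact_force: [-0.0, -0.7, -0.2]
opening: 0.0659
[ 0.57337411 -0.06645529  0.33616231] [3.12171939 0.01398192 3.13793041]
```

View pics/w11.png

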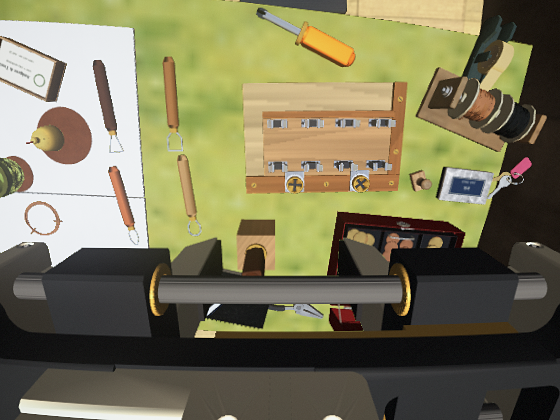

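Good overview. The dark driver in its pale block is at (256,255), the brass screws are at (293,183) and (360,182), and the orange look-alike lies at (305,38). Four tools: dark (107,105), brown (172,103), red (124,205) and pale (188,193).

```bash
python3 -c "
from h import *
import pickle
c=pickle.load(open('w11.pkl','rb'))
crop(c,225,150,385,280,5,'w11a.png')
crop(c,85,45,215,250,3,'w11b.png')"
```

```text
(no output)
```

View pics/w11a.png

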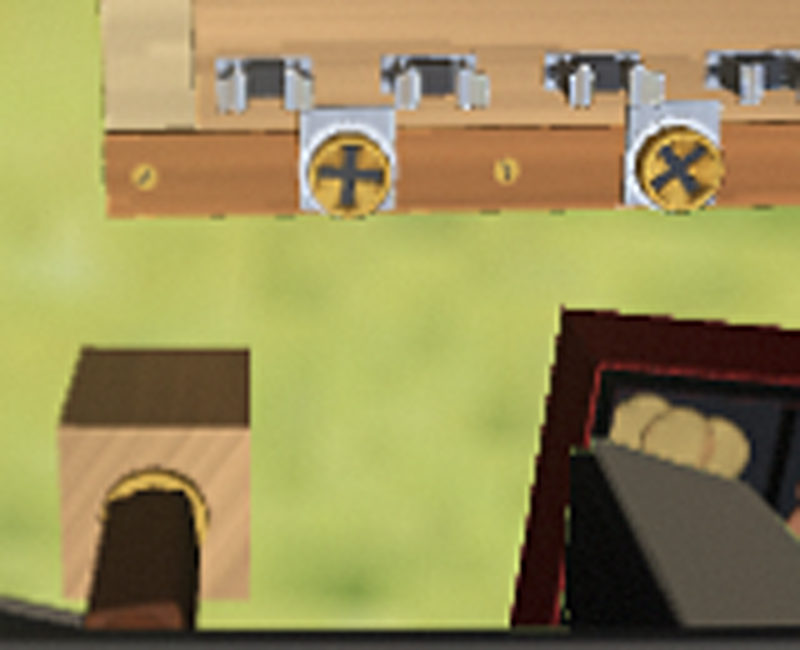

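View pics/w11b.png

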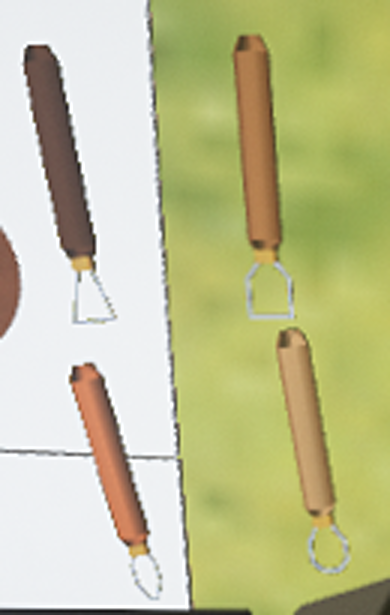

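```bash
python3 - <<'E'
from h import *
import pickle
c=pickle.load(open('w11.pkl','rb'))
A=lambda *l:[(225+x/5,150+y/5) for x,y in l]
B=lambda *l:[(85+x/3,45+y/3) for x,y in l]
p=plane(c,A((60,427),(249,425),(249,599),(63,597)),.072);print("block",p.round(4).tolist(),p.mean(0),np.linalg.norm(np.diff(p,axis=0),axis=1))
print("screws",plane(c,A((349,175),(682,170)),.036).round(4).tolist())
# slots
p=plane(c,A((318,177),(382,174),(348,147),(352,205)),.035);d=p[1]-p[0];e=p[3]-p[2];print("R slot",np.degrees(np.arctan2(d[1],d[0])),np.degrees(np.arctan2(e[1],e[0])))
p=plane(c,A((655,150),(704,195),(703,150),(657,190)),.035);d=p[1]-p[0];e=p[3]-p[2];print("L slot",np.degrees(np.arctan2(d[1],d[0])),np.degrees(np.arctan2(e[1],e[0])))
print("fence/board R corner",plane(c,A((106,130),(106,215)),.0155).round(4).tolist())
for n,a,b,z in(("dark",(41,52),(80,255),.014),("brown",(251,42),(264,245),.008),("red",(85,372),(135,543),.014),("pale",(290,337),(320,513),.008)):
    P=plane(c,B(a,b),z); print(n,P.round(4).tolist(),np.linalg.norm(P[1]-P[0]),np.degrees(np.arctan2(*(P[1]-P[0])[1::-1])))
E
```

```text
block [[0.6695, -0.1253, 0.072], [0.6694, -0.0688, 0.072], [0.7278, -0.0693, 0.072], [0.7264, -0.127, 0.072]] [ 0.69826911 -0.09762209  0.072     ] [0.05651291 0.05840802 0.05776161]
screws [[0.6014, -0.0372, 0.036], [0.6004, 0.0667, 0.036]]
R slot 92.34964001834108 4.501997660873857
L slot 48.85565700143738 -46.983405767048446
fence/board R corner [[0.5908, -0.1137, 0.0155], [0.6188, -0.1146, 0.0155]]
dark [[0.4173, -0.3274, 0.014], [0.5161, -0.321, 0.014]] 0.09902131562212277 3.7454335489825916
brown [[0.4148, -0.2238, 0.008], [0.5131, -0.2259, 0.008]] 0.09830964442459847 -1.212301876544095
red [[0.5773, -0.3274, 0.014], [0.6751, -0.3141, 0.014]] 0.09864562118939332 7.76622302369005
pale [[0.561, -0.2165, 0.008], [0.66, -0.2088, 0.008]] 0.09929980882673983 4.454713575151672
```

The measurements agree: screws 103.9 mm apart (104 expected) and the block 57 x 58 mm. The slots are at about +3° (right) and about 45° (left). I'll check how tall the red lid is, then go to the screwdriver.

```bash
python3 -c "
from h import *
s=snap('side');c=snap('scene')
print(tri(s,(300,84),c,(219,111)),tri(s,(343,142),c,(270,158)))
"; python3 -m creep '[1,0.04,-0.015,-0.02,0,1,0.04,-0.015,-0.03,0,1,0.035,0,-0.03,0,1,0.01,0,-0.03,0,1,0,0,0,0,1,0,0,0,0]'
```

```text
(array([0.77765027, 0.19555983, 0.20549985]), array([3.78745254e-05])) (array([0.82046307, 0.02347646, 0.07507406]), array([5.74194151e-05]))
time: 21.5
tool_pos: [0.6985, -0.0954, 0.2191]
tool_rot: [3.12, 0.007, 3.14]
contact_force: [-0.6, 0.3, 0.4]
opening: 0.0915
```

```bash
python3 -m creep '[1,0,-0.002,-0.03,0,1,0,0,-0.03,0,1,0,0,-0.03,0,1,0,0,-0.02,0,1,0,0,0,0,1,0,0,0,0]';  python3 -c "
from h import *
snap('wrist','w12.png');s=snap('side');crop(s,270,60,400,220,4,'s12.png')
c=snap('scene');crop(c,200,60,340,200,4,'c12.png')"
```

```text
time: 22.25
tool_pos: [0.7003, -0.0981, 0.1208]
tool_rot: [3.125, 0.025, 3.14]
contact_force: [0.9, -0.9, -0.6]
opening: 0.0919
```

View pics/s12.png

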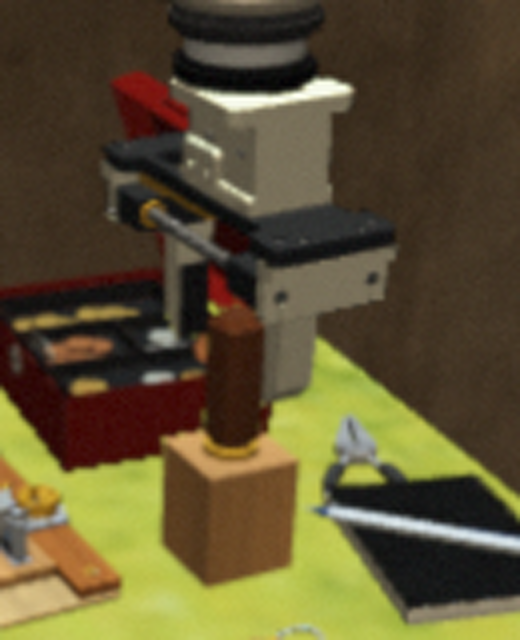

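View pics/c12.png

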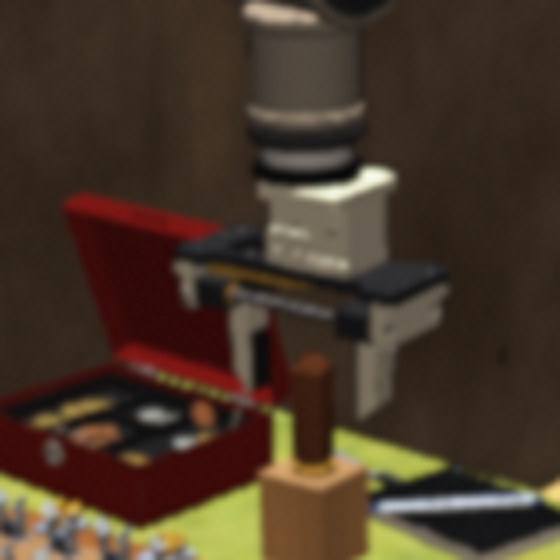

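View pics/w12.png

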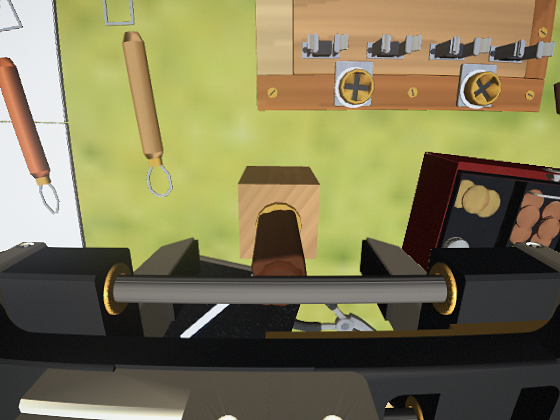

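The jaws straddle the dark handle: wrist column 279, midway between the fingers. I'll go down and grip.

```bash
python3 -m creep '[1,-0.003,0,-0.018,0,1,0,0,0,0,0,0,0,0,0,0,0,0,0,0,0,0,0,0,0,0,0,0,0,0,0,0,0,0,0,0,0,0,0,0]' 40;  python3 -c "
from h import *
print(telemetry.observe()['tool_pos'],telemetry.observe()['tool_rot'],telemetry.observe()['opening'])
s=snap('side');crop(s,270,60,400,220,4,'s13.png')"
```

```text
time: 23.4
tool_pos: [0.6993, -0.0985, 0.1067]
tool_rot: [3.126, 0.031, 3.14]
contact_force: [-0.1, -0.5, -1.3]
opening: 0.0365
[ 0.69933759 -0.09853595  0.10671889] [3.12619478 0.03080183 3.13994593] 0.036484811865660924
```

View pics/s13.png

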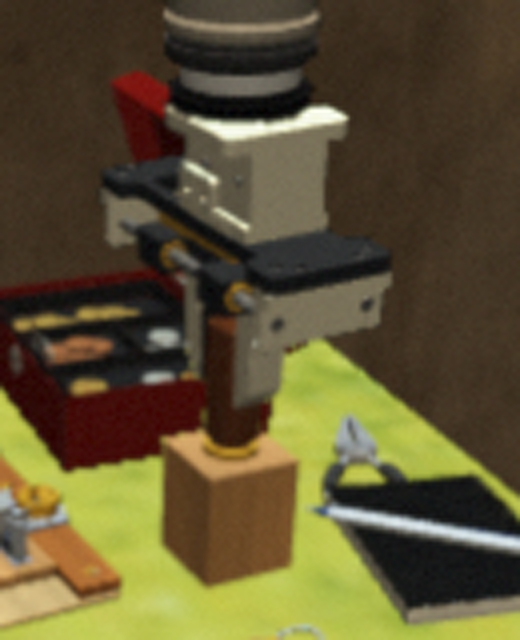

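```bash
python3 -m creep '[0,0,0,0,0,0,0,0,0,0,0,0,0,0,0]' 40;  python3 -c "
from h import *
print(telemetry.observe()['tool_pos'],telemetry.observe()['tool_rot'],telemetry.observe()['opening'])
s=snap('side');crop(s,270,60,400,220,4,'s14.png')"
```

```text
time: 23.82
tool_pos: [0.6993, -0.0986, 0.1067]
tool_rot: [3.126, 0.031, 3.14]
contact_force: [0.7, 0.6, -0.6]
opening: 0.0255
[ 0.69934726 -0.09861397  0.10673614] [3.12632374 0.03082005 3.13995321] 0.025487197686141532
```

View pics/s14.png

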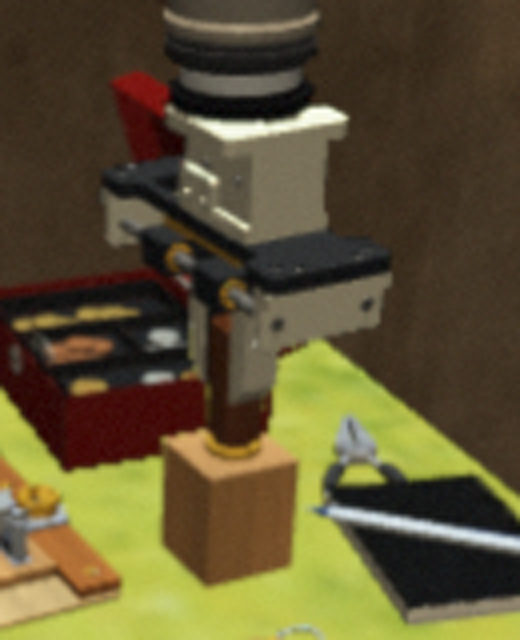

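The grip is good: opening 25.5 mm on the 26 mm handle. I'll lift straight out of the block and find where the bit tip really is.

```bash
python3 -m creep '[0,0,0,0.03,0,0,0,0,0.03,0,0,0,0,0.03,0,0,0,0,0.02,0,0,0,0,0,0,0,0,0,0,0]';  python3 -c "
from h import *
p=telemetry.observe();print(p['tool_pos'],p['tool_rot'],p['opening'],p['contact_force'])
s=snap('side');crop(s,290,40,400,190,5,'s15.png')
c=snap('scene');crop(c,230,80,330,210,5,'c15.png')"
```

```text
time: 24.62
tool_pos: [0.6967, -0.0978, 0.2148]
tool_rot: [3.124, 0.022, 3.14]
contact_force: [-0.1, 0.7, -1.2]
opening: 0.0258
[ 0.69672283 -0.09783374  0.21481693] [3.1238106  0.0219005  3.13991488] 0.02581238172896444 [-0.07701303  0.70999969 -1.21740159]
```

View pics/s15.png

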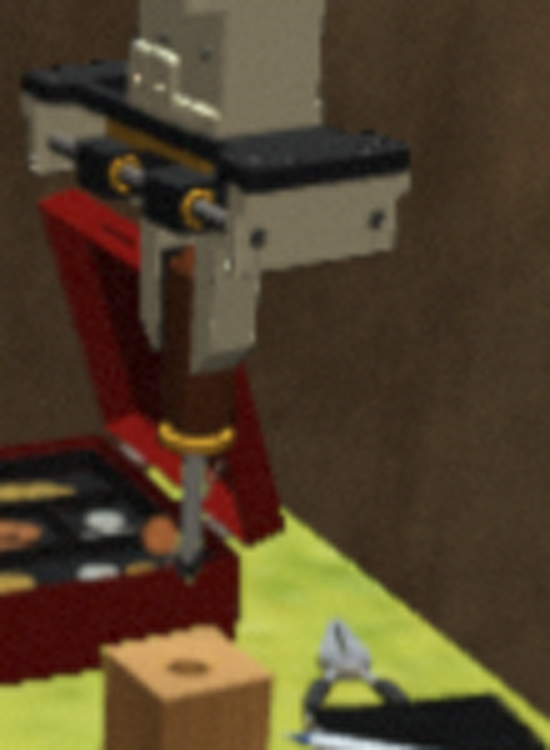

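View pics/c15.png

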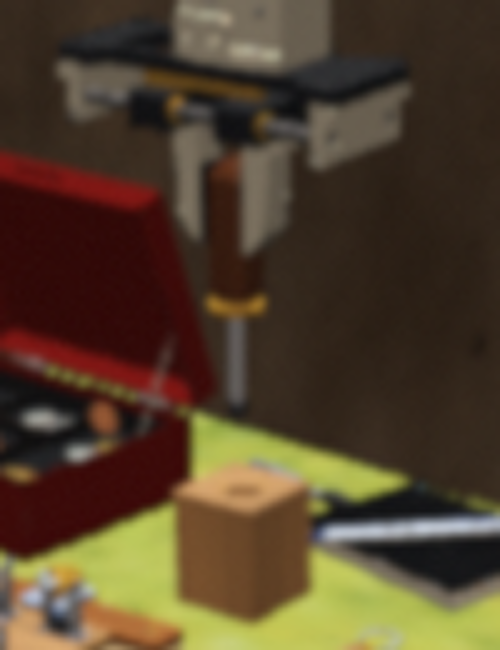

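```bash
python3 -c "
from h import *
s=snap('side');c=snap('scene')
S=lambda x,y:(290+x/5,40+y/5)
C=lambda x,y:(230+x/5,80+y/5)
print('tip',tri(s,S(190,574),c,C(237,414)))
print('collar',tri(s,S(196,436),c,C(237,304)))
print('hole',tri(s,S(188,667),c,C(242,490)), plane(s,[S(188,667)],.072),plane(c,[C(242,490)],.072))
"
```

```text
tip (array([ 0.69767056, -0.10158183,  0.11706029]), array([9.45370337e-07]))
collar (array([ 0.69522718, -0.10491885,  0.18460706]), array([1.20820219e-06]))
hole (array([ 0.69763947, -0.10410147,  0.07059741]), array([2.10635968e-06])) [[ 0.69721122 -0.10447734  0.072     ]] [[ 0.69300223 -0.10802547  0.072     ]]
```

The tip is within 3 mm of the tool axis in x and y, and at tool z - 0.101. I'll move over the right screw, turning +0.05 to suit its slot.

```bash
python3 -m creep '[0,-0.05,0.03,0,0.05,0,-0.045,0.028,0,0,0,0,0,0,0,0,0,0,-0.03,0,0,0,0,0,0,0,0,0,0,0]';  python3 -c "
from h import *
p=telemetry.observe();print(p['tool_pos'],p['tool_rot'],p['opening'],p['contact_force'])
s=snap('side');crop(s,240,110,340,210,6,'s16.png')
c=snap('scene');crop(c,200,120,300,220,6,'c16.png');snap('wrist','w16.png')"
```

```text
time: 25.58
tool_pos: [0.6001, -0.0395, 0.1807]
tool_rot: [3.123, 0.019, -3.093]
contact_force: [-0.1, 0.2, -2.3]
opening: 0.0259
[ 0.60005387 -0.03946993  0.18070901] [ 3.12304495  0.01854556 -3.09262186] 0.025871016788610555 [-0.13795662  0.19688117 -2.3400948 ]
```

View pics/s16.png

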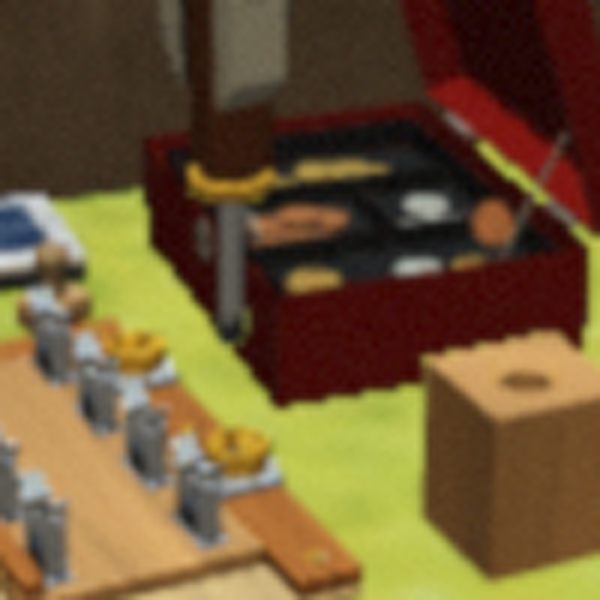

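View pics/c16.png

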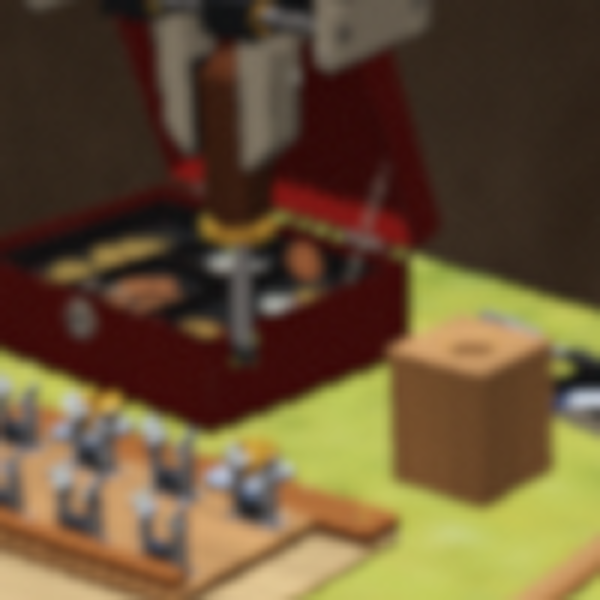

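View pics/w16.png

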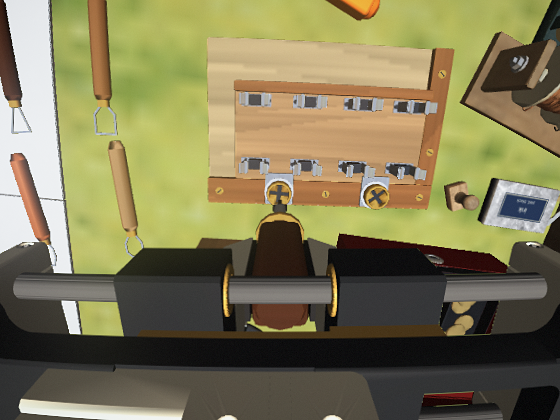

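```bash
python3 -c "
from h import *
s=snap('side');c=snap('scene');w=snap('wrist')
S=lambda x,y:(240+x/6,110+y/6)
C=lambda x,y:(200+x/6,120+y/6)
t,_=tri(s,S(231,337),c,C(243,358));print('tip',t)
sc,_=tri(s,S(237,447),c,C(254,455));print('screw',sc, plane(w,[(279.5,193.5),(376.5,195.5)],.036))
print(plane(s,[S(237,447)],.036), plane(s,[S(231,337)],.08),plane(c,[C(254,455)],.036), plane(c,[C(243,358)],.08))
print('wrist tip',plane(w,[(279.5,208)],.08))
crop(w,250,170,410,220,5,'w16c.png')
"
```

```text
tip [ 0.60050817 -0.0426099   0.08343173]
screw [ 0.60143947 -0.04503423  0.03447093] [[ 0.60031891 -0.03644481  0.036     ]
 [ 0.5978193   0.06503476  0.036     ]]
[[ 0.60170389 -0.04399194  0.036     ]] [[ 0.60403936 -0.03460047  0.08      ]] [[ 0.59598747 -0.05065495  0.036     ]] [[ 0.60553482 -0.03828198  0.08      ]]
wrist tip [[ 0.60203081 -0.03716124  0.08      ]]
```

View pics/w16c.png

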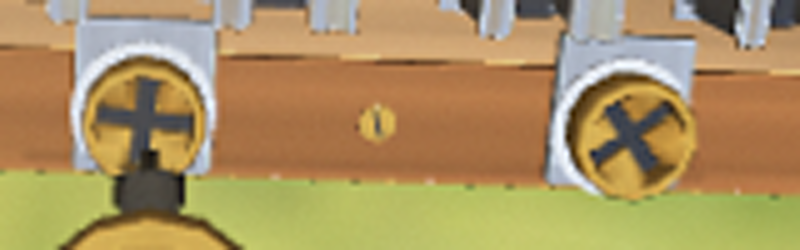

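The tip is within 2 mm of the right screw in both measurements. I'll lower it step by step, watching the force.

```bash
python3 -m creep '[0,0,-0.001,-0.02,0,0,0,0,-0.015,0,0,0,0,-0.004,0,0,0,0,0,0]';python3 -m creep '[0,0,0,-0.004,0]';python3 -m creep '[0,0,0,-0.004,0]';python3 -m creep '[0,0,0,-0.004,0]'
```

```text
time: 26.38
tool_pos: [0.6, -0.0403, 0.1413]
tool_rot: [3.123, 0.02, -3.092]
contact_force: [0.5, -0.4, -2.8]
opening: 0.0258
time: 26.5
tool_pos: [0.6005, -0.0403, 0.1379]
tool_rot: [3.124, 0.021, -3.092]
contact_force: [-0.5, -0.2, -1.8]
opening: 0.0256
time: 26.62
tool_pos: [0.6007, -0.0404, 0.134]
tool_rot: [3.124, 0.022, -3.092]
contact_force: [-0.1, -0.2, -1.3]
opening: 0.0259
time: 26.75
tool_pos: [0.6008, -0.0402, 0.1301]
tool_rot: [3.124, 0.023, -3.093]
contact_force: [-0.2, 1.5, -0.3]
opening: 0.0257
```

```bash
python3 -m creep '[0,0,0,-0.003,0]';python3 -m creep '[0,0,0,-0.002,0]'
```

```text
time: 26.88
tool_pos: [0.6013, -0.0399, 0.1278]
tool_rot: [3.123, 0.024, -3.093]
contact_force: [-3.4, 1.4, 14.8]
opening: 0.0262
time: 27.0
tool_pos: [0.6015, -0.0398, 0.1277]
tool_rot: [3.124, 0.025, -3.092]
contact_force: [-5.1, 0.8, 16.5]
opening: 0.0257
```

Seated at the slot floor: tip at about 27 mm, force rising. I'll turn clockwise (negative yaw), following it down.

```bash
python3 -m creep '[0,0,0,-0.0003,-0.17,0,0,0,-0.0003,-0.17,0,0,0,-0.0003,-0.17,0,0,0,-0.0003,-0.17]' 55; python3 -c "
from h import *
p=telemetry.observe();print(p['torque'],p['contact_force'],p['qpos'][5])"; python3 -m creep '[0,0,0,-0.0003,-0.17,0,0,0,-0.0003,-0.17,0,0,0,-0.0003,-0.17,0,0,0,-0.0003,-0.17]' ; python3 -c "
from h import *
p=telemetry.observe();print(p['torque'],p['contact_force'],p['qpos'][5])"
```

```text
time: 27.5
tool_pos: [0.601, -0.0378, 0.128]
tool_rot: [3.121, 0.024, 2.49]
contact_force: [-0.5, 2.7, 0.3]
opening: 0.0256
[0.47949734 0.10096188 0.04194597] [-0.46516489  2.69252455  0.26400989] -1.117961090517053
time: 28.0
tool_pos: [0.6014, -0.0359, 0.1273]
tool_rot: [3.118, 0.023, 1.788]
contact_force: [1.6, 1.9, -0.6]
opening: 0.0255
[ 0.47483896 -0.06124144  0.02662017] [ 1.58564255  1.94484484 -0.60410013] -0.39182425752957334
```

```bash
python3 -m creep '[0,0,0,-0.0015,0]'; python3 -c "
from h import *
p=telemetry.observe();print(p['torque'],p['contact_force'],p['qpos'][5])
c=snap('wrist','w17.png')
s=snap('side');crop(s,240,140,320,200,8,'s17.png')"
```

```text
time: 28.12
tool_pos: [0.6016, -0.0358, 0.1269]
tool_rot: [3.117, 0.023, 1.789]
contact_force: [-3.6, 0.6, 12.3]
opening: 0.0261
[0.12967918 1.04286694 0.00679569] [-3.63661688  0.63637792 12.30545501] -0.39279252084295174
```

View pics/s17.png

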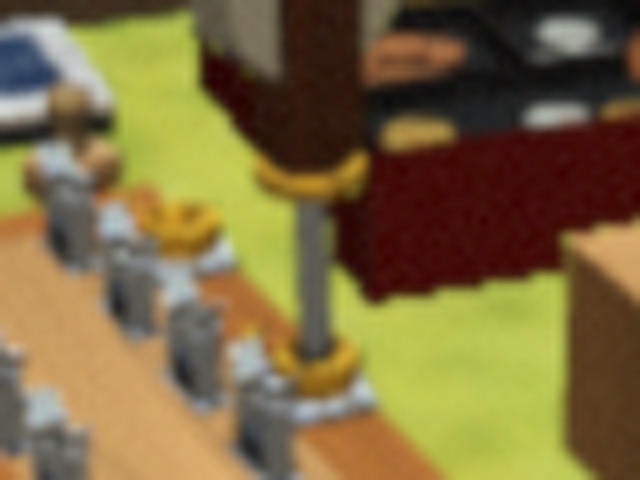

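View pics/w17.png

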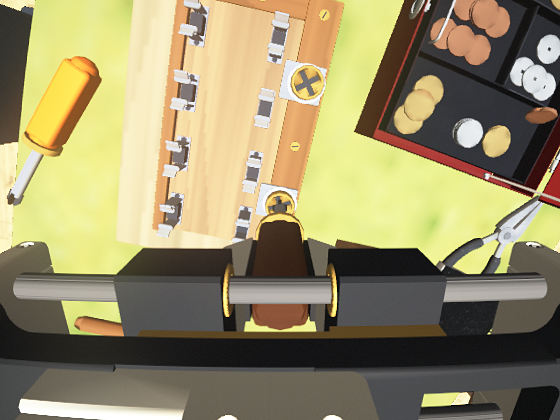

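The bit sits in the right screw, and the seat has dropped by about 0.8 mm, so the screw is turning. Continuing.

```bash
python3 -m creep '[0,0,0,-0.0006,-0.17,0,0,0,-0.0006,-0.17,0,0,0,-0.0006,-0.17,0,0,0,-0.0006,-0.17]'; python3 -c "
from h import *
p=telemetry.observe();print(p['torque'],p['contact_force'],p['qpos'][5])"; python3 -m creep '[0,0,0,-0.0006,-0.17,0,0,0,-0.0006,-0.17,0,0,0,-0.0006,-0.17]' ; python3 -c "
from h import *
p=telemetry.observe();print(p['torque'],p['contact_force'],p['qpos'][5])"
```

```text
time: 28.72
tool_pos: [0.6027, -0.0345, 0.1266]
tool_rot: [3.113, 0.021, 1.105]
contact_force: [-0.4, 2.4, 1.7]
opening: 0.0258
[0.3696739  0.06442342 0.09004978] [-0.37200761  2.43627003  1.73015078] 0.30943637138149066
time: 29.1
tool_pos: [0.604, -0.0341, 0.126]
tool_rot: [3.111, 0.017, 0.59]
contact_force: [0.0, 1.4, 1.7]
opening: 0.0255
[0.20239555 0.05435302 0.08553859] [0.01328913 1.36405069 1.67441024] 0.8323665117281424
```

```bash
for i in 1 2 3; do python3 -m creep '[0,0,0,-0.0006,-0.15,0,0,0,-0.0006,-0.15]'; python3 -c "
from h import *
p=telemetry.observe();print(p['torque'],p['contact_force'],p['qpos'][5])";done
```

```text
time: 29.35
tool_pos: [0.6049, -0.0341, 0.1258]
tool_rot: [3.11, 0.015, 0.287]
contact_force: [0.1, 0.8, 1.8]
opening: 0.0258
[0.1317534  0.17578251 0.0964006 ] [0.05339251 0.83459715 1.79961566] 1.1358906446821269
time: 29.6
tool_pos: [0.6057, -0.0344, 0.1254]
tool_rot: [3.109, 0.013, -0.016]
contact_force: [0.4, 0.5, 2.3]
opening: 0.0254
[0.09505332 0.21864023 0.08055195] [0.35698633 0.47341003 2.26252125] 1.4366623850274232
time: 29.85
tool_pos: [0.6064, -0.0348, 0.1252]
tool_rot: [3.109, 0.011, -0.318]
contact_force: [-0.5, 0.1, 1.6]
opening: 0.0259
[0.04610161 0.32995358 0.05664648] [-0.47806405  0.05270202  1.63597565] 1.7351499256802652
```

```bash
for i in 1 2 3; do python3 -m creep '[0,0,0,-0.0006,-0.12,0,0,0,-0.0006,-0.12]'; python3 -c "
from h import *
p=telemetry.observe();print(p['torque'],p['contact_force'],p['qpos'][5])";done
```

```text
time: 30.1
tool_pos: [0.6069, -0.0354, 0.1251]
tool_rot: [3.109, 0.009, -0.559]
contact_force: [-0.3, -0.2, 3.1]
opening: 0.026
[0.07726054 0.43567264 0.09389725] [-0.32013036 -0.16197708  3.14525652] 1.9714073251744957
time: 30.35
tool_pos: [0.6073, -0.036, 0.1251]
tool_rot: [3.109, 0.007, -0.799]
contact_force: [-1.5, -0.5, 3.6]
opening: 0.0259
[0.00863555 0.53214309 0.32987317] [-1.47377208 -0.4739535   3.56362257] 2.2059317557301092
time: 30.6
tool_pos: [0.6075, -0.0367, 0.1254]
tool_rot: [3.109, 0.005, -1.037]
contact_force: [-1.4, 0.3, 5.9]
opening: 0.026
[0.09761165 0.71603412 0.59310302] [-1.43139721  0.34089586  5.941147  ] 2.4385066053337074
```

```bash
for i in 1 2; do python3 -m creep '[0,0,0,-0.0015,-0.08]'; python3 -c "
from h import *
p=telemetry.observe();print(p['torque'],p['contact_force'],p['qpos'][5])";done
```

```text
time: 30.72
tool_pos: [0.6076, -0.0372, 0.1262]
tool_rot: [3.11, 0.003, -1.116]
contact_force: [-5.6, -0.3, 20.9]
opening: 0.0257
[-0.04125217  1.88958908  0.02196111] [-5.56317492 -0.30995919 20.92202123] 2.5155493019242843
time: 30.85
tool_pos: [0.6073, -0.0382, 0.1267]
tool_rot: [3.109, 0.001, -1.195]
contact_force: [-4.5, -2.1, 8.9]
opening: 0.0257
[-0.81704772  1.61199016  0.00765329] [-4.46666968 -2.14065578  8.87992857] 2.592420383496864
```

The torque climbed to 0.6 N m before the bit cammed out, so the right screw should be home. I'll lift and check.

```bash
python3 -m creep '[0,0,0,0.01,0,0,0,0,0.03,0,0,0,0,0.02,0.17,0,0,0,0,0.17,0,0,0,0,0.17,0,0,0,0,0.17,0,0,0,0,0.17,0,0,0,0,0.17,0,0,0,0,0.17,0,0,0,0,0,0,0,0,0,0]'; python3 -c "
from h import *
p=telemetry.observe();print(p['torque'],p['contact_force'],p['qpos'][5],p['opening'])
c=snap('wrist','w18.png')
s=snap('side');crop(s,230,140,310,200,10,'s18.png')"
```

```text
time: 32.22
tool_pos: [0.6083, -0.0389, 0.1902]
tool_rot: [3.109, -0.001, 0.067]
contact_force: [-0.3, -0.1, -1.5]
opening: 0.0257
[-0.01791661  0.15195225  0.01637457] [-0.29677808 -0.08902874 -1.47243731] 1.3401821208882552 0.025675364634155966
```

View pics/s18.png

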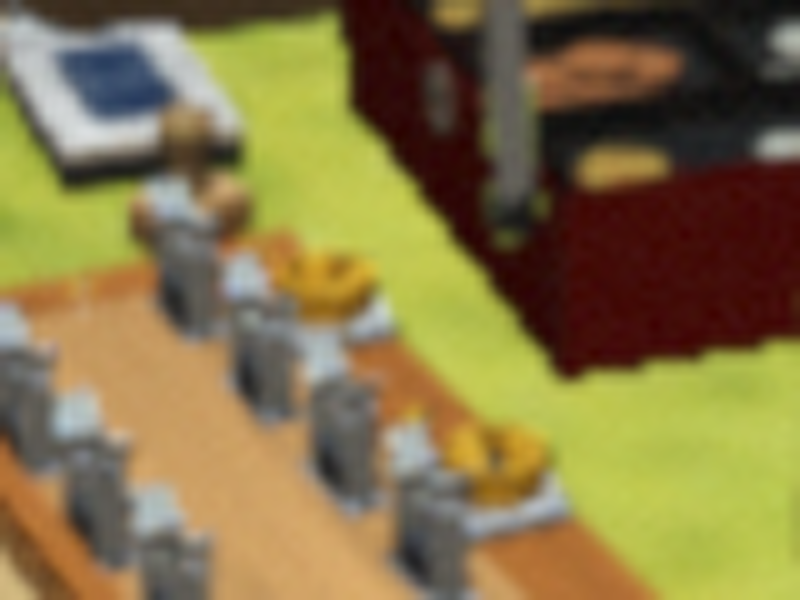

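View pics/w18.png

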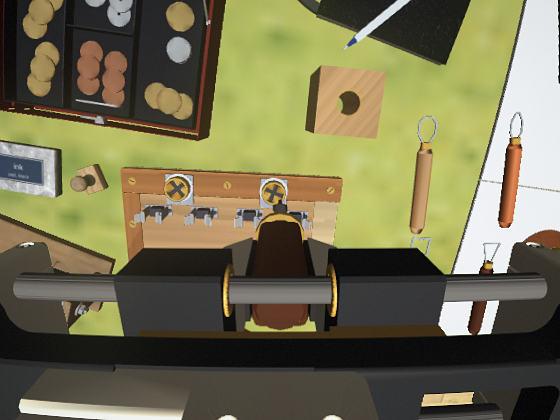

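```bash
python3 -c "
from h import *
import pickle
c=snap('wrist');pickle.dump(c,open('w18.pkl','wb'))
crop(c,155,165,305,225,5,'w18c.png')"
```

```text
(no output)
```

View pics/w18c.png

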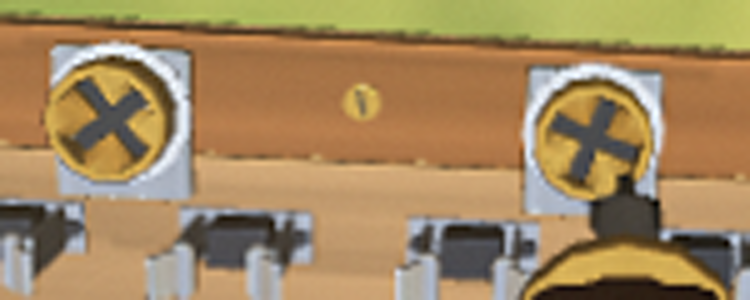

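```bash
python3 - <<'E'
from h import *
import pickle
c=pickle.load(open('w18.pkl','rb'))
A=lambda *l:[(155+x/5,165+y/5) for x,y in l]
for n,l,z in(("R",((553,130),(641,157),(607,100),(588,182)),.032),("L",((83,82),(140,155),(145,92),(73,152)),.035)):
    p=plane(c,A(*l),z);d=p[1]-p[0];e=p[3]-p[2];print(n,np.degrees(np.arctan2(d[1],d[0]))%90,np.degrees(np.arctan2(e[1],e[0]))%90,p.mean(0))
p=plane(c,A((597,140),(109,120)),.036);print(p)
p=plane(c,A((130,42),(640,60)),.0155);print("fence mid",p)
E
```

```text
R 75.90257247101177 80.93956671157582 [ 0.60170671 -0.03881752  0.032     ]
L 37.66103233203046 41.87090141403422 [0.601147   0.06468885 0.035     ]
[[ 0.6032247  -0.03859549  0.036     ]
 [ 0.60148192  0.06464784  0.036     ]]
fence mid [[ 0.61440167  0.06563781  0.0155    ]
 [ 0.61713191 -0.04767169  0.0155    ]]
```

The right slot turned 165° = 2.88 rad clockwise (mod 90°). With a start of 0 to 0.9 rad, a 2.6 mm sink and 0.6 N m at the end, that fits fully home. Next is the left screw: its slot is at about 43°, so I need gripper yaw of about 3.89 for enough clockwise travel.

```bash
python3 -m creep '[0,-0.002,0.035,0,0.175,0,-0.002,0.035,0,0.175,0,0,0.03,0,0.175,0,0,0,0,0.175,0,0,0,0,0.175,0,0,0,0,0.175,0,0,0,0,0.175,0,0,0,0,0.175,0,0,0,0,0.175,0,0,0,0,0.175,0,0,0,0,0.175,0,0,0,0,0.175]';python3 -m creep '[0,0,0,0,0.175,0,0,0,0,0.175,0,0,0,0,0.175,0,0,0,0,0.175,0,0,0,0,0.175,0,0,0,0,0.175,0,0,0,0,0.175,0,0,0,0,0.175,0,0,0,0,0.175,0,0,0,0,0.1,0,0,0,0,0]'; python3 -c "
from h import *
p=telemetry.observe();print(p['qpos'][[0,5]],p['tool_pos'],p['tool_rot'])
c=snap('wrist','w19.png')"
```

```text
time: 33.88
tool_pos: [0.6041, 0.0644, 0.1899]
tool_rot: [3.109, -0.002, 2.227]
contact_force: [0.4, -0.1, -1.5]
opening: 0.0255
time: 35.25
tool_pos: [0.6045, 0.0639, 0.1896]
tool_rot: [3.11, -0.003, -2.334]
contact_force: [0.0, -1.3, -1.7]
opening: 0.0259
[-0.03099502 -2.41482281] [0.60446364 0.06390744 0.1896407 ] [ 3.10980394e+00 -2.63741368e-03 -2.33364205e+00]
```

View pics/w19.png

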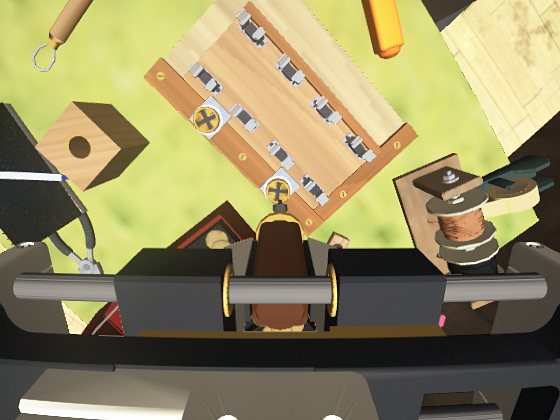

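```bash
python3 -c "
from h import *
c=snap('wrist');p=telemetry.observe()
print(plane(c,[(279,208)],p['tool_pos'][2]-.1008),plane(c,[(278.5,190)],.036))
crop(c,240,165,320,225,8,'w19c.png')
s=snap('side');crop(s,220,120,320,195,8,'s19.png')"
```

```text
[[0.60253598 0.06805973 0.08888258]] [[0.59885335 0.06577725 0.036     ]]
```

View pics/w19c.png

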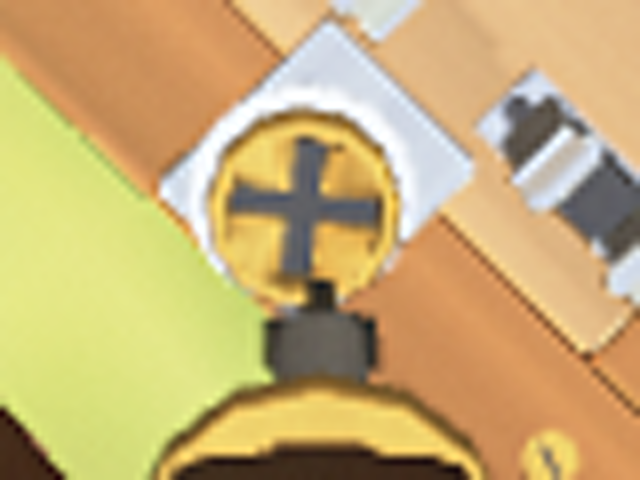

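View pics/s19.png

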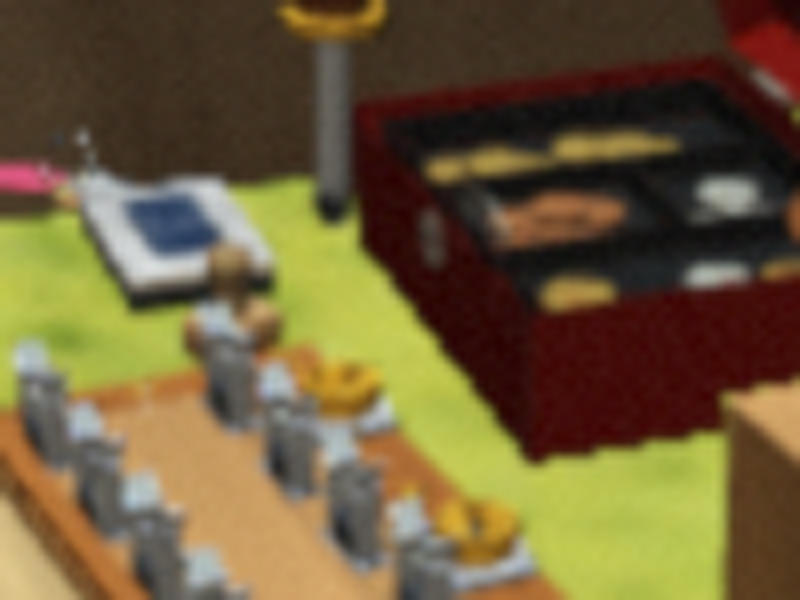

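The wing and slot line up within 5°, and the tip is about 3 mm off in x and 2 mm in y. I'll correct that and lower.

```bash
python3 -m creep '[0,-0.0025,-0.002,-0.02,-0.04,0,0,0,-0.02,0,0,0,0,-0.01,0,0,0,0,0,0]';python3 -m creep '[0,0,0,-0.004,0]';python3 -m creep '[0,0,0,-0.004,0]';python3 -m creep '[0,0,0,-0.003,0]';python3 -m creep '[0,0,0,-0.003,0]'
```

```text
time: 35.9
tool_pos: [0.6023, 0.0618, 0.1392]
tool_rot: [3.111, -0.001, -2.381]
contact_force: [-0.3, 0.4, -1.2]
opening: 0.0257
time: 36.02
tool_pos: [0.6029, 0.0618, 0.1361]
tool_rot: [3.112, -0.0, -2.382]
contact_force: [0.6, -0.2, -1.8]
opening: 0.0259
time: 36.15
tool_pos: [0.6032, 0.0618, 0.1324]
tool_rot: [3.113, 0.001, -2.382]
contact_force: [-0.3, 0.9, -1.1]
opening: 0.0258
time: 36.28
tool_pos: [0.604, 0.062, 0.13]
tool_rot: [3.114, 0.003, -2.382]
contact_force: [0.5, 1.1, 4.4]
opening: 0.0257
time: 36.4
tool_pos: [0.6042, 0.0626, 0.1275]
tool_rot: [3.114, 0.004, -2.382]
contact_force: [-0.3, 2.5, 2.1]
opening: 0.0253
```

```bash
python3 -m creep '[0,0,0,-0.002,0]';python3 -m creep '[0,0,0,-0.0015,0]'; python3 -c "
from h import *
s=snap('side');crop(s,220,120,320,195,8,'s20.png')"
```

```text
time: 36.52
tool_pos: [0.6044, 0.0629, 0.127]
tool_rot: [3.115, 0.005, -2.382]
contact_force: [-4.5, 0.2, 14.9]
opening: 0.0258
time: 36.65
tool_pos: [0.6044, 0.063, 0.1271]
tool_rot: [3.115, 0.006, -2.382]
contact_force: [-4.1, 0.3, 10.0]
opening: 0.0259
```

View pics/s20.png

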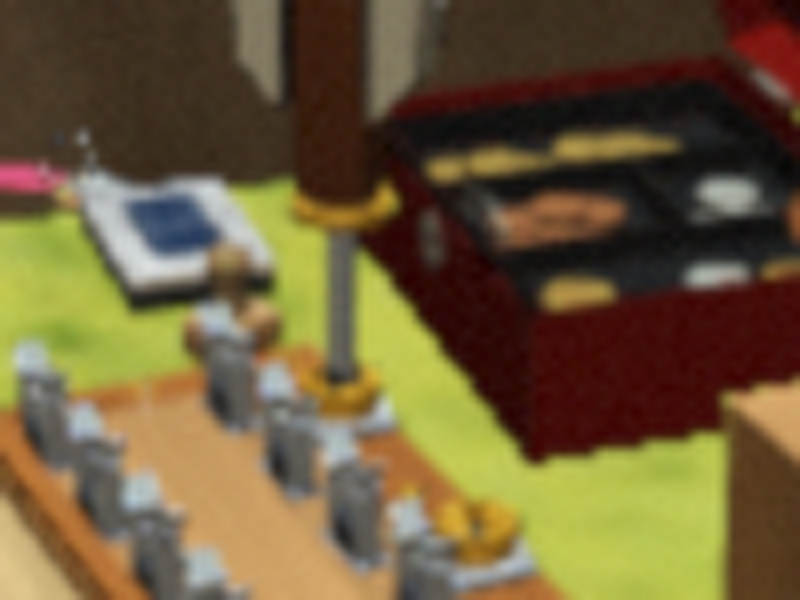

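The bit is seated in the left screw, at tool z = 0.127 like the right one. Turning now.

```bash
for i in 1 2 3 4; do python3 -m creep '[0,0,0,-0.0006,-0.17,0,0,0,-0.0006,-0.17,0,0,0,-0.0006,-0.17,0,0,0,-0.0006,-0.17]'; python3 -c "
from h import *
p=telemetry.observe();print(p['torque'],p['qpos'][5])";done
```

```text
time: 37.2
tool_pos: [0.6028, 0.0637, 0.127]
tool_rot: [3.114, 0.004, -3.081]
contact_force: [-2.0, 0.9, 4.1]
opening: 0.0263
[0.27546863 0.59395416 0.02451321] -1.6794064021447357
time: 37.7
tool_pos: [0.6013, 0.0644, 0.1263]
tool_rot: [3.114, 0.002, 2.5]
contact_force: [-2.4, 1.9, 3.7]
opening: 0.0254
[0.51972138 0.50232186 0.09546516] -0.9704945507003907
time: 38.2
tool_pos: [0.6004, 0.066, 0.1256]
tool_rot: [3.114, -0.0, 1.798]
contact_force: [-0.8, 2.3, 2.8]
opening: 0.0259
[0.50411891 0.33913099 0.03890656] -0.2514661163950139
time: 38.7
tool_pos: [0.6006, 0.0677, 0.1251]
tool_rot: [3.112, -0.003, 1.096]
contact_force: [-0.1, 2.4, 3.0]
opening: 0.0258
[0.58899574 0.24971709 0.12459856] 0.47189407801497557
```

```bash
for i in 1 2 3 4; do python3 -m creep '[0,0,0,-0.0008,-0.12,0,0,0,-0.0008,-0.12]'; python3 -c "
from h import *
p=telemetry.observe();print(p['torque'],p['qpos'][5])";done
```

```text
time: 38.95
tool_pos: [0.601, 0.0683, 0.1249]
tool_rot: [3.111, -0.004, 0.848]
contact_force: [-1.9, 0.7, 4.3]
opening: 0.0257
[0.34240111 0.43782821 0.1978662 ] 0.727270214718487
time: 39.2
tool_pos: [0.6014, 0.0688, 0.1252]
tool_rot: [3.109, -0.006, 0.602]
contact_force: [-1.7, 1.7, 6.0]
opening: 0.0256
[0.37652253 0.49170438 0.57639471] 0.98023523876689
time: 39.45
tool_pos: [0.6027, 0.0692, 0.1268]
tool_rot: [3.107, -0.011, 0.355]
contact_force: [-0.5, 1.1, 8.1]
opening: 0.0259
[0.09156989 0.23074943 0.00290145] 1.2330650245913828
time: 39.7
tool_pos: [0.6042, 0.0695, 0.1275]
tool_rot: [3.106, -0.016, 0.107]
contact_force: [0.0, 1.9, 3.3]
opening: 0.0257
[0.53194228 0.18870042 0.0991418 ] 1.4860163451436763
```

Same sign of the stop: 0.58 N m, then cam-out. I'll lift and check both slots and heights.

```bash
python3 -m creep '[0,0,0,0.01,0,0,0,0,0.03,0,0,0,0,0.03,-0.1,0,0,0,0,0,0,0,0,0,0]'; python3 -c "
from h import *
import pickle
p=telemetry.observe();print(p['tool_pos'],p['tool_rot'],p['qpos'][5],p['opening'])
c=snap('wrist','w21.png');pickle.dump(c,open('w21.pkl','wb'));crop(c,190,160,390,230,4,'w21c.png')
s=snap('side');crop(s,240,155,300,195,13,'s21.png')"
```

```text
time: 40.33
tool_pos: [0.6023, 0.0683, 0.1979]
tool_rot: [3.105, -0.01, 0.018]
contact_force: [0.4, 0.2, -2.2]
opening: 0.0257
[0.60230315 0.06830977 0.19790689] [ 3.10452789 -0.01026438  0.01805331] 1.56966063341493 0.025717680380697827
```

View pics/w21c.png

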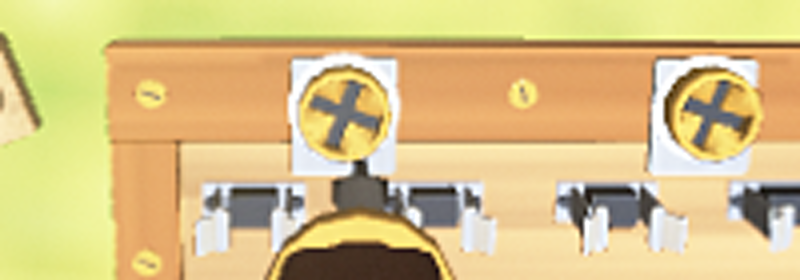

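View pics/s21.png

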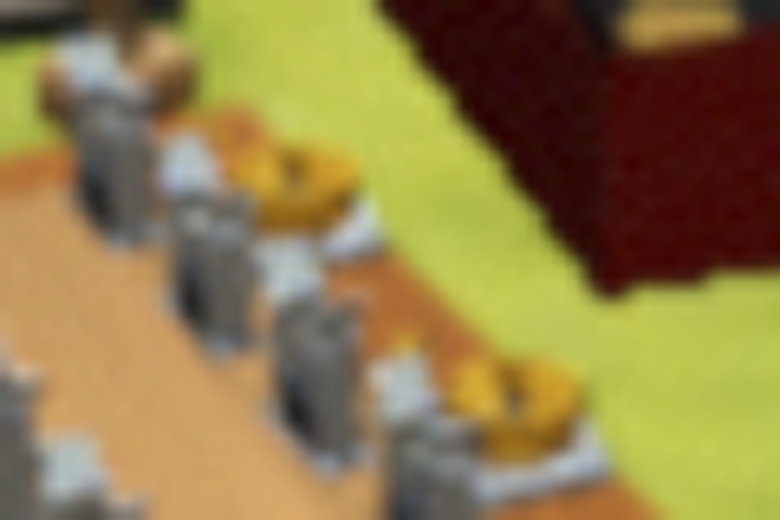

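```bash
python3 - <<'E'
from h import *
import pickle
c=pickle.load(open('w21.pkl','rb'))
A=lambda *l:[(190+x/4,160+y/4) for x,y in l]
for n,l,z in(("L",((314,100),(381,127),(357,83),(339,146)),.032),("R",((685,104),(750,130),(727,83),(706,147)),.032)):
    p=plane(c,A(*l),z);d=p[1]-p[0];e=p[3]-p[2];print(n,np.degrees(np.arctan2(d[1],d[0]))%90,np.degrees(np.arctan2(e[1],e[0]))%90)
p=plane(c,A((347,114),(716,116)),.033);print(p)
p=plane(c,A((110,143),(800,143)),.0155);d=p[1]-p[0];print("fence",np.degrees(np.arctan2(d[1],d[0]))%90)
E
```

```text
L 68.22936674532181 75.29783306664274
R 69.52969343142179 77.03784226170515
[[ 0.6012119   0.06535357  0.033     ]
 [ 0.60179467 -0.03754623  0.033     ]]
fence 0.5501971444085711
```

```bash
python3 - <<'E'
from h import *
import pickle
c=pickle.load(open('w18.pkl','rb'))
print(plane(c,[(348.5,102.5)],.072))
crop(c,300,55,400,145,6,'w18h.png')
E
python3 -m creep '[0,0.03,-0.05,0,0,0,0.03,-0.05,0,0,0,0.03,-0.05,0,0,0,0,-0.01,0,0,0,0,0,0,0,0,0,0,0,0]'; python3 -c "
from h import *
snap('wrist','w22.png')"
```

```text
[[ 0.69830951 -0.09758368  0.072     ]]
time: 41.18
tool_pos: [0.6911, -0.0937, 0.1898]
tool_rot: [3.108, 0.002, 0.027]
contact_force: [0.1, 0.3, -2.0]
opening: 0.0255
```

View pics/w18h.png

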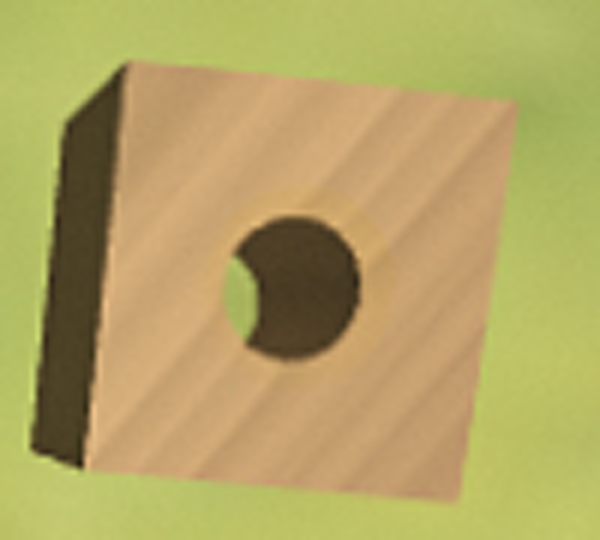

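View pics/w22.png

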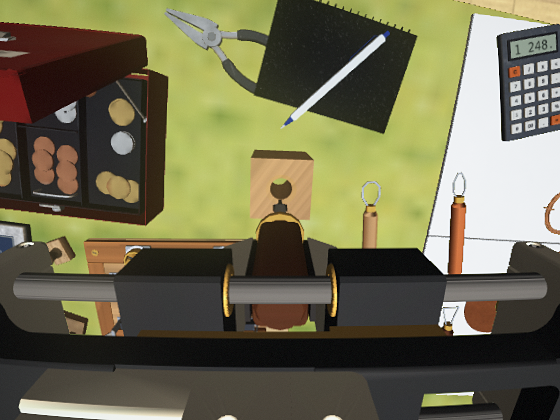

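```bash
python3 -c "
from h import *
c=snap('wrist');p=telemetry.observe();print(p['tool_pos'])
crop(c,235,140,325,225,7,'w22c.png')
print(plane(c,[(279.5,208)],p['tool_pos'][2]-.1008),plane(c,[(281.3,188)],.072))"
```

```text
[ 0.69130785 -0.09333126  0.19028149]
[[ 0.68532658 -0.09682551  0.08948149]] [[ 0.69965711 -0.09869325  0.072     ]]
```

View pics/w22c.png

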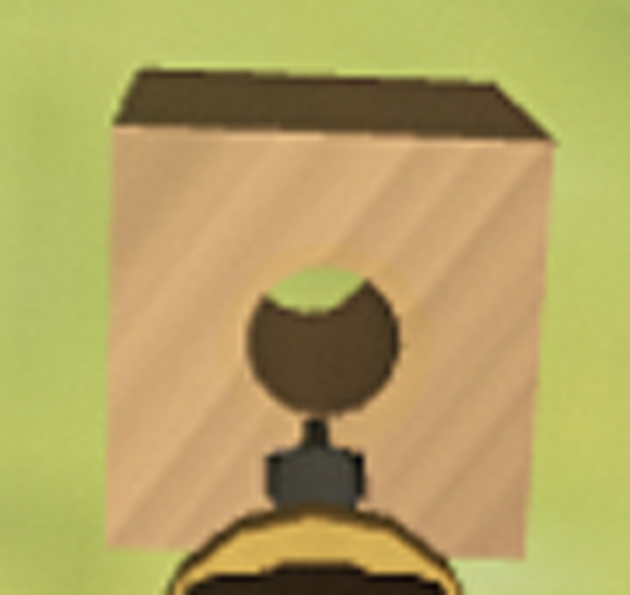

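```bash
python3 -m creep '[0,0.0095,-0.001,0,0,0,0,0,0,0,0,0,0,-0.01,0,0,0,0,-0.01,0]';python3 -m creep '[0,0,0,-0.006,0,0,0,0,-0.006,0]';python3 -m creep '[0,0,0,-0.01,0,0,0,0,-0.01,0]'
```

```text
time: 41.78
tool_pos: [0.7019, -0.092, 0.1709]
tool_rot: [3.107, -0.001, 0.031]
contact_force: [-0.6, -0.3, -2.6]
opening: 0.0259
time: 42.02
tool_pos: [0.7013, -0.0919, 0.1568]
tool_rot: [3.108, 0.001, 0.031]
contact_force: [-0.5, -0.5, -2.1]
opening: 0.0259
time: 42.28
tool_pos: [0.7013, -0.092, 0.1357]
tool_rot: [3.108, 0.0, 0.03]
contact_force: [-0.1, -0.4, -2.6]
opening: 0.0256
```

```bash
python3 -m creep '[0,-0.001,-0.002,-0.01,0,0,0,0,-0.01,0]';python3 -m creep '[0,0,0,-0.004,0]';python3 -m creep '[0,0,0,-0.003,0]';python3 -m creep '[0,0,0,-0.002,0]'
```

```text
time: 42.52
tool_pos: [0.7001, -0.0942, 0.114]
tool_rot: [3.108, 0.001, 0.03]
contact_force: [-0.6, -0.6, -1.5]
opening: 0.0257
time: 42.65
tool_pos: [0.6998, -0.0942, 0.1089]
tool_rot: [3.108, 0.002, 0.03]
contact_force: [0.2, -0.4, -1.1]
opening: 0.026
time: 42.78
tool_pos: [0.7, -0.0943, 0.1069]
tool_rot: [3.108, 0.001, 0.03]
contact_force: [-4.8, 0.9, 15.7]
opening: 0.0259
time: 42.9
tool_pos: [0.7, -0.0942, 0.1069]
tool_rot: [3.108, 0.0, 0.03]
contact_force: [-5.5, 1.9, 10.9]
opening: 0.0255
```

Collar down on the block (z = 0.1069, as when I picked it up). I'll release, lift and check.

```bash
python3 -m creep '[1,0,0,0.0003,0,1,0,0,0,0,1,0,0,0,0,1,0,0,0,0,1,0,0,0.02,0,1,0,0,0.05,0,1,0,0,0.06,0,1,-0.03,0,0.06,0,1,-0.04,0,0.04,0,1,0,0,0,0]'; python3 -c "
from h import *
import pickle
print(telemetry.observe()['tool_pos'])
c=snap('wrist','w23.png');pickle.dump(c,open('w23.pkl','wb'))
s=snap('side','sd23.png');crop(s,270,60,400,220,4,'s23.png')"
```

```text
time: 44.15
tool_pos: [0.6299, -0.0941, 0.3388]
tool_rot: [3.107, -0.001, 0.031]
contact_force: [0.2, -0.7, -1.0]
opening: 0.0915
[ 0.62985291 -0.09407613  0.33875341]
```

View pics/sd23.png

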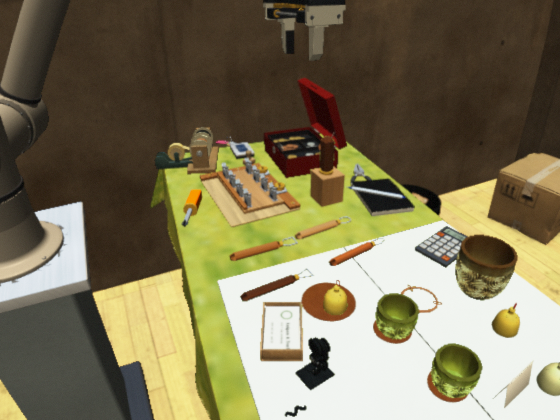

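View pics/w23.png

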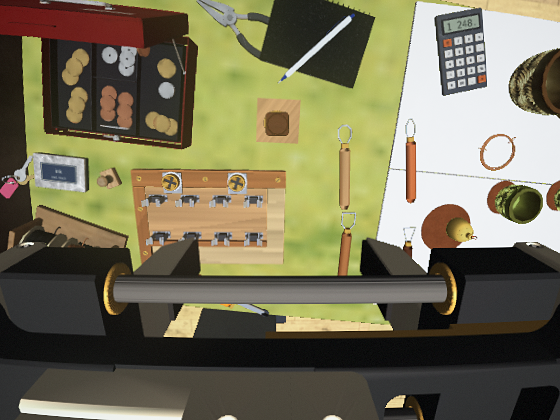

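The driver is standing in its block. Comparing side views, the dark tool has shifted (was (280,277), now (275,287)): the announced knock. Next I'll measure the tools from this wrist picture.

```bash
python3 -c "
from h import *
import pickle
c=pickle.load(open('w23.pkl','rb'))
crop(c,320,105,440,275,4,'w23c.png')"
```

```text
(no output)
```

View pics/w23c.png

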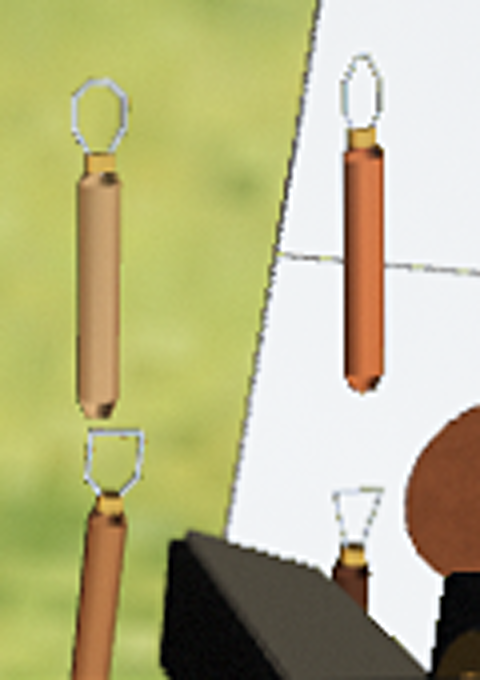

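```bash
python3 - <<'E'
from h import *
import pickle
c=pickle.load(open('w23.pkl','rb'))
A=lambda *l:[(320+x/4,105+y/4) for x,y in l]
for n,l,z in(("pale",((98,412),(99,173),(100,82)),.008),("red",((363,385),(363,150),(362,57)),.014)):
    P=plane(c,A(*l),z); d=(P[1]-P[0]);L=np.linalg.norm(d)
    print(n,P.round(4).tolist(),L,np.degrees(np.arctan2(d[1],d[0])),"origin",P[0]+d/L*.048)
P=plane(c,A((108,495),(142,432),(89,432)),.008);print('brown',P)
P=plane(c,A((352,560),(358,490)),.014);print('dark',P)
E
```

```text
pale [[0.5575, -0.2182, 0.008], [0.6579, -0.2097, 0.008], [0.6936, -0.207, 0.008]] 0.10077907531603357 4.863191717315787 origin [ 0.60533307 -0.21412495  0.008     ]
red [[0.5736, -0.3299, 0.014], [0.6715, -0.3154, 0.014], [0.7077, -0.3098, 0.014]] 0.09898840159596296 8.476714482322302 origin [ 0.62105794 -0.32287188  0.014     ]
brown [[ 0.52000397 -0.22608197  0.008     ]
 [ 0.54896743 -0.23814093  0.008     ]
 [ 0.54851744 -0.21511483  0.008     ]]
dark [[ 0.49316949 -0.33759732  0.014     ]
 [ 0.526209   -0.33510485  0.014     ]]
```

The total length measures 136 to 138 mm, so the butt cap reaches x = -56 mm. That puts the pale tool's origin at (0.6125, -0.2135) with yaw +4.9°, and the red one at (0.628, -0.322) with yaw 8.5°. I'll take the pale tool first.

```bash
python3 -m creep '[0.5,-0.009,-0.06,-0.06,0.055,0.5,-0.008,-0.06,-0.06,0,0.5,0,0,-0.06,0,0.5,0,0,-0.06,0,0.5,0,0,-0.04,0,0.5,0,0,0,0,0.5,0,0,0,0]'
```

```text
time: 45.12
tool_pos: [0.614, -0.184, 0.0646]
tool_rot: [3.118, 0.021, 0.089]
contact_force: [0.4, -1.1, 0.8]
opening: 0.0458
```

```bash
python3 -m creep '[0.5,-0.001,-0.028,0,-0.004,0.5,0,0,0,0,0.5,0,0,0,0]'; python3 -c "
from h import *
snap('wrist','w24.png');c=snap('scene');crop(c,210,150,350,255,5,'c24.png')
p=telemetry.observe();print(p['tool_pos'],p['tool_rot'])"
```

```text
time: 45.5
tool_pos: [0.616, -0.2125, 0.0695]
tool_rot: [3.115, 0.015, 0.086]
contact_force: [0.5, -0.0, -0.3]
opening: 0.0458
[ 0.61593572 -0.21244326  0.06926195] [3.11509175 0.0149279  0.08656009]
```

View pics/w24.png

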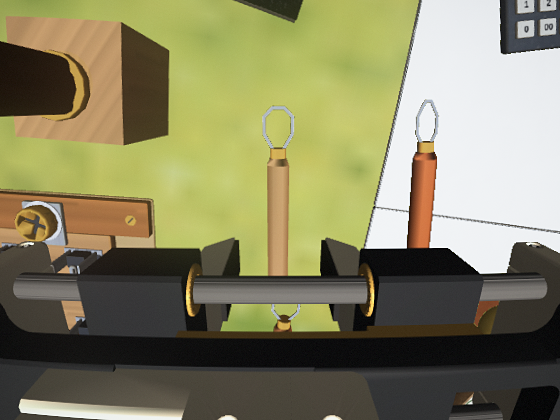

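View pics/c24.png

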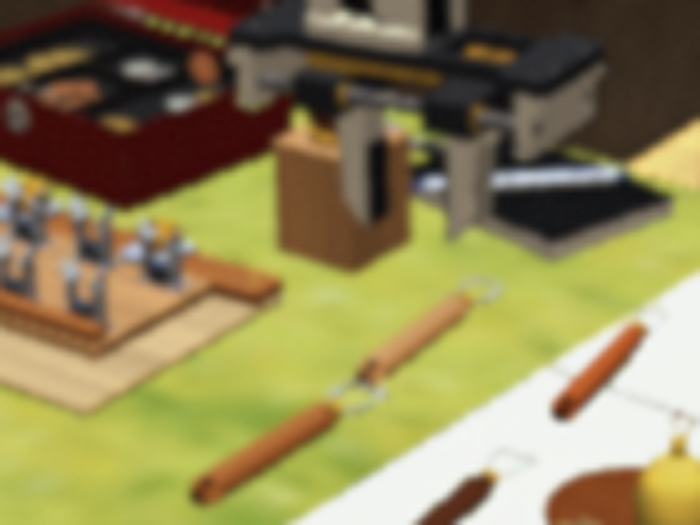

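```bash
python3 -c "
from h import *
c=snap('wrist');print(plane(c,[(278,106),(278,150)],.008))"; python3 -m creep '[0.5,-0.003,0,-0.03,0,0.5,0,0,-0.03,0,0.5,0,0,-0.006,0,0.5,0,0,0,0]'; python3 -m creep '[0.5,0,0,-0.002,0,0.5,0,0,0,0]'
```

```text
[[ 0.69530589 -0.20580315  0.008     ]
 [ 0.66494711 -0.20843014  0.008     ]]
time: 46.15
tool_pos: [0.6141, -0.2107, 0.0039]
tool_rot: [3.114, 0.012, 0.089]
contact_force: [-0.0, 0.1, 0.7]
opening: 0.0459
time: 46.4
tool_pos: [0.6153, -0.211, 0.0039]
tool_rot: [3.112, 0.009, 0.089]
contact_force: [0.2, 0.6, 0.3]
opening: 0.046
```

```bash
python3 -m creep '[0.5,-0.0015,0,-0.004,0,0.5,0,0,-0.001,0]'; python3 -m creep '[0,0,0,0,0,0,0,0,0,0,0,0,0,0,0,0,0,0,0,0,0,0,0,0,0]' 25
```

```text
time: 46.65
tool_pos: [0.6142, -0.2113, -0.0003]
tool_rot: [3.111, 0.008, 0.089]
contact_force: [0.2, -0.3, -0.5]
opening: 0.0459
time: 47.28
tool_pos: [0.6143, -0.2114, -0.0002]
tool_rot: [3.111, 0.008, 0.089]
contact_force: [0.2, -0.1, -0.1]
opening: 0.0151
```

Gripped: opening 15.1 mm on the 16 mm handle. Before using clip 1, I'll check how close the wire spools on the left are to the gripper body.

```bash
python3 -m creep '[0,0,0,0.03,0,0,0,0,0.06,0,0,0,0,0.05,0,0,0,0,0,0]'; python3 -c "
from h import *
import pickle
c=pickle.load(open('w11.pkl','rb'))
print('stand base',plane(c,[(418,110),(435,67),(505,155)],.005).round(3).tolist())
print('bracket top?',plane(c,[(441,88)],.07),plane(c,[(452,82)],.09))
s=snap('side');e=snap('scene')
print('spool bracket top corner',tri(s,(150+172/4,120+100/4),e,(150+0/4,130+165/4)))
print('spool top',plane(s,[(150+205/4,120+32/4)],.1))
crop(s,150,110,250,180,7,'s25.png')
p=telemetry.observe();print(p['tool_pos'],p['tool_rot'],p['opening'])"
```

```text
time: 47.78
tool_pos: [0.6129, -0.2107, 0.1424]
tool_rot: [3.113, 0.01, 0.089]
contact_force: [0.5, 0.2, -0.0]
opening: 0.0157
stand base [[0.488, 0.159, 0.005], [0.424, 0.179, 0.005], [0.558, 0.32, 0.005]]
bracket top? [[0.45954126 0.15754574 0.07      ]] [[0.45338331 0.1608488  0.09      ]]
spool bracket top corner (array([0.44859646, 0.15826043, 0.10201712]), array([0.00020924]))
spool top [[0.49542566 0.24782635 0.1       ]]
[ 0.61058709 -0.20970251  0.13771498] [3.11720264 0.01767481 0.08904729] 0.015604624885567726
```

View pics/s25.png

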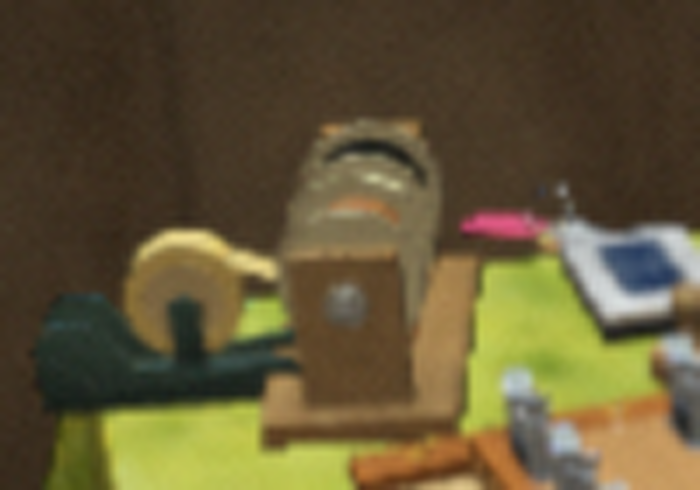

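```bash
python3 -c "
from h import *
import pickle
c=pickle.load(open('w23.pkl','rb'))
crop(c,125,160,295,270,4,'w23t.png')"
```

```text
(no output)
```

View pics/w23t.png

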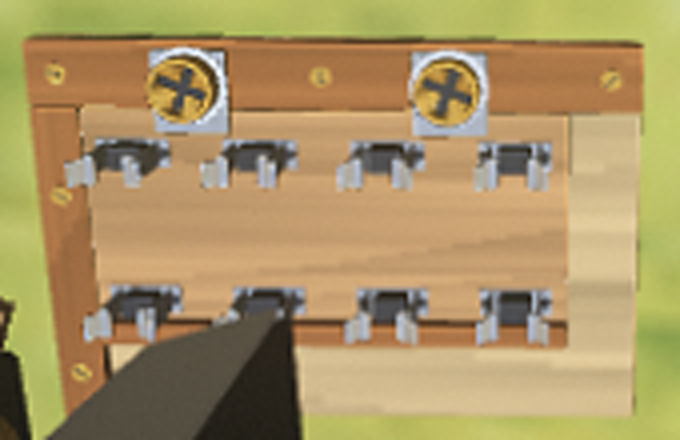

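```bash
python3 - <<'E'
from h import *
import pickle
c=pickle.load(open('w23.pkl','rb'))
A=lambda *l:[(125+x/4,160+y/4) for x,y in l]
r=plane(c,A((133,155),(258,156),(386,157),(516,158)),.026);f=plane(c,A((146,303),(268,303),(392,305),(516,306)),.026)
print(r.round(4).tolist());print(f.round(4).tolist());print(((r+f)/2).round(4).tolist())
print("tray right",plane(c,A((567,115),(567,320)),.016).round(4).tolist(),"fence face x", plane(c,A((80,106),(560,113)),.0155).round(4).tolist(), "left face",plane(c,A((82,112),(100,330)),.016).round(4).tolist())
E
```

```text
[[0.572, 0.0879, 0.026], [0.5726, 0.0378, 0.026], [0.5733, -0.0134, 0.026], [0.574, -0.0654, 0.026]]
[[0.5084, 0.0877, 0.026], [0.5095, 0.0369, 0.026], [0.5097, -0.0145, 0.026], [0.5102, -0.0659, 0.026]]
[[0.5402, 0.0878, 0.026], [0.5411, 0.0373, 0.026], [0.5415, -0.0139, 0.026], [0.5421, -0.0656, 0.026]]
tray right [[0.5898, -0.0855, 0.016], [0.5001, -0.0872, 0.016]] fence face x [[0.5892, 0.1118, 0.0155], [0.5905, -0.0826, 0.0155]] left face [[0.5868, 0.111, 0.016], [0.4914, 0.1121, 0.016]]
```

Clip pitch measures 51 to 52 mm, and the seats come out at x = 0.541, y = 0.090, 0.038, -0.014 and -0.066, with yaw about 0.7°. I'll take the pale tool to clip 4.

```bash
python3 -m creep '[0,-0.03,0.05,0,-0.077,0,-0.03,0.05,0,0,0,-0.008,0.044,0,0,0,0,0,-0.04,0,0,0,0,-0.02,0,0,0,0,0,0,0,0,0,0,0]'; python3 -c "
from h import *
c=snap('wrist','w26.png')
p=telemetry.observe();print(p['tool_pos'],p['tool_rot'],p['opening'])"
```

```text
time: 48.75
tool_pos: [0.5322, -0.0596, 0.0638]
tool_rot: [3.124, 0.04, 0.009]
contact_force: [-0.2, 0.5, 0.5]
opening: 0.0153
[ 0.53218056 -0.0596705   0.0639975 ] [3.1237525  0.03953024 0.00879808] 0.015401170536893638
```

View pics/w26.png

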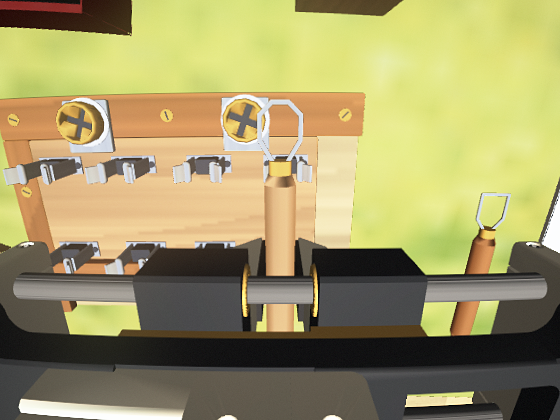

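```bash
python3 -c "
from h import *
c=snap('wrist');p=telemetry.observe();print(p['tool_pos'])
z=p['tool_pos'][2]+.0082
P=plane(c,[(280,99),(281,180),(282,240)],z);print(P)
print(plane(c,[(297,165)],.026), 'clip4 rear saddle?')
print(np.array([c['image'].shape]))
crop(c,170,85,330,200,5,'w26c.png')"
```

```text
[ 0.53253124 -0.05978372  0.06439378]
[[ 0.61398444 -0.05885998  0.07259378]
 [ 0.575086   -0.05977618  0.07259378]
 [ 0.5419125  -0.06070234  0.07259378]]
[[ 0.57372169 -0.07124135  0.026     ]] clip4 rear saddle?
[[420 560   3]]
```

View pics/w26c.png

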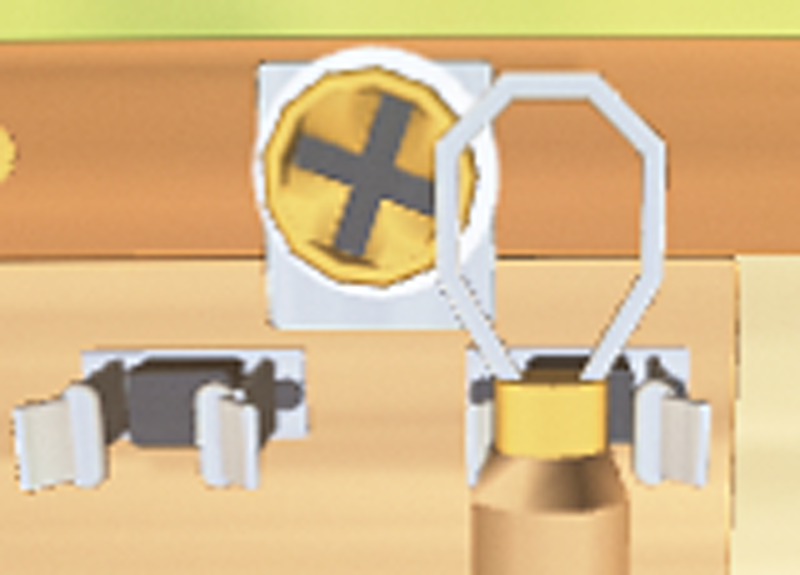

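```bash
python3 -c "
from h import *
c=snap('wrist');A=lambda x,y:(170+x/5,85+y/5)
print(plane(c,[A(581,440),A(581,362),A(187,362)],.028), plane(c,[A(467,350),A(690,350)],.016))
print(telemetry.observe()['tool_pos'])"; python3 -m creep '[0,0.0085,-0.0065,0,0.003,0,0,0,0,0,0,0,0,0,0]'
```

```text
[[ 0.56909802 -0.06436768  0.028     ]
 [ 0.57929893 -0.06419805  0.028     ]
 [ 0.57904769 -0.01374342  0.028     ]] [[ 0.57880589 -0.0492015   0.016     ]
 [ 0.57903887 -0.07950067  0.016     ]]
[ 0.53280249 -0.0598523   0.06472191]
time: 49.28
tool_pos: [0.543, -0.0676, 0.0661]
tool_rot: [3.122, 0.035, 0.011]
contact_force: [-0.5, 0.1, -0.3]
opening: 0.0155
```

```bash
python3 -m creep '[0,-0.002,0.003,-0.008,0,0,0,0,0,0]' 50; python3 -c "
from h import *
c=snap('wrist');p=telemetry.observe();print(p['tool_pos'],p['tool_rot'])
crop(c,230,75,330,200,5,'w27c.png')"
```

```text
time: 49.52
tool_pos: [0.5406, -0.0643, 0.0575]
tool_rot: [3.123, 0.035, 0.011]
contact_force: [0.4, 0.1, -0.5]
opening: 0.0147
[ 0.54105576 -0.06445726  0.05792752] [3.12231249 0.03397651 0.01101186]
```

View pics/w27c.png

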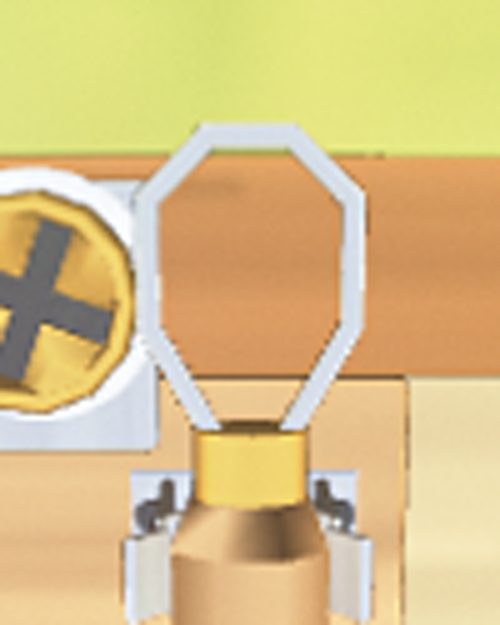

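The tool sits centred between the lips of clip 4. Pressing down.

```bash
python3 -m creep '[0,0,0,-0.006,0,0,0,0,-0.006,0]';python3 -m creep '[0,0,0,-0.006,0]';python3 -m creep '[0,0,0,-0.005,0]';python3 -m creep '[0,0,0,-0.005,0]';python3 -m creep '[0,0,0,-0.004,0]'
```

```text
time: 49.82
tool_pos: [0.5413, -0.0644, 0.0456]
tool_rot: [3.122, 0.033, 0.011]
contact_force: [-0.3, -0.2, -0.5]
opening: 0.0157
time: 49.95
tool_pos: [0.5417, -0.0645, 0.0396]
tool_rot: [3.122, 0.032, 0.011]
contact_force: [-2.1, 0.3, 5.0]
opening: 0.0154
time: 50.08
tool_pos: [0.5423, -0.0646, 0.035]
tool_rot: [3.122, 0.031, 0.011]
contact_force: [0.1, 1.2, 6.1]
opening: 0.0148
time: 50.2
tool_pos: [0.5426, -0.0646, 0.0301]
tool_rot: [3.121, 0.03, 0.011]
contact_force: [-0.3, -0.2, -1.7]
opening: 0.015
time: 50.32
tool_pos: [0.5425, -0.0645, 0.0273]
tool_rot: [3.121, 0.03, 0.011]
contact_force: [-12.5, 3.0, 41.9]
opening: 0.0149
```

Snapped in and bottomed at z = 0.0273, against 0.0278 predicted. I'll release and check.

```bash
python3 -m creep '[0.35,0,0,0.0015,0,0.35,0,0,0,0,0.35,0,0,0,0,0.35,0,0,0.03,0,0.35,0,0,0.05,0,0.5,0.03,-0.05,0.06,0,0.5,0.03,-0.05,0.06,0,0.6,0,-0.05,0.06,0,0.6,0,0,0,0,0.6,0,0,0,0]'; python3 -c "
from h import *
import pickle
c=snap('wrist','w28.png');p=telemetry.observe();print(p['tool_pos'],p['tool_rot']);pickle.dump(c,open('w28.pkl','wb'))
s=snap('side');crop(s,190,140,310,230,6,'s28.png')"
```

```text
time: 51.58
tool_pos: [0.5863, -0.1821, 0.2487]
tool_rot: [3.123, 0.038, 0.013]
contact_force: [0.8, -0.2, -0.1]
opening: 0.0551
[ 0.58641818 -0.18211722  0.2489691 ] [3.12224954 0.03728119 0.01277791]
```

View pics/w28.png

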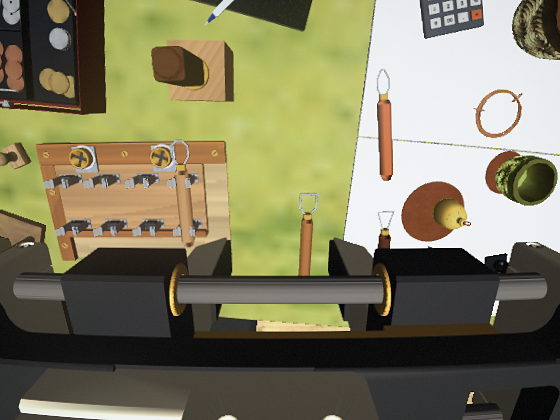

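View pics/s28.png

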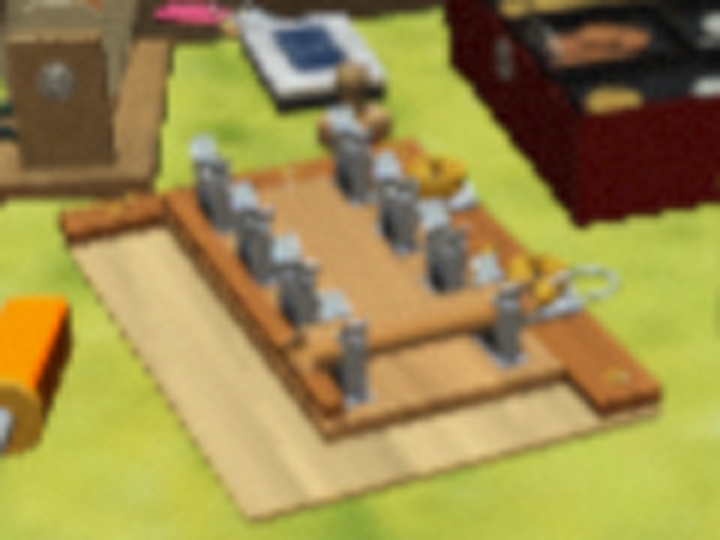

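The pale tool is seated in clip 4. I'll check its centring and re-measure the rest.

```bash
python3 -c "
from h import *
import pickle
c=pickle.load(open('w28.pkl','rb'))
P=plane(c,[(189.5,246.5),(180.5,142)],.036);print('pale',P, P[0]*82/138+P[1]*56/138)
P=plane(c,[(388,180),(384.5,99),(383.5,70)],.014);d=P[2]-P[0];print('red',P,np.linalg.norm(d),np.degrees(np.arctan2(d[1],d[0])),P[0]*82/138+P[2]*56/138)
P=plane(c,[(308,194),(306,215)],.008);print('brown',P)
crop(c,355,60,420,190,5,'w28r.png');crop(c,165,135,215,255,5,'w28p.png')"
```

```text
pale [[ 0.48260292 -0.06645231  0.036     ]
 [ 0.62114525 -0.0664097   0.036     ]] [ 0.538823   -0.06643502  0.036     ]
red [[ 0.57140086 -0.33205974  0.014     ]
 [ 0.67456877 -0.31542243  0.014     ]
 [ 0.70823566 -0.31062712  0.014     ]] 0.13850313690143712 8.901987587695757 [ 0.62692803 -0.32336244  0.014     ]
brown [[ 0.54906736 -0.22583916  0.008     ]
 [ 0.51852565 -0.22436288  0.008     ]]
```

View pics/w28p.png

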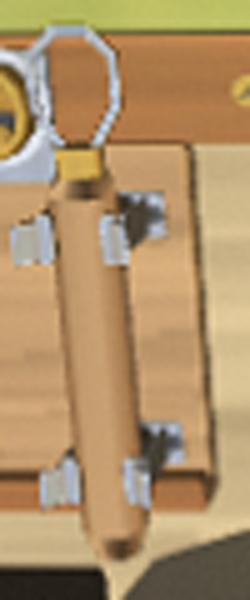

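```bash
python3 -c "
from h import *
import pickle
c=pickle.load(open('w28.pkl','rb'))
A=lambda x,y:(165+x/5,135+y/5)
print(plane(c,[A(95,485),A(75,240)],.043)[:,0], plane(c,[A(115,555),A(75,28),A(80,180),A(80,150)],.036)[:,0])"
```

```text
[0.50677332 0.57212257] [0.4833249  0.62281071 0.58562341 0.59313442]
```

```bash
python3 -c "
from h import *
import pickle
c=pickle.load(open('w28.pkl','rb'))
print(plane(c,[(505,180),(530,150),(490,170)],.05))
s=snap('side');e=snap('scene')
print('pot rim near',tri(s,(397,298),e,(389,237)),'bell',tri(s,(338,285),e,(345,236)))
print('bell w',plane(c,[(466,222)],.059))
"; python3 -m creep '[0.5,0.02,-0.05,-0.03,0.137,0.5,0.02,-0.05,-0.03,0,0.5,0,-0.04,-0.03,0,0.5,0,0,-0.03,0,0.5,0,0,0,0,0.5,0,0,0,0]'
```

```text
[[ 0.5824277  -0.47078314  0.05      ]
 [ 0.62114343 -0.49562186  0.05      ]
 [ 0.59478854 -0.44722082  0.05      ]]
pot rim near (array([ 0.59168548, -0.49892047,  0.05492986]), array([0.0001307])) bell (array([ 0.53093547, -0.42280373,  0.05352179]), array([2.62224774e-07]))
bell w [[ 0.52895955 -0.42360066  0.059     ]]
time: 52.52
tool_pos: [0.6276, -0.3195, 0.1225]
tool_rot: [3.127, 0.041, 0.163]
contact_force: [-0.4, 0.1, 0.8]
opening: 0.0458
```

```bash
python3 -m creep '[0.5,0,-0.003,-0.03,-0.01,0.5,0,0,-0.03,0,0.5,0,0,0,0,0.5,0,0,0,0]'; python3 -c "
from h import *
snap('wrist','w29.png')
p=telemetry.observe();print(p['tool_pos'],p['tool_rot'])"
```

```text
time: 53.02
tool_pos: [0.6319, -0.3215, 0.0703]
tool_rot: [3.118, 0.031, 0.157]
contact_force: [-0.7, -1.0, 0.4]
opening: 0.0462
[ 0.63181406 -0.32138625  0.07019171] [3.11873367 0.03124547 0.15688597]
```

View pics/w29.png

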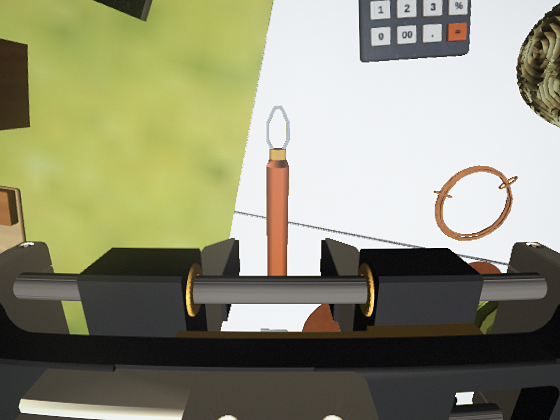

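```bash
python3 -c "
from h import *
c=snap('wrist');P=plane(c,[(278,106),(277,165)],.014);print(P);p=telemetry.observe()
u=np.array([np.cos(.157),np.sin(.157)]);print('origin',P[0][:2]-.082*u, P[1][:2]-.042*u,p['tool_pos'])"; python3 -m creep '[0.5,0,0,-0.03,0,0.5,0,0,-0.025,0,0.5,0,0,-0.004,0,0.5,0,0,0,0]'
```

```text
[[ 0.70945572 -0.30886072  0.014     ]
 [ 0.66953889 -0.31445417  0.014     ]]
origin [ 0.62846425 -0.32168189] [ 0.62805546 -0.32102112] [ 0.63168036 -0.32146623  0.06994976]
time: 53.62
tool_pos: [0.6347, -0.3231, 0.0165]
tool_rot: [3.112, 0.024, 0.157]
contact_force: [0.7, -0.1, 1.3]
opening: 0.0462
```

```bash
python3 -m creep '[0.5,-0.0065,0.002,-0.006,0,0.5,0,0,-0.004,0,0.5,0,0,-0.001,0]'; python3 -m creep '[0,0,0,0,0,0,0,0,0,0,0,0,0,0,0,0,0,0,0,0,0,0,0,0,0]' 25
```

```text
time: 54.0
tool_pos: [0.6288, -0.3217, 0.0079]
tool_rot: [3.109, 0.021, 0.157]
contact_force: [-0.2, 0.2, 0.2]
opening: 0.0457
time: 54.62
tool_pos: [0.6292, -0.3218, 0.0082]
tool_rot: [3.109, 0.02, 0.157]
contact_force: [0.2, 0.1, -1.4]
opening: 0.0158
```

```bash
python3 -m creep '[0.3,0,0,0,0,0.3,0,0,-0.004,0,0.3,0,0,-0.002,0,0,0,0,0,0,0,0,0,0,0,0,0,0,0,0,0,0,0,0,0]' 40
```

```text
time: 55.5
tool_pos: [0.6294, -0.3218, 0.0028]
tool_rot: [3.108, 0.02, 0.157]
contact_force: [-0.4, 0.3, 1.6]
opening: 0.015
```

```bash
python3 -m creep '[0,0,0,0.03,0,0,0,0,0.05,0,0,-0.04,0.01,0.04,-0.145,0,-0.045,0.03,0,0,0,0,0.055,0,0,0,0,0.055,0,0,0,0,0.055,0,0,0,0,0.055,0,0,0,0,0.04,0,0,0,0,0,0,0,0,0,0,0,0]'; python3 -c "
from h import *
p=telemetry.observe();print(p['tool_pos'],p['tool_rot'],p['opening'])"
```

```text
time: 56.88
tool_pos: [0.5387, -0.0146, 0.1227]
tool_rot: [3.109, 0.02, 0.005]
contact_force: [0.2, 0.4, -0.6]
opening: 0.0151
[ 0.53865375 -0.0146369   0.12265068] [3.10938486 0.0199328  0.00454966] 0.015144250924669676
```

```bash
python3 -m creep '[0,0.002,0,-0.035,0.007,0,0,0,-0.03,0,0,0,0,0,0,0,0,0,0,0]'; python3 -c "
from h import *
c=snap('wrist');p=telemetry.observe();print(p['tool_pos'],p['tool_rot'])
crop(c,200,75,330,250,4,'w30c.png')
crop(c,180,60,340,195,5,'w30c.png')"
```

```text
time: 57.38
tool_pos: [0.5423, -0.0195, 0.0575]
tool_rot: [3.108, 0.017, 0.006]
contact_force: [-1.3, -0.0, -0.1]
opening: 0.0152
[ 0.54217332 -0.01939174  0.05750982] [3.10806358 0.01661298 0.0063155 ]
```

View pics/w30c.png

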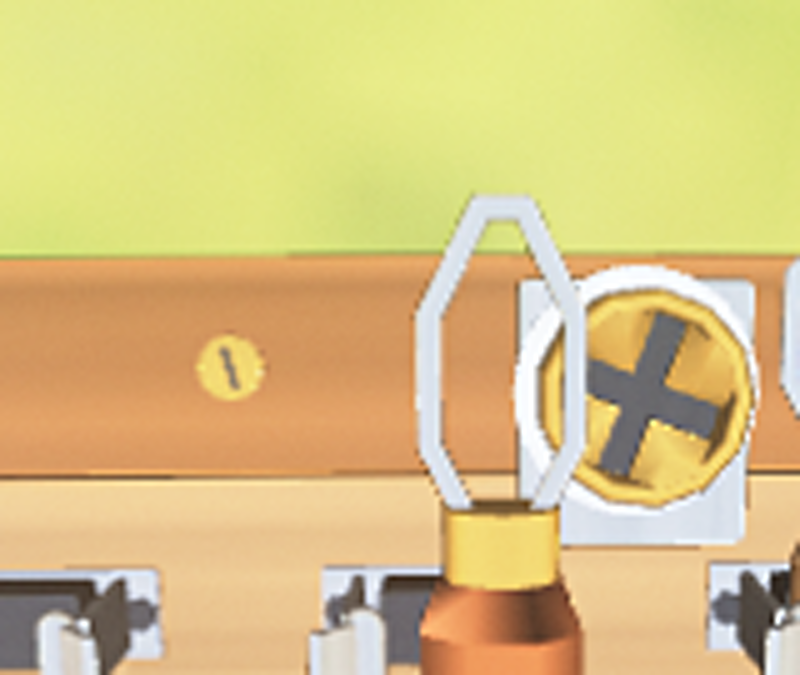

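```bash
python3 -m creep '[0,-0.001,0.006,-0.004,0.006,0,0,0,0,0]'; python3 -c "
from h import *
c=snap('wrist');p=telemetry.observe();print(p['tool_pos'],p['tool_rot'])
crop(c,230,60,330,200,5,'w31c.png')"
```

```text
time: 57.68
tool_pos: [0.5421, -0.0134, 0.055]
tool_rot: [3.108, 0.014, 0.012]
contact_force: [0.0, -0.6, -0.4]
opening: 0.0153
[ 0.54239249 -0.01363644  0.05523119] [3.10739738 0.01299336 0.01213205]
```

View pics/w31c.png

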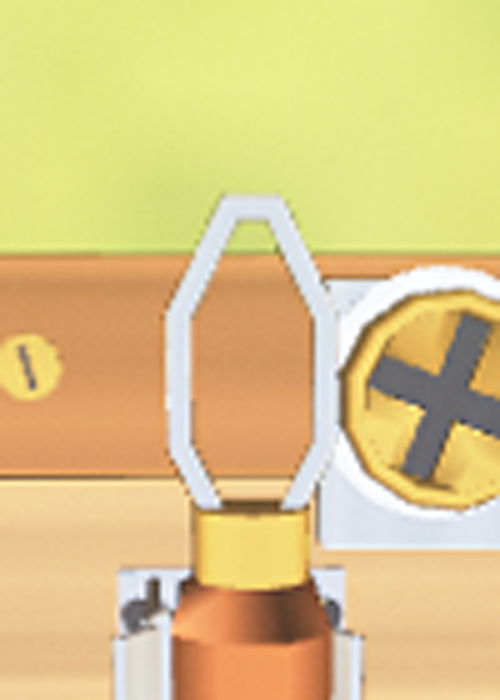

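```bash
python3 -m creep '[0,-0.001,0,-0.006,0,0,0,0,-0.006,0]' 50;python3 -m creep '[0,0,0,-0.006,0]';python3 -m creep '[0,0,0,-0.005,0]';python3 -m creep '[0,0,0,-0.005,0]';python3 -m creep '[0,0,0,-0.003,0]'
```

```text
time: 57.98
tool_pos: [0.5419, -0.0135, 0.0434]
tool_rot: [3.107, 0.011, 0.013]
contact_force: [0.1, -0.7, -0.3]
opening: 0.0147
time: 58.1
tool_pos: [0.542, -0.0133, 0.0373]
tool_rot: [3.108, 0.011, 0.012]
contact_force: [-1.4, 0.9, 9.5]
opening: 0.0149
time: 58.22
tool_pos: [0.5427, -0.0132, 0.0325]
tool_rot: [3.107, 0.009, 0.012]
contact_force: [-0.5, 1.1, 6.4]
opening: 0.015
time: 58.35
tool_pos: [0.543, -0.0134, 0.0273]
tool_rot: [3.107, 0.008, 0.013]
contact_force: [-0.3, -3.0, -0.6]
opening: 0.0149
time: 58.48
tool_pos: [0.5429, -0.0134, 0.0245]
tool_rot: [3.107, 0.009, 0.012]
contact_force: [-7.5, 1.6, 28.3]
opening: 0.0148
```

Red has snapped into clip 3 at z = 0.0245 (0.0248 predicted). I'll release and go to look at brown and dark, from the base side.

```bash
python3 -m creep '[0.35,0,0,0.0015,0,0.35,0,0,0,0,0.35,0,0,0,0,0.35,0,0,0.03,0,0.35,0,0,0.05,0,0.6,0,-0.05,0.06,0,0.6,0,-0.055,0.06,0,0.6,0.0,-0.055,0.03,0,0.6,0.0,-0.05,0,0,0.6,0,0,0,0,0.6,0,0,0,0]'; python3 -c "
from h import *
import pickle
c=snap('wrist','w32.png');p=telemetry.observe();print(p['tool_pos'],p['tool_rot']);pickle.dump(c,open('w32.pkl','wb'))
s=snap('side','s32.png')"
```

```text
time: 59.85
tool_pos: [0.5399, -0.2048, 0.2341]
tool_rot: [3.106, 0.014, 0.014]
contact_force: [0.0, -0.8, -0.3]
opening: 0.055
[ 0.53985344 -0.20467302  0.23393144] [3.10613337 0.01395445 0.0147852 ]
```

View pics/w32.png

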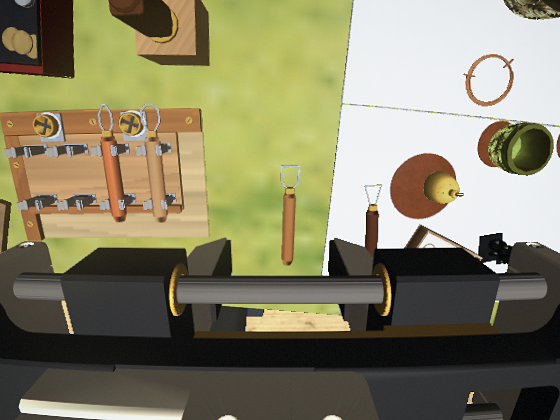

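View pics/s32.png

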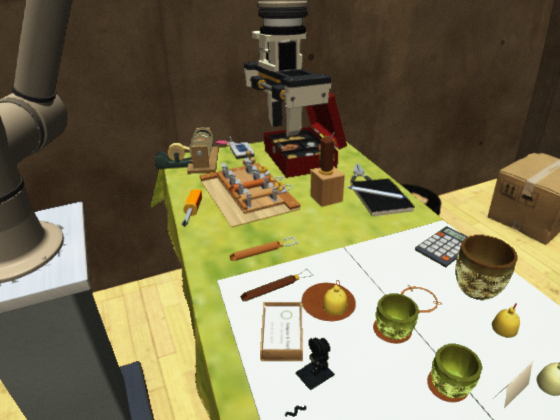

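```bash
python3 -c "
from h import *
import pickle
c=pickle.load(open('w32.pkl','rb'))
for n,l in(('red',[(119.5,221),(104.5,105)]),('pale',[(159.5,221),(150,104)])):
  P=plane(c,l,.036);print(n,P[:,:2],P[0]*82/138+P[1]*56/138)
P=plane(c,[(288,265),(290.5,166)],.008);d=P[1]-P[0];print('brown',P,np.linalg.norm(d),np.degrees(np.arctan2(d[1],d[0])),P[0]*82/138+P[1]*56/138)
P=plane(c,[(373,186),(372,212)],.014);d=P[0]-P[1];print('dark',P,np.degrees(np.arctan2(d[1],d[0])))
crop(c,85,95,185,230,5,'w32c.png');crop(c,265,155,310,270,5,'w32b.png')"
```

```text
red [[ 0.48406585 -0.01292072]
 [ 0.62246211 -0.01352564]] [ 0.54022665 -0.01316619  0.036     ]
pale [[ 0.48436572 -0.06328484]
 [ 0.62326717 -0.06544099]] [ 0.54073153 -0.0641598   0.036     ]
brown [[ 0.40863661 -0.22664302  0.008     ]
 [ 0.54942852 -0.22651359  0.008     ]] 0.14079197237143615 0.05267321976032229 [ 0.46576956 -0.22659049  0.008     ]
dark [[ 0.5255481  -0.33436258  0.014     ]
 [ 0.48993043 -0.33677057  0.014     ]] 3.8676742532438224
```

View pics/w32c.png

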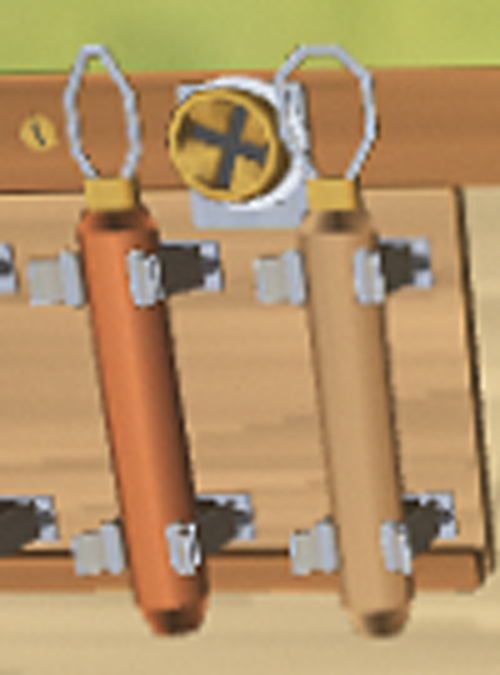

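View pics/w32b.png

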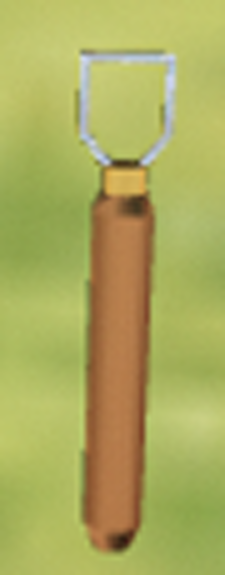

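Red and pale are both at x = 0.540 to 0.541 and on their clip lines. Next is brown: origin (0.4665, -0.2265), yaw about -0.5°.

```bash
python3 -m creep '[0.5,-0.04,-0.011,-0.055,-0.015,0.5,-0.034,-0.011,-0.055,-0.01,0.5,0,0,-0.055,0,0.5,0,0,0,0,0.5,0,0,0,0]'; python3 -c "
from h import *
c=snap('wrist','w33.png');p=telemetry.observe();print(p['tool_pos'],p['tool_rot'])"
```

```text
time: 60.58
tool_pos: [0.4704, -0.2204, 0.0733]
tool_rot: [3.105, 0.009, -0.001]
contact_force: [0.1, -0.1, -0.6]
opening: 0.0458
[ 0.47027327 -0.22035475  0.07334992] [ 3.10464052e+00  9.32837460e-03 -1.31281637e-03]
```

View pics/w33.png

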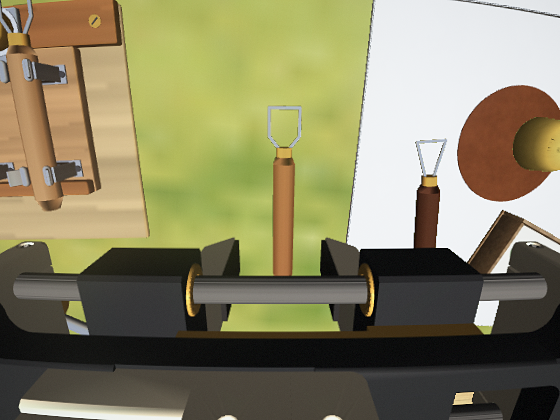

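```bash
python3 -c "
from h import *
c=snap('wrist');P=plane(c,[(285,106),(284.5,158),(283.5,240)],.008);print(P, telemetry.observe()['tool_pos']);d=P[1]-P[2];print(np.degrees(np.arctan2(d[1],d[0])))
P=plane(c,[(430.5,141),(428.5,186),(426,240)],.014);print(P)"; python3 -m creep '[0.5,-0.003,-0.003,-0.03,-0.01,0.5,-0.001,0,-0.03,0,0.5,0,0,-0.006,0,0.5,0,0,0,0]'
```

```text
[[ 0.55035528 -0.22660736  0.008     ]
 [ 0.51336004 -0.22639835  0.008     ]
 [ 0.44765565 -0.2258834   0.008     ]] [ 0.47046092 -0.22058537  0.07354956]
-0.44904074210787354
[[ 0.52669314 -0.33346782  0.014     ]
 [ 0.49274102 -0.3365624   0.014     ]
 [ 0.44793187 -0.34103987  0.014     ]]
time: 61.18
tool_pos: [0.4727, -0.2261, 0.014]
tool_rot: [3.096, -0.005, -0.009]
contact_force: [0.2, 0.1, 0.3]
opening: 0.0459
```

```bash
python3 -m creep '[0.5,-0.0055,0,-0.008,0,0.5,0,0,-0.006,0,0.5,0,0,-0.001,0]'
```

```text
time: 61.55
tool_pos: [0.4684, -0.227, 0.0008]
tool_rot: [3.093, -0.009, -0.009]
contact_force: [0.1, 0.4, -0.2]
opening: 0.0457
```

```bash
python3 -m creep '[0.5,-0.0005,0,-0.002,0,0,0,0,0,0,0,0,0,0,0,0,0,0,0,0,0,0,0,0,0,0,0,0,0,0,0,0,0,0,0]' 40; python3 -m creep '[0,0,0,0.03,0,0,0,0,0.05,0,0,0,0,0.04,0.012,0,0,0,0,0]'
```

```text
time: 62.42
tool_pos: [0.4681, -0.2271, -0.0011]
tool_rot: [3.093, -0.009, -0.009]
contact_force: [0.1, -0.3, 0.1]
opening: 0.0155
time: 62.92
tool_pos: [0.4672, -0.2266, 0.1215]
tool_rot: [3.094, -0.008, 0.003]
contact_force: [0.3, 0.3, -1.5]
opening: 0.0151
```

```bash
python3 -m creep '[0,0.025,0.055,0,0.009,0,0.025,0.055,0,0,0,0.025,0.055,0,0,0,0,0.055,0,0,0,0,0.045,0,0,0,0,0,0,0,0,0,0,0,0,0,0,0,-0.035,0,0,0,0,-0.03,0,0,0,0,0,0,0,0,0,0,0]'; python3 -c "
from h import *
c=snap('wrist','w34.png');p=telemetry.observe();print(p['tool_pos'],p['tool_rot'])"
```

```text
time: 64.3
tool_pos: [0.5399, 0.0404, 0.0465]
tool_rot: [3.094, 0.003, 0.002]
contact_force: [-0.9, -0.3, -0.3]
opening: 0.0153
[0.53979529 0.04046776 0.04655295] [3.09366341e+00 2.65294335e-03 1.72166560e-03]
```

View pics/w34.png

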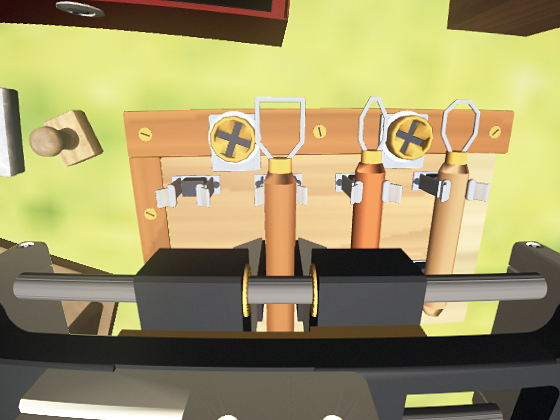

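```bash
python3 -c "
from h import *
c=snap('wrist');p=telemetry.observe();z=p['tool_pos'][2]+.0091
print(plane(c,[(280,98),(280,230)],z),p['tool_pos'])
crop(c,170,85,420,215,3,'w34c.png')
crop(c,240,85,330,215,5,'w34c.png')"
```

```text
[[0.6218222  0.04094403 0.05589061]
 [0.55508804 0.04074741 0.05589061]] [0.53996912 0.04074535 0.04679061]
```

View pics/w34c.png

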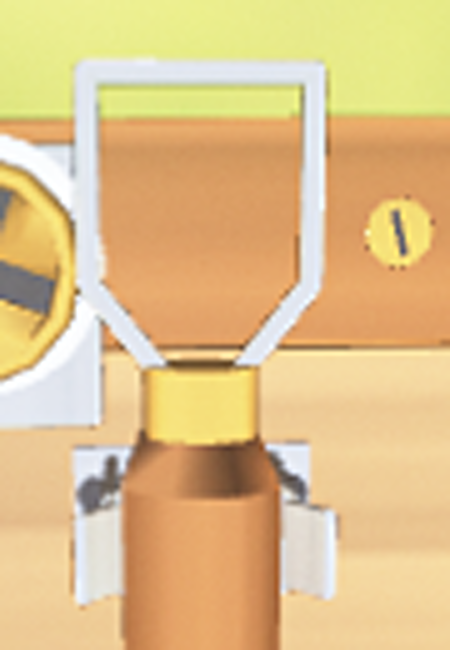

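```bash
python3 -m creep '[0,0.001,-0.0018,0,0.008,0,0,0,0,0]' 50;python3 -m creep '[0,0,0,-0.006,0]';python3 -m creep '[0,0,0,-0.005,0]';python3 -m creep '[0,0,0,-0.005,0]';python3 -m creep '[0,0,0,-0.003,0]'
```

```text
time: 64.65
tool_pos: [0.542, 0.0386, 0.0485]
tool_rot: [3.094, -0.001, 0.011]
contact_force: [-0.1, 0.1, 0.2]
opening: 0.0151
time: 64.78
tool_pos: [0.5426, 0.0386, 0.043]
tool_rot: [3.093, -0.003, 0.011]
contact_force: [-0.2, 0.0, 0.9]
opening: 0.0149
time: 64.9
tool_pos: [0.5431, 0.0389, 0.0385]
tool_rot: [3.094, -0.004, 0.011]
contact_force: [-0.7, 0.2, 6.5]
opening: 0.0151
time: 65.03
tool_pos: [0.5439, 0.0391, 0.0341]
tool_rot: [3.094, -0.006, 0.011]
contact_force: [0.2, 0.3, 6.9]
opening: 0.0151
time: 65.15
tool_pos: [0.5441, 0.0393, 0.0311]
tool_rot: [3.094, -0.007, 0.011]
contact_force: [-0.1, 0.2, 1.9]
opening: 0.0149
```

```bash
python3 -m creep '[0,-0.0025,0,-0.003,0]';python3 -m creep '[0,-0.001,0,-0.003,0]'; python3 -m creep '[0,0,0,-0.0015,0]'
```

```text
time: 65.28
tool_pos: [0.5417, 0.0394, 0.0276]
tool_rot: [3.094, -0.007, 0.011]
contact_force: [0.9, -0.1, -3.2]
opening: 0.0153
time: 65.4
tool_pos: [0.5413, 0.0394, 0.0264]
tool_rot: [3.093, -0.009, 0.011]
contact_force: [-9.6, 0.7, 39.1]
opening: 0.0148
time: 65.53
tool_pos: [0.5413, 0.0394, 0.0267]
tool_rot: [3.093, -0.01, 0.012]
contact_force: [-5.7, 0.4, 16.8]
opening: 0.0152
```

```bash
python3 -m creep '[0.35,0,0,0.0015,0,0.35,0,0,0,0,0.35,0,0,0,0,0.35,0,0,0.03,0,0.35,0,0,0.05,0,0.5,0,-0.055,0.06,0,0.5,0,-0.06,0.06,0,0.5,-0.02,-0.06,0.0,0.04,0.5,-0.03,-0.06,0,0.045,0.5,-0.03,-0.06,0,0,0.5,0,-0.05,0,0,0.5,0,0,0,0]'; python3 -c "
from h import *
import pickle
c=snap('wrist','w35.png');p=telemetry.observe();print(p['tool_pos'],p['tool_rot']);pickle.dump(c,open('w35.pkl','wb'))"
```

```text
time: 67.03
tool_pos: [0.4606, -0.2754, 0.2001]
tool_rot: [3.091, -0.004, 0.102]
contact_force: [0.6, 0.6, 0.2]
opening: 0.0461
[ 0.46058529 -0.27356754  0.19999875] [ 3.09209884 -0.00310104  0.10341982]
```

View pics/w35.png

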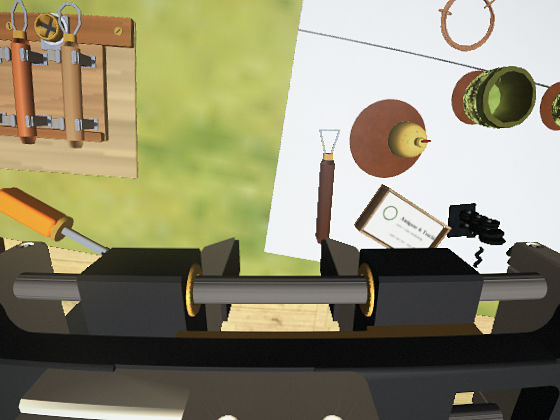

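```bash
python3 -c "
from h import *
import pickle
c=pickle.load(open('w35.pkl','rb'))
P=plane(c,[(322.5,243),(329.5,130)],.014);d=P[1]-P[0];print('dark',P,np.linalg.norm(d),np.degrees(np.arctan2(d[1],d[0])),P[0]*82/138+P[1]*56/138)
print('card',plane(c,[(386,185),(357,222)],.031))
crop(c,305,120,345,250,5,'w35d.png')"
```

```text
dark [[ 0.39036121 -0.34551262  0.014     ]
 [ 0.52659284 -0.33421574  0.014     ]] 0.1366992273382547 4.740351021643291 [ 0.44564361 -0.34092838  0.014     ]
card [[ 0.4734883  -0.40416635  0.031     ]
 [ 0.42672781 -0.37819678  0.031     ]]
```

View pics/w35d.png

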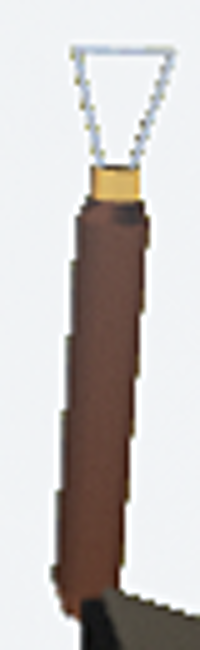

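```bash
python3 -m creep '[0.35,-0.008,-0.035,-0.05,-0.014,0.35,-0.008,-0.032,-0.05,0,0.35,0,0,-0.03,0,0.35,0,0,0,0,0.35,0,0,0,0]'; python3 -c "
from h import *
c=snap('wrist','w36.png');p=telemetry.observe();print(p['tool_pos'],p['tool_rot'])"
```

```text
time: 67.7
tool_pos: [0.4468, -0.3364, 0.0682]
tool_rot: [3.093, -0.005, 0.095]
contact_force: [0.2, -0.1, -0.2]
opening: 0.0318
[ 0.44675766 -0.33627203  0.06828686] [ 3.09257635 -0.00536483  0.09540805]
```

View pics/w36.png

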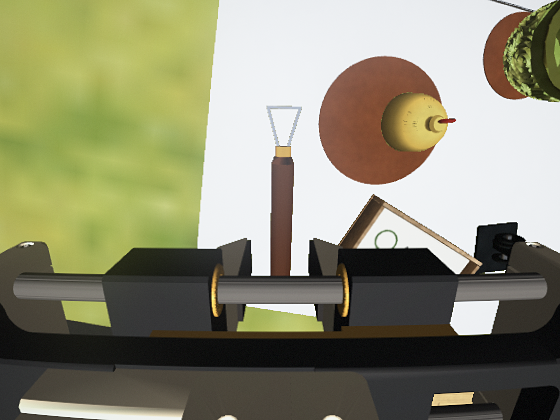

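```bash
python3 -c "
from h import *
c=snap('wrist');p=telemetry.observe()
P=plane(c,[(284,106),(283,158),(282,245)],.014);d=P[1]-P[2];a=np.arctan2(d[1],d[0]);print(P,np.degrees(a),P[0][:2]-.082*np.array([np.cos(a),np.sin(a)]),p['tool_pos'])"; python3 -m creep '[0.35,-0.001,-0.003,-0.025,-0.01,0.35,0,0,-0.025,0,0.35,0,0,-0.004,0,0.35,0,0,0,0]'
```

```text
[[ 0.5275883  -0.3339861   0.014     ]
 [ 0.49237495 -0.33678845  0.014     ]
 [ 0.42619043 -0.34258925  0.014     ]] 5.008939593243871 [ 0.44590145 -0.34114561] [ 0.44684844 -0.33658575  0.068547  ]
time: 68.3
tool_pos: [0.4498, -0.3409, 0.0199]
tool_rot: [3.083, -0.014, 0.088]
contact_force: [-0.1, -0.1, 0.3]
opening: 0.0319
```

```bash
python3 -m creep '[0.35,-0.004,0,-0.01,0,0.35,0,0,-0.006,0,0.35,0,0,-0.001,0]'
```

```text
time: 68.68
tool_pos: [0.4465, -0.3417, 0.0041]
tool_rot: [3.08, -0.016, 0.088]
contact_force: [-0.7, -0.4, -1.2]
opening: 0.0324
```

```bash
python3 -m creep '[0,0,0,0,0,0,0,0,0,0,0,0,0,0,0,0,0,0,0,0,0,0,0,0,0]' 40; python3 -m creep '[0,0,0,0.03,0,0,0,0,0.05,0,0,0,0,0.04,0,0,0,0,0,0]'; python3 -c "
from h import *
c=snap('wrist','w37.png');s=snap('side','s37.png')"
```

```text
time: 69.3
tool_pos: [0.4466, -0.3419, 0.0043]
tool_rot: [3.08, -0.016, 0.088]
contact_force: [0.0, 0.7, -0.3]
opening: 0.0153
time: 69.8
tool_pos: [0.4459, -0.3411, 0.1271]
tool_rot: [3.082, -0.015, 0.088]
contact_force: [0.3, -0.6, -1.4]
opening: 0.0154
```

View pics/s37.png

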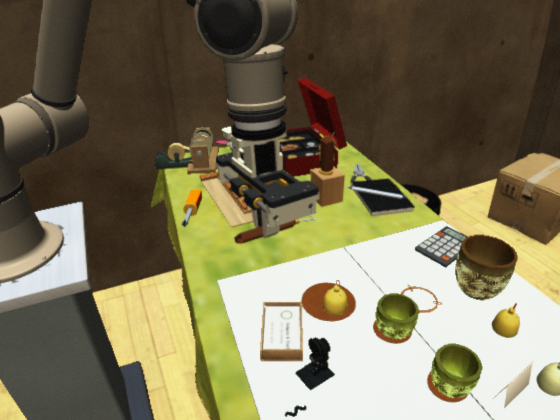

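The dark tool is held. Before descending at clip 1, I'll look at the spool stand next to it.

```bash
python3 -c "
from h import *
import pickle
c=pickle.load(open('w11.pkl','rb'))
crop(c,380,50,560,190,4,'w11s.png')"
```

```text
(no output)
```

View pics/w11s.png

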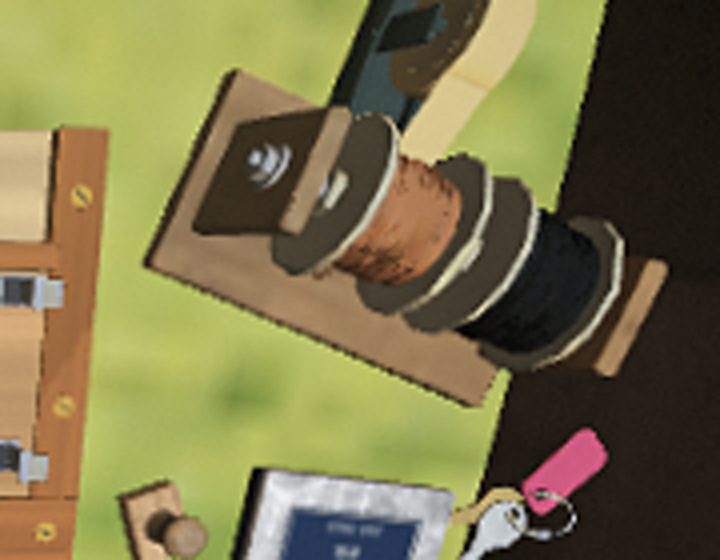

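```bash
python3 -c "
from h import *
import pickle
c=pickle.load(open('w11.pkl','rb'))
A=lambda x,y:(380+x/4,50+y/4)
print('br base',plane(c,[A(195,232),A(240,125)],.012).round(3).tolist())
for z in(.06,.07,.08,.09,.1): print(z,plane(c,[A(285,230),A(350,110),A(300,272),A(278,240)],z).round(3).tolist())
print(plane(c,[A(148,265),A(475,405),A(235,70)],.012).round(3).tolist())"
```

```text
br base [[0.485, 0.172, 0.012], [0.445, 0.186, 0.012]]
0.06 [[0.485, 0.181, 0.06], [0.444, 0.2, 0.06], [0.499, 0.189, 0.06], [0.488, 0.179, 0.06]]
0.07 [[0.485, 0.176, 0.07], [0.445, 0.194, 0.07], [0.499, 0.183, 0.07], [0.488, 0.174, 0.07]]
0.08 [[0.485, 0.17, 0.08], [0.446, 0.187, 0.08], [0.499, 0.177, 0.08], [0.488, 0.168, 0.08]]
0.09 [[0.485, 0.164, 0.09], [0.447, 0.181, 0.09], [0.498, 0.171, 0.09], [0.488, 0.162, 0.09]]
0.1 [[0.485, 0.158, 0.1], [0.448, 0.175, 0.1], [0.498, 0.165, 0.1], [0.489, 0.156, 0.1]]
[[0.498, 0.155, 0.012], [0.551, 0.302, 0.012], [0.425, 0.181, 0.012]]
```

The spools stay at x ≤ 0.50 and about z ≤ 0.1, and the gripper body keeps to x ≥ 0.503 at z ≥ 0.096, so a vertical descent clears them.

```bash
python3 -m creep '[0,0.03,0.055,0,-0.04,0,0.03,0.055,0,-0.037,0,0.03,0.055,0,0,0,0,0.055,0,0,0,0,0.055,0,0,0,0,0.055,0,0,0,0,0.055,0,0,0,0,0.03,0,0,0,0,0,0,0,0,0,0,0,0]'; python3 -m creep '[0,0,0.0,-0.03,0,0,0,0,-0.025,0,0,0,0,0,0,0,0,0,0,0]'
```

```text
time: 71.15
tool_pos: [0.5255, 0.0871, 0.1061]
tool_rot: [3.091, 0.017, 0.005]
contact_force: [-0.4, 0.1, -0.4]
opening: 0.0153
time: 71.65
tool_pos: [0.5259, 0.0824, 0.0495]
tool_rot: [3.091, 0.017, -0.001]
contact_force: [0.5, 2.3, 1.2]
opening: 0.0153
```

```bash
python3 -m creep '[0,0.015,0.007,0.002,0.01,0,0,0,0,0,0,0,0,0,0]'; python3 -c "
from h import *
c=snap('wrist');p=telemetry.observe();z=p['tool_pos'][2]+.0097
print(plane(c,[(280,98),(280,230)],z),p['tool_pos'],p['tool_rot'],p['contact_force'])
crop(c,230,75,330,215,5,'w38c.png')"
```

```text
time: 72.03
tool_pos: [0.5418, 0.0879, 0.0538]
tool_rot: [3.091, 0.015, 0.007]
contact_force: [-0.9, 0.7, -1.0]
opening: 0.0151
[[0.62380546 0.08890748 0.06358127]
 [0.55740092 0.08830744 0.06358127]] [0.54188963 0.0878966  0.05388127] [3.09052404 0.01455251 0.00717454] [ 0.92436238 -0.05887003 -1.45033557]
```

View pics/w38c.png

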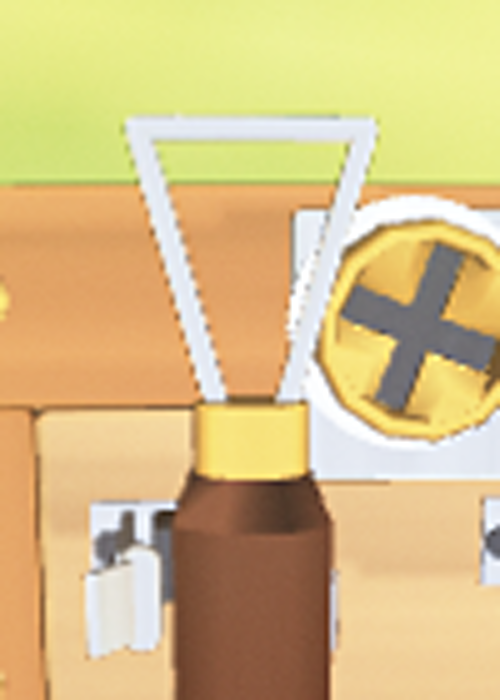

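```bash
python3 -m creep '[0,-0.001,0.0025,-0.004,0.005,0,0,0,0,0]' 50; python3 -c "
from h import *
c=snap('wrist');p=telemetry.observe();print(p['tool_pos'],p['tool_rot'])
crop(c,230,75,330,215,5,'w39c.png')"
```

```text
time: 72.32
tool_pos: [0.5401, 0.0903, 0.0498]
tool_rot: [3.09, 0.015, 0.012]
contact_force: [0.5, -0.4, -0.2]
opening: 0.0149
[0.54035005 0.09024051 0.0499097 ] [3.09042431 0.0146828  0.01214804]
```

View pics/w39c.png

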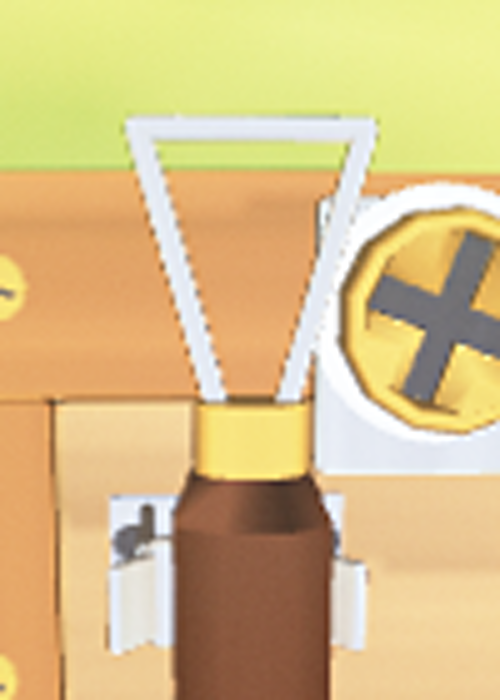

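```bash
python3 -m creep '[0,0,0.001,-0.006,0]';python3 -m creep '[0,0,0,-0.006,0]';python3 -m creep '[0,0,0,-0.005,0]';python3 -m creep '[0,0,0,-0.005,0]';python3 -m creep '[0,0,0,-0.003,0]'
```

```text
time: 72.5
tool_pos: [0.5407, 0.0913, 0.0441]
tool_rot: [3.09, 0.014, 0.012]
contact_force: [-1.2, -0.8, -1.0]
opening: 0.0151
time: 72.62
tool_pos: [0.5409, 0.0913, 0.0381]
tool_rot: [3.09, 0.013, 0.012]
contact_force: [0.5, 0.6, 15.1]
opening: 0.0151
time: 72.75
tool_pos: [0.5418, 0.0914, 0.0335]
tool_rot: [3.09, 0.011, 0.012]
contact_force: [1.4, -0.6, -0.9]
opening: 0.0154
time: 72.88
tool_pos: [0.5421, 0.0914, 0.0284]
tool_rot: [3.09, 0.01, 0.012]
contact_force: [0.1, 0.3, -2.5]
opening: 0.0154
time: 73.0
tool_pos: [0.5417, 0.0914, 0.0259]
tool_rot: [3.09, 0.011, 0.013]
contact_force: [-10.8, 0.9, 29.7]
opening: 0.0151
```

Dark is seated in clip 1 (z = 0.0259 against 0.0263 predicted). I'll release, lift away and inspect everything.

```bash
python3 -m creep '[0.35,0,0,0.0015,0,0.35,0,0,0,0,0.35,0,0,0,0,0.35,0,0,0.03,0,0.35,0,0,0.05,0,0.6,0.02,-0.03,0.06,0,1,0.03,-0.04,0.06,0,1,0.02,-0.01,0.05,0,1,0,0,0,0,1,0,0,0,0]'; python3 -c "
from h import *
import pickle
c=snap('wrist','w40.png');p=telemetry.observe();print(p['tool_pos'],p['tool_rot']);pickle.dump(c,open('w40.pkl','wb'))
s=snap('side','sd40.png');crop(s,190,130,310,220,6,'s40.png')"
```

```text
time: 74.25
tool_pos: [0.602, 0.0195, 0.2632]
tool_rot: [3.09, 0.019, 0.013]
contact_force: [0.0, 0.0, -0.8]
opening: 0.0776
[0.60216726 0.01960008 0.26343397] [3.0894752  0.01849399 0.01328447]
```

View pics/w40.png

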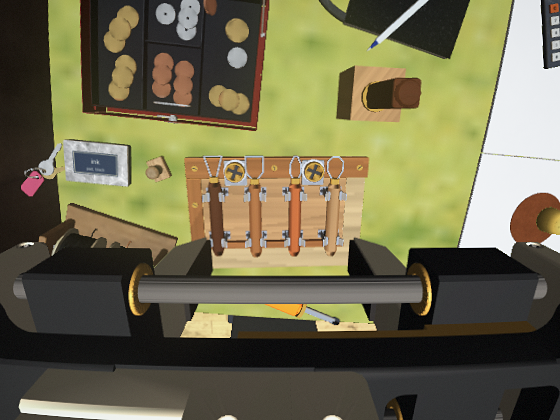

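View pics/s40.png

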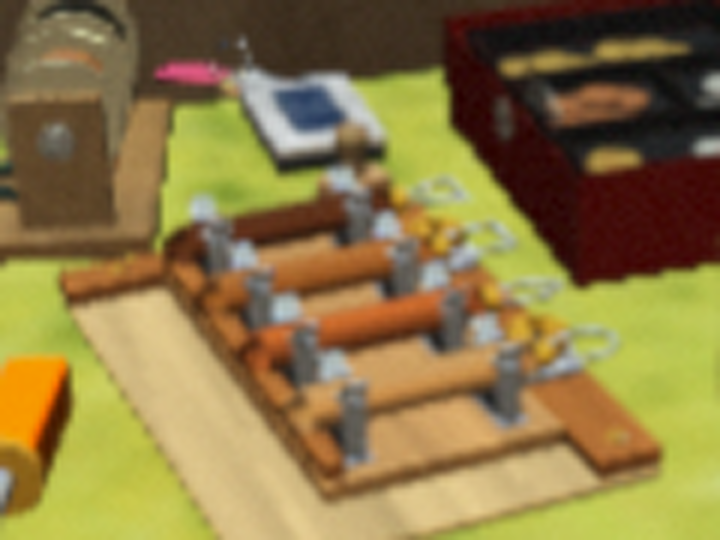

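All four tools are in their clips. Now an enlarged check of centring and tray flushness.

```bash
python3 -c "
from h import *
import pickle
c=pickle.load(open('w40.pkl','rb'))
crop(c,180,150,375,275,4,'w40c.png')"
```

```text
(no output)
```

View pics/w40c.png

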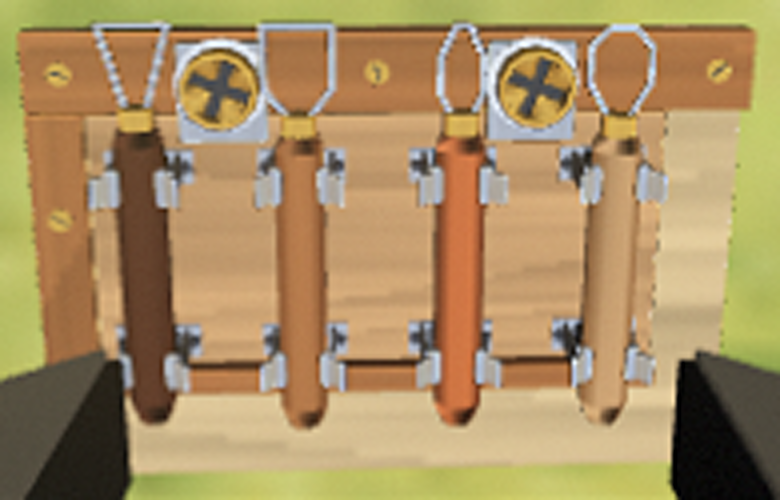

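```bash
python3 -c "
from h import *
import pickle
c=pickle.load(open('w40.pkl','rb'))
A=lambda x,y:(180+x/4,150+y/4)
for n,b,l in(('dark',(154,424),(131,24)),('brown',(306,427),(297,26)),('red',(458,424),(462,24)),('pale',(603,424),(622,26))):
  P=plane(c,[A(*b),A(*l)],.036);O=P[0]*82/138+P[1]*56/138;d=P[1]-P[0];print(n,O.round(4),round(float(np.linalg.norm(d)),4),np.degrees(np.arctan2(d[1],d[0])).round(2), 'butt',(P[0,0]+.056).round(4),'loop',(P[1,0]-.082).round(4))
for n,f,r in((1,(154,371),(130,188)),(2,(303,371),(297,188)),(3,(458,371),(460,190)),(4,(612,370),(624,186))):
  P=plane(c,[A(*f),A(*r)],.043);print(n,P.round(4).tolist(),P.mean(0).round(4))
P=plane(c,[A(85,112),A(620,113)],.0155);print('fence',P)
P=plane(c,[A(100,350),A(86,120)],.016);print('left line',P)
P=plane(c,[A(664,120),A(655,260)],.016);print('tray right',P)
"
```

```text
dark [0.5398 0.0916 0.036 ] 0.1389 0.41 butt 0.5394 loop 0.5403
brown [0.5387 0.0391 0.036 ] 0.1401 0.71 butt 0.5378 loop 0.5399
red [ 0.5394 -0.0139  0.036 ] 0.1405 1.17 butt 0.5384 loop 0.5409
pale [ 0.5389 -0.0656  0.036 ] 0.1411 1.25 butt 0.5377 loop 0.5408
1 [[0.5067, 0.0891, 0.043], [0.5708, 0.0939, 0.043]] [0.5387 0.0915 0.043 ]
2 [[0.5064, 0.039, 0.043], [0.5707, 0.0404, 0.043]] [0.5386 0.0397 0.043 ]
3 [[0.506, -0.0136, 0.043], [0.5701, -0.0124, 0.043]] [ 0.538 -0.013  0.043]
4 [[0.5058, -0.0668, 0.043], [0.5715, -0.0663, 0.043]] [ 0.5386 -0.0665  0.043 ]
fence [[ 0.5896194   0.11240108  0.0155    ]
 [ 0.58984397 -0.06995555  0.0155    ]]
left line [[0.50284398 0.11228865 0.016     ]
 [0.58697278 0.11212365 0.016     ]]
tray right [[ 0.58757264 -0.0854551   0.016     ]
 [ 0.53634165 -0.08627694  0.016     ]]
```

Each tool's origin is within about 1.5 mm of its clip pair's midpoint and on its line, and no gap shows at either fence. Both screws stopped at about 0.6 N m and ended at the same slot angle and depth. The driver is standing in its block and the gripper is clear, so I'm handing in.

```bash
python3 -c "
from cell import workorder
print(workorder.hand_in())"
```

```text
the job is handed in; nothing more can be done
None
```

I pushed the tray into the fence corner, drove both clamp screws home with the dark screwdriver and stood it back in its block. I then snapped all four tools into clips: dark in 1, brown in 2, red in 3, pale in 4. The job was handed in at about 74 s; no verdict is reported.

**What the last checks showed**
- **Tray:** no gap shows at either fence. It stopped hard at the same x in both pushes.
- **Screws:** each reached about 0.6 N m before the bit cammed out. The slots turned about 3.4 rad (right) and 2.6 rad (left), which fits a full drive for starts of about 0 and 0.75 rad. The tool sank only about 2.6 and 2.1 mm, less than those turns imply. I put that down to arm give and did not measure the strap heights directly.
- **Tools:** each is within about 1.5 mm of its clip centre along the tray, and each bottomed at its predicted height with 28 to 42 N.

**What disagreed or went unplanned**
- **Fingertip height:** contact put the fingertips about 3.5 mm above the reported tool point, not 25 mm below it. I worked from the contact value throughout.
- **Camera offset:** the side and scene views read y about 7 mm lower than the wrist view. I used the wrist view.
- **Orange look-alike:** it toppled early in the run and now lies in front of the board. The gripper was well above it, so I take it that it fell by itself. I left it there.
- **Dark tool:** it moved about 2 cm partway through while the arm was elsewhere, and I found it again before picking it up.

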